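# Load, clamp and start a sample-tube shaker

### The arm

A 6-joint arm with a two-finger parallel gripper is mounted at the origin on the work surface. World frame = base frame: x ahead of the robot, y to its left, z up, the work surface at z = 0. Lengths are in m, angles in degrees, forces in N, time in s.
With the tool pointing down it reaches from about 0.4 to 0.825 m from the base axis. Payload 7 kg.
Tool frame: the origin (TCP) lies at the very end of the fingers, on their centre line; the grasp point (between the pads) lies 19 mm behind it; z points along the fingers, y is the line along which they close (so a half turn about z gives the same grasp; the last joint's range is limited). The gripper opens to 88 mm and grips with 3 to 60 N. Pads are 19 mm wide; open, the fingers measure 130 mm over their backs; the gripper's body (78 mm by 193 mm) begins 47 mm behind the grasp point.
Start: joints at [-56.373, 20.546, 0.682, 0, -70.136, -16.507], TCP at [0.199, -0.645, 0.227] pointing down, gripper open.
Joint ranges: [-176.03, 176.03], [-82.01, 121.73], [-58.28, 71.71], [-173.87, 95.51], [-174.79, -0.11], [-173.66, 173.66]. Speed limits (degrees/s): [136.94, 136.94, 172.46, 180, 180, 180].

### API

Orientations are given as [roll, pitch, yaw] about the fixed x, y, z axes, in that order (R = Rz(yaw) Ry(pitch) Rx(roll)).
In Python, from plant import ctrl gives the robot as it stands.
- The arm moves only by the tool carry_out, never from a script. Its argument "deltas" is a list that holds one entry, the list of rows, each a list of 5 numbers: the shift along the tool's x, y, z scaled (see below), then the turn about the tool's z scaled (see below), then the opening, from -1 (shut) to 1 (fully open). A call has 1 to 5 rows; each row is the pose to reach, as a shift and turn from the pose commanded when the call began, along the tool's axes at that moment, turning the shorter way round; what a row does not reach only later rows make up. The controller multiplies each number of a shift by 20 cm and each number of a turn by 2 pi rad. A row lasts 1/10 s, in which the tool goes at most 50 mm and 8.59 degrees, less where a joint would pass 70% of its speed; a pose out of reach is approached as far as the arm can. A call with a number of a shift or a turn outside -1 to 1 is refused whole. A call with a gripper value outside its range is refused whole. The fingers move at their own pace and stop on an object; the grip force is fixed at half the most. Time passes only in rows, so rows that repeat a pose let the fingers close. It gives the time, the measured TCP pose, the force, the opening and the grip force at its end, in the units of the state.
- ctrl.get_obs(): the state, without advancing time (a new reading comes with each control period).
- ctrl.snapshot(name): name is "side" or "top" or "wrist"; returns a dict with "color" (400x640x3 uint8, red, green, blue), "camera_matrix" (3x3 intrinsics, pixels), "R" (3x3) and "t" (3): a world point X has camera coordinates R X + t. Camera axes: x right, y down, z forward; pixel columns grow to the right and rows downward; lengths in m; the calibration is good to about 2 mm. The wrist camera is an equidistant fisheye: a pixel r from the principal point sees the ray r / f radians off the axis. A picture is of the moment at which its call begins. There is no depth.
- ctrl.close_job(): hands the job in; it is judged then, once.
Trained networks look in a picture, given as the dict that the camera call returned (one of the last four; its "shot" number tells which), for a name from the list of things; names that differ only in an ending like _2 or _b are one class to them, and where a whole thing is asked for, a point or a joint stands for the part that bears it (a point fixed in the world has none). Each returns a list of dicts, best first, with "p" (0 to 1); they miss things now and then, are a little off and sometimes report something else, mostly with a low value. They report only what shows in the picture. A call takes as long as a camera call. They do not tell look-alikes from the thing itself.
- ctrl.search_frame(picture, name): "centre" ([column, row] in pixels, amid what is visible of it).
- ctrl.silhouettes(picture, name): "mask" (400x640 bool, what is visible of it) and "centre" ([column, row] in pixels, amid what is visible of it).
- ctrl.spot_point(picture, name): "centre" ([column, row] in pixels: a listed point, or the origin of a listed thing).
The state is a dict: "clock": time; "joint_pos": joint angles; "qvel": joint speeds; "tau": joint torques, N m; "tool_pos": TCP position; "orientation": TCP orientation; "force": force on the tool from outside, world axes, zero at the start; "moment": the same for the moment, N m; "opening": finger opening in m; "gripper_force": force on a finger pad.
Only numpy, scipy, OpenCV 4.12 (cv2) and the standard library are available. Lean on these libraries where they do the work, as an engineer would, in place of code of your own. Each camera call takes 0.05 s, during which the arm holds its last target. There are 200 camera calls.

### The job

Unscrew the shaker's wing knob until the hold-down is fully raised, then pull the tray fully out by its blue tab and lay every sample tube from the blue mat in a lane of its own, red caps towards the robot. Slide the loaded tray fully home and screw the knob clockwise, following it down, until the hold-down is fully down on the tubes. Only then press the recessed green start button fully in with the stylus, stand the stylus back in its holder, and leave the tube rack, the bottle and the tip box where they are.

Things in the scene. Friction and masses are not known exactly. Their poses are not given: they have to be found in the camera images.
- tube_a: clear sample tube, 18 mm diameter, 110 mm long with a hexagonal red cap on one end (22 mm long, 20 mm across flats); 24-42 g. Starts lying on a flat blue mat (3 mm thick), in two rows, 80 mm side by side, axis 10-14 mm over the bench, cap pointing either way. Origin on its axis at the middle of the 110 mm; x axis along the tube, away from the cap. None if absent
- tube_a_cap (a point): middle of that tube's red cap, on the tube axis, 44 mm from the tube's origin
- tube_b: clear sample tube, 18 mm diameter, 110 mm long with a hexagonal red cap on one end (22 mm long, 20 mm across flats); 24-42 g. Starts lying on a flat blue mat (3 mm thick), in two rows, 80 mm side by side, axis 10-14 mm over the bench, cap pointing either way. Origin on its axis at the middle of the 110 mm; x axis along the tube, away from the cap. None if absent
- tube_b_cap (a point): middle of that tube's red cap, on the tube axis, 44 mm from the tube's origin
- tube_c: clear sample tube, 18 mm diameter, 110 mm long with a hexagonal red cap on one end (22 mm long, 20 mm across flats); 24-42 g. Starts lying on a flat blue mat (3 mm thick), in two rows, 80 mm side by side, axis 10-14 mm over the bench, cap pointing either way. Origin on its axis at the middle of the 110 mm; x axis along the tube, away from the cap. None if absent
- tube_c_cap (a point): middle of that tube's red cap, on the tube axis, 44 mm from the tube's origin
- tube_d: clear sample tube, 18 mm diameter, 110 mm long with a hexagonal red cap on one end (22 mm long, 20 mm across flats); 24-42 g. Starts lying on a flat blue mat (3 mm thick), in two rows, 80 mm side by side, axis 10-14 mm over the bench, cap pointing either way. Origin on its axis at the middle of the 110 mm; x axis along the tube, away from the cap. None if absent
- tube_d_cap (a point): middle of that tube's red cap, on the tube axis, 44 mm from the tube's origin
- tray_mid (a point): middle of the shaker's slide-out tray at the height of seated tubes' axes (120 mm over the bench), moves with it; x = direction in which the tray slides home, away from the robot; y left. Four lanes along x at y = +66, +22, -22, -66 mm; a seated tube has its middle at x = z = 0, cap at -x, with about 7 mm play along x. Tubes rest in two grey V-notched combs (see shaker)
- tray (a joint): slide of the tray on its rails: 0 = pulled fully out towards the robot, 0.100 m = fully home against the stop, under the hold-down bar. Friction about 2.5 N; stays where it is left. Starts nearly home (0.088 to 0.100)
- tray_tab (a point): grip point of the blue upright tab on the tray's front edge, 12 mm below the tab's top; the tab is 12 mm thick along the slide, 60 mm wide and rises 49 mm above the tray plate (at x = -90 mm of tray_mid); moves with the tray, axes as tray_mid. Push or pull it to slide the tray
- knob (a joint): angle of the black wing knob of the hold-down screw, rad: 0 = upper stop (fully raised), grows clockwise seen from above up to 5.6 = lower stop; starts between 4.2 and 5.4. Quick-pitch screw: knob, bar and feet sink together 20 mm per turn (3.18 mm per rad), so the grasp must follow. Self-locking; takes 0.12 N m to turn, about 0.18 N m near the bottom
- knob_grip (a point): point on the knob's vertical axis at mid height of its wing; x axis along the wing, which is 66 mm long, 16 mm thick, 36 mm tall, on a 38 mm disc. 240 mm over the bench when fully raised, 222 mm when down. Below it lies the fixed aluminium crossbar (34 mm deep along the tray's x, 236 mm wide, top 190 mm over the bench) on two posts
- bar: pressure bar of the hold-down with four black sprung rubber feet under it, one over each lane (26 x 34 mm), resting on the tubes when the tray is home (their line then at x = +12 mm of tray_mid); origin at the middle of the feet's undersides, 143 mm over the bench when fully raised. A foot yields up to 8 mm at 1 N/mm, and yields 4 mm on a tube when the knob is at its lower stop
- shaker: bench shaker, housing 240 x 230 x 85 mm plus a blue control strip 75 mm wide on its right; fixed; origin on the bench under the knob axis; x as tray_mid. Its tray: plate 15 mm below tray_mid, end walls at x = -65 and +65 mm, combs 10 mm thick at x = -19 and +40 mm whose ridges rise 7 mm above the tube axes between lanes; finger room from x = -14 to +35 mm
- button (a joint): recessed green spring start button: 0 = out, 0.005 m = fully pressed (1.5 N to start, 4.5 N at the end); springs back
- button_top (a point): centre of the button's top face, 77 mm over the bench when out; it lies 8 mm deep in a 16 mm hole ringed in yellow in the flat top of the blue control strip (85 mm over the bench) and is pressed straight down. Too narrow for fingers
- stylus: orange stylus, 150 mm long, 35 g, standing point down in its holder: point 6 mm diameter for the lowest 30 mm, widening to a 12 mm round shaft from 42 mm up; origin at the end of the point, z up along the shaft
- stylus_tip (a point): the stylus's point, at its origin
- holder: grey stylus holder block, 70 x 70 x 60 mm, fixed; origin at the centre of its underside
- holder_hole0 (a point): centre of the mouth of the holder's hole, 60 mm over the bench: 13.8 mm diameter, 50 mm deep, so the standing stylus's point is 10 mm over the bench and 100 mm of it stands out of the block
- tube_rack: bystander: white 62 x 140 mm rack with upright red-capped tubes, 110 mm tall; origin at the centre of its underside
- spray_bottle: bystander: white 64 mm diameter, 150 mm tall bottle with blue cap; origin at the centre of its underside
- tip_box: bystander: blue 85 x 120 mm pipette-tip box with clear lid, 77 mm tall; origin at the centre of its underside
Things that resemble listed ones, but are neither listed nor needed, are in the scene too. Leave any yellow look-alike of the tube_b alone.

How it is judged:
By the outcome, as a careful person would: the job done as asked, in the order asked, and still so for the second after the job is handed in, with the robot touching nothing.
Of tube_a, tube_b, tube_c, tube_d only 2 to 4 are there at a start; the rules pass over those that are not, and their reading is None.
At some moment in a run one of tube_a, tube_b, tube_c, tube_d may be knocked a few centimetres aside while the robot is not near it.
It also fails if it takes over 210 s, if anything falls off the work surface, if the arm or the gripper's body presses on something with over 40 N, if the wrist force passes 120 N, or if a joint passes its speed limit or range.

## Working session

There is one attempt and no reset: what is moved stays moved. The work goes in short steps, Python scripts to look and compute and a tool call to move; the robot and the scene stay as the last step left them, time stands still between calls to the robot, and variables do not carry over. Pictures are saved under pics/ and viewed, at most 14 in all, crops included, and the job is handed in when it is done.

Besides the shell and the picture viewer there is one more tool, called by a JSON object that holds its "name" and its "arguments". carry_out: Moves the arm, as the interface text tells. Its arguments: {"type":"object","properties":{"deltas":{"type":"array"}},"required":["deltas"]}

```bash
ls; mkdir -p pics; cat > h.py <<'E'
import numpy as np, cv2
from plant import ctrl
from scipy.spatial.transform import Rotation as Ro
def ray(s,px):
    K=s["camera_matrix"];R=np.array(s["R"]);t=np.array(s["t"])
    x=(px[0]-K[0][2])/K[0][0];y=(px[1]-K[1][2])/K[1][1]
    if s.get("fish"):
        r=np.hypot(x,y); d=np.array([x/r*np.sin(r),y/r*np.sin(r),np.cos(r)]) if r>1e-9 else np.array([0,0,1.])
    else: d=np.array([x,y,1.])
    d=R.T@d; return -R.T@t, d/np.linalg.norm(d)
def snap(n):
    s=ctrl.snapshot(n); s["fish"]=(n=="wrist"); return s
def at_z(s,px,z):
    o,d=ray(s,px); return o+d*(z-o[2])/d[2]
def tri(obs):
    A=np.zeros((3,3));b=np.zeros(3);L=[ray(s,p) for s,p in obs]
    for o,d in L:
        P=np.eye(3)-np.outer(d,d);A+=P;b+=P@o
    X=np.linalg.solve(A,b); return X,[np.linalg.norm((np.eye(3)-np.outer(d,d))@(X-o))*1e3 for o,d in L]
def proj(s,X):
    c=np.array(s["R"])@np.array(X)+np.array(s["t"]);K=s["camera_matrix"]
    if s.get("fish"):
        r=np.hypot(c[0],c[1]);th=np.arctan2(r,c[2]);return np.array([K[0][2]+K[0][0]*th*c[0]/r,K[1][2]+K[1][1]*th*c[1]/r])
    return np.array([K[0][2]+K[0][0]*c[0]/c[2],K[1][2]+K[1][1]*c[1]/c[2]])
def save(s,name,box=None,k=1):
    im=s["color"][...,::-1]
    if box: im=im[box[1]:box[3],box[0]:box[2]]
    cv2.imwrite("pics/"+name,cv2.resize(im,None,fx=k,fy=k,interpolation=cv2.INTER_CUBIC))
def st():
    o=ctrl.get_obs(); return {k:np.round(o[k],4).tolist() for k in("clock","tool_pos","orientation","joint_pos","force","opening","gripper_force")}
E
python3 - <<'E'
from h import *
print(st())
for n in("top","side","wrist"):
    s=snap(n);save(s,n+"0.png"); print(n,np.round(s["camera_matrix"],1).tolist(),np.round(-np.array(s["R"]).T@s["t"],3),[k for k in s])
    for nm in("tube_a","knob_grip","tray_tab","tray_mid","button_top","stylus","stylus_tip","holder_hole0","tube_rack","spray_bottle","tip_box","shaker"):
        print(nm,[(np.round(d["centre"]).astype(int).tolist(),round(float(d["p"]),2)) for d in ctrl.spot_point(s,nm)])
E
```

```text
pics
{'clock': 0.0, 'tool_pos': [0.1985, -0.6446, 0.2256], 'orientation': [179.9024, -0.0085, -162.8862], 'joint_pos': [-56.3725, 20.5928, 0.6327, -0.0208, -70.1359, -16.5066], 'force': [0.0631, 0.7822, 0.4395], 'opening': 0.0874, 'gripper_force': 0.0}
top [[386.0, 0.0, 319.4], [0.0, 386.0, 194.2], [0.0, 0.0, 1.0]] [0.416 0.072 1.469] ['color', 'camera_matrix', 'R', 't', 'shot', 'fish']
tube_a [([191, 244], 0.71), ([238, 236], 0.68), ([184, 195], 0.55), ([263, 233], 0.41), ([257, 194], 0.41)]
knob_grip [([351, 160], 0.61)]
tray_tab [([430, 203], 0.66), ([349, 194], 0.6), ([428, 212], 0.34)]
tray_mid [([345, 175], 0.92)]
button_top []
stylus [([430, 205], 0.43)]
stylus_tip []
holder_hole0 []
tube_rack [([267, 147], 0.68), ([346, 172], 0.38), ([240, 251], 0.37), ([348, 196], 0.35)]
spray_bottle []
tip_box [([443, 167], 0.92)]
shaker [([345, 172], 0.68), ([428, 204], 0.34)]
side [[428.9, 0.0, 317.6], [0.0, 428.9, 198.4], [0.0, 0.0, 1.0]] [-0.069  0.971  0.861] ['color', 'camera_matrix', 'R', 't', 'shot', 'fish']
tube_a [([262, 370], 0.97), ([195, 344], 0.92), ([300, 313], 0.79), ([262, 277], 0.5)]
knob_grip [([302, 153], 0.65), ([311, 184], 0.18)]
tray_tab [([334, 186], 0.88)]
tray_mid [([312, 184], 0.7), ([380, 170], 0.61)]
button_top []
stylus [([380, 169], 0.26)]
stylus_tip []
holder_hole0 [([381, 168], 0.71), ([304, 155], 0.55)]
tube_rack [([223, 251], 0.69)]
spray_bottle [([389, 219], 0.78)]
tip_box [([350, 163], 0.97)]
shaker [([308, 215], 0.82), ([302, 184], 0.16)]
wrist [[309.7, 0.0, 318.4], [0.0, 309.7, 199.6], [0.0, 0.0, 1.0]] [ 0.125 -0.666  0.384] ['color', 'camera_matrix', 'R', 't', 'shot', 'fish']
tube_a [([585, 386], 0.7), ([621, 379], 0.68), ([612, 347], 0.64), ([623, 348], 0.49)]
knob_grip [([590, 383], 0.45)]
tray_tab []
tray_mid []
button_top []
stylus []
stylus_tip []
holder_hole0 [([427, 395], 0.4)]
tube_rack []
spray_bottle []
tip_box []
shaker [([619, 336], 0.31), ([633, 332], 0.21)]
```

View pics/top0.png

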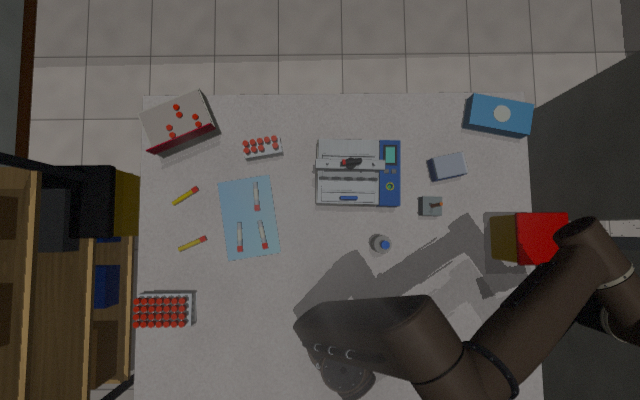

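View pics/side0.png

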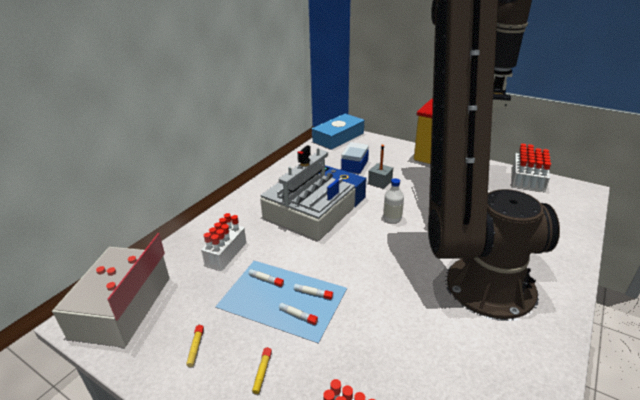

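Top view: shaker near (350,172), knob (351,162), blue tab (348,198), holder with stylus (430,206), bottle (380,242), rack (263,147), tip box (446,166). Three clear red-capped tubes lie on the mat: (257,195), (239,237) and (263,234), all with caps at the lower, robot-side end. The yellow look-alikes at (186,196) and (193,243) lie off the mat and are to be left alone. The side view agrees.

```bash
python3 - <<'E'
from h import *
t=snap("top");s=snap("side")
for nm,a,b in(("t1",(257,194),(265,277)),("t2",(263,233),(313,292)),("t3",(239,236),(298,314)),("knob",(351,161),(302,153)),("tab",(349,196),(334,186)),("stylustop",(436,204),(382,149)),("tray_mid",(345,175),(312,184)),("bottlecap",(384,245),(396,182)),("rack",(267,147),(223,251)),("tipbox",(443,167),(350,163))):
    X,e=tri([(t,a),(s,b)]);print(nm,X.round(3),np.round(e,1))
print(st()["clock"])
E
```

```text
t1 [0.554 0.299 0.007] [1.5 1.5]
t2 [0.406 0.276 0.005] [1.7 1.7]
t3 [0.395 0.365 0.01 ] [2.3 2.3]
knob [ 0.639 -0.039  0.23 ] [1.2 1.2]
tab [ 0.528 -0.041  0.139] [4.5 4.5]
stylustop [ 0.497 -0.338  0.149] [3.3 3.3]
tray_mid [ 0.604 -0.029  0.13 ] [3.6 3.6]
bottlecap [ 0.361 -0.155  0.144] [1.7 1.7]
rack [ 0.741  0.265 -0.002] [3.2 3.2]
tipbox [ 0.654 -0.407  0.016] [5.6 5.6]
2.05
```

{"name": "carry_out", "arguments": {"deltas": [[[0,0,-0.25,0.0238,1],[0,0,-0.5,0.0475,1],[0,0,-0.75,0.0475,1],[0,0,-0.9,0.0475,1]]]}}

```text
clock: 2.45
tool_pos: [0.1984, -0.6456, 0.4116]
orientation: [-179.7, 0.1, 180.0]
force: [0.2, -0.5, 0.1]
opening: 0.0877
gripper_force: 0.0
```

{"name": "carry_out", "arguments": {"deltas": [[[-0.7,0.94,0,0,1],[-0.7,0.94,0,0,1],[-0.7,0.94,0,0,1],[-0.7,0.94,0,0,1],[-0.7,0.94,0,0,1]]]}}

```text
clock: 2.95
tool_pos: [0.3398, -0.4547, 0.4071]
orientation: [-180.0, 0.1, -179.9]
force: [1.1, -0.1, 0.2]
opening: 0.0874
gripper_force: 0.0
```

{"name": "carry_out", "arguments": {"deltas": [[[-0.7,0.94,0,0,1],[-0.7,0.94,0,0,1],[-0.7,0.94,0,0,1],[-0.7,0.94,0,0,1],[-0.7,0.94,0,0,1]]]}}

```text
clock: 3.45
tool_pos: [0.4798, -0.2665, 0.4068]
orientation: [180.0, 0.0, -179.9]
force: [-0.0, -1.1, 0.2]
opening: 0.0878
gripper_force: 0.0
```

{"name": "carry_out", "arguments": {"deltas": [[[-0.7,0.94,0,0,1],[-0.7,0.94,0,0,1],[-0.7,0.94,0,0,1],[-0.7,0.94,0,0,1],[-0.7,0.94,0,0,1]]]}}

```text
clock: 3.95
tool_pos: [0.6198, -0.0782, 0.4062]
orientation: [180.0, -0.0, -179.9]
force: [0.4, -0.4, 0.2]
opening: 0.0875
gripper_force: 0.0
```

```bash
python3 - <<'E'
from h import *
s=snap("wrist");save(s,"w1.png",k=1.25)
for nm,z in(("knob_grip",.224),("tray_tab",.14),("tray_mid",.12),("button_top",.077),("stylus",.16),("holder_hole0",.06),("shaker",0)):
    print(nm,[(np.round(d["centre"],1).tolist(),round(float(d["p"]),2),at_z(s,d["centre"],z).round(3).tolist()) for d in ctrl.spot_point(s,nm)[:3]])
print(st())
E
```

```text
knob_grip [([352.2, 196.0], 0.61, [0.64, -0.038, 0.224]), ([275.3, 13.0], 0.15, [0.432, -0.124, 0.224])]
tray_tab [([347.0, 98.5], 0.57, [0.528, -0.038, 0.14])]
tray_mid [([343.8, 160.0], 0.76, [0.616, -0.04, 0.12]), ([162.5, 91.2], 0.17, [0.503, -0.316, 0.12])]
button_top [([244.9, 129.3], 0.43, [0.572, -0.194, 0.077])]
stylus [([172.7, 92.1], 0.58, [0.509, -0.278, 0.16]), ([483.4, 202.7], 0.29, [0.669, 0.173, 0.16])]
holder_hole0 [([157.8, 92.7], 0.55, [0.499, -0.358, 0.06])]
shaker [([338.6, 161.9], 0.76, [0.639, -0.039, 0.0])]
{'clock': 4.35, 'tool_pos': [0.618, -0.0819, 0.4072], 'orientation': [179.9975, 0.0508, 179.9578], 'joint_pos': [10.3762, 12.3981, 12.2537, 0.0067, -89.8051, -100.4185], 'force': [0.2286, 0.6299, -0.4538], 'opening': 0.0876, 'gripper_force': 0.0}
```

View pics/w1.png

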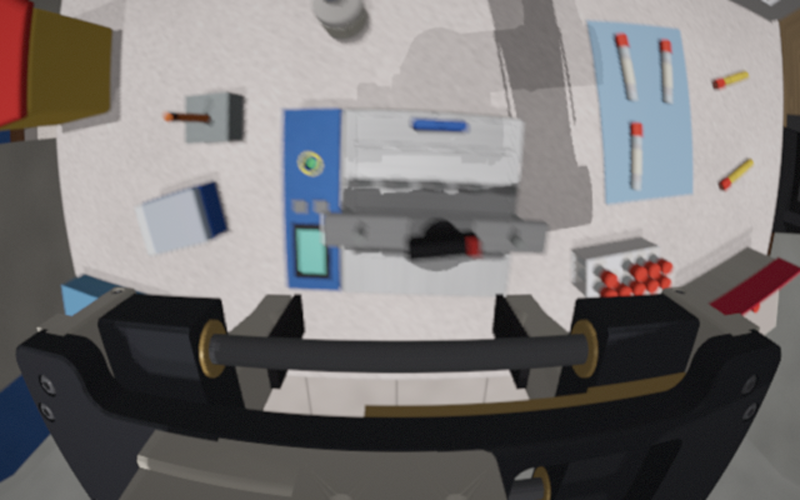

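The wrist view (800x500 scale) shows the knob wing at (445,245) with one red end, the tab at (438,125) and the green button at (310,162). The stylus stands in its holder at (210,117), and the tubes on the mat are at (636,155), (626,68) and (667,72), caps up, towards the robot. Next is a second viewpoint for triangulation.

{"name": "carry_out", "arguments": {"deltas": [[[-0.25,0.1,0,0,1],[-0.5,0.2,0,0,1],[-0.5,0.2,0,0,1],[-0.5,0.2,0,0,1]]]}}

```text
clock: 4.75
tool_pos: [0.7193, -0.0411, 0.4043]
orientation: [-180.0, -0.2, 180.0]
force: [0.2, -0.6, -0.5]
opening: 0.0877
gripper_force: 0.0
```

```bash
python3 - <<'E'
from h import *
import pickle
s=snap("wrist");save(s,"w2.png",(200,60,460,260),3)
pts={}
for nm,z in(("knob_grip",.224),("tray_tab",.14),("tray_mid",.12),("button_top",.077),("holder_hole0",.06)):
    pts[nm]=[(np.round(d["centre"],1).tolist(),round(float(d["p"]),2),at_z(s,d["centre"],z).round(3).tolist()) for d in ctrl.spot_point(s,nm)[:2]]
    print(nm,pts[nm])
m=ctrl.silhouettes(s,"knob")
for d in m[:2]:
    mk=d["mask"]; ys,xs=np.nonzero(mk); print("knob",d["p"],d["centre"],mk.sum(),cv2.minAreaRect(np.c_[xs,ys].astype(np.int32)))
    c=s["color"].astype(int); dark=mk&(c.max(2)<45); red=mk&(c[...,0]>90)&(c[...,1]<70)
    for n,q in(("dark",dark),("red",red)):
        ys,xs=np.nonzero(q); print(n,len(xs),len(xs) and (xs.mean(),ys.mean(),cv2.minAreaRect(np.c_[xs,ys].astype(np.int32))))
pickle.dump(s,open("w2.pkl","wb"));print(st())
E
```

```text
knob_grip [([318.7, 108.4], 0.59, [0.641, -0.039, 0.224])]
tray_tab [([318.8, 28.7], 0.62, [0.529, -0.039, 0.14])]
tray_mid [([134.6, 121.3], 0.7, [0.643, -0.334, 0.12])]
button_top [([221.7, 67.8], 0.55, [0.569, -0.193, 0.077])]
holder_hole0 [([143.5, 45.6], 0.91, [0.506, -0.351, 0.06])]
knob 0.56 [316.4, 104.6] 1264 ((318.0, 105.0), (30.0, 62.0), 90.0)
dark 405 (np.float64(313.48148148148147), np.float64(107.23456790123457), ((312.9617919921875, 109.098876953125), (23.607463836669922, 50.059207916259766), 84.5596694946289))
red 146 (np.float64(343.2054794520548), np.float64(102.32876712328768), ((343.5, 103.0), (14.0, 11.0), 90.0))
{'clock': 5.1, 'tool_pos': [0.7177, -0.0415, 0.4081], 'orientation': [179.9791, 0.1143, 179.989], 'joint_pos': [12.1649, 22.4278, 26.29, 0.0037, -93.7461, -102.1756], 'force': [-0.2661, 0.3455, -0.3088], 'opening': 0.0878, 'gripper_force': 0.0}
```

View pics/w2.png

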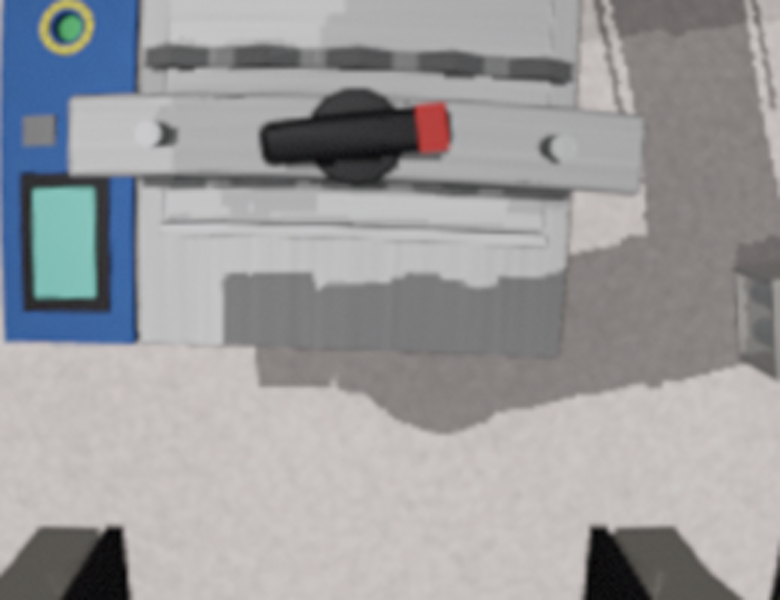

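```bash
python3 - <<'E'
from h import *
import pickle
s=pickle.load(open("w2.pkl","rb"))
a=lambda p,z:at_z(s,(200+p[0]/3,60+p[1]/3),z)
L=a((261,143),.242);R=a((450,126),.242);d=R-L;print("wing",L,R,np.linalg.norm(d),np.degrees(np.arctan2(d[1],d[0])),(L+R)/2)
c=[a(p,.19) for p in((69,97),(643,117),(69,177),(640,190))];print(np.round(c,4))
for i,j in((0,1),(2,3)):
    d=c[j]-c[i];print(np.linalg.norm(d),np.degrees(np.arctan2(d[1],d[0])))
print("bar centre",np.mean(c,0))
L=a((165,222),.125);R=a((545,240),.125);d=R-L;print(np.degrees(np.arctan2(d[1],d[0])))
L=a((148,55),.12);R=a((570,72),.12);d=R-L;print(np.degrees(np.arctan2(d[1],d[0])))
E
```

```text
wing [ 0.6397306  -0.07173874  0.242     ] [ 0.63391514 -0.00733749  0.242     ] 0.06466328300280022 95.15983245270981 [ 0.63682287 -0.03953812  0.242     ]
[[ 0.6169 -0.1558  0.19  ]
 [ 0.6255  0.0773  0.19  ]
 [ 0.6501 -0.1568  0.19  ]
 [ 0.6557  0.0769  0.19  ]]
0.2333298110852646 87.90794666469401
0.23374874472126464 88.61127707330573
bar centre [ 0.63705014 -0.03958921  0.19      ]
87.19878579519933
87.61601271532447
```

Knob axis at about (0.638, -0.039), wing mid-height about 0.224 and consistent between views, wing yaw 95°, shaker yaw about -2°. I'll grasp at yaw -265 so the knob can be unscrewed in one go.

{"name": "carry_out", "arguments": {"deltas": [[[0,0,0,0.0236,1],[0,0,0,0.0472,1],[0,0,0,0.0708,1],[0,0,0,0.0944,1],[0,0,0,0.1178,1]]]}}

```text
clock: 5.6
tool_pos: [0.7179, -0.0411, 0.4074]
orientation: [180.0, 0.0, 137.3]
force: [0.1, -0.1, -0.2]
opening: 0.0878
gripper_force: 0.0
```

{"name": "carry_out", "arguments": {"deltas": [[[0,0,0,0.0236,1],[0,0,0,0.0472,1],[0,0,0,0.0708,1],[0,0,0,0.0944,1],[0,0,0,0.1178,1]]]}}

```text
clock: 6.1
tool_pos: [0.7226, -0.0894, 0.4038]
orientation: [179.4, -2.6, 103.5]
force: [-0.2, -0.1, -0.5]
opening: 0.0876
gripper_force: 0.0
```

{"name": "carry_out", "arguments": {"deltas": [[[0.023,-0.2,0.2,0,1],[0.045,-0.4,0.5,0,1],[0.045,-0.4,0.6,0,1],[0.045,-0.4,0.6,0,1],[0.045,-0.4,0.6,0,1]]]}}

```text
clock: 6.6
tool_pos: [0.6422, -0.0949, 0.2835]
orientation: [179.5, -2.5, 103.4]
force: [0.5, 0.9, 1.9]
opening: 0.0877
gripper_force: 0.0
```

```bash
python3 - <<'E'
from h import *
print(st())
s=snap("wrist");save(s,"w3.png",k=1)
E
```

```text
{'clock': 6.6, 'tool_pos': [0.6422, -0.0949, 0.2835], 'orientation': [179.4629, -2.5249, 103.3702], 'joint_pos': [7.2028, 16.802, 3.7211, -2.6391, -76.6696, -173.2414], 'force': [0.5131, 0.9086, 1.9115], 'opening': 0.0877, 'gripper_force': 0.0}
```

View pics/w3.png

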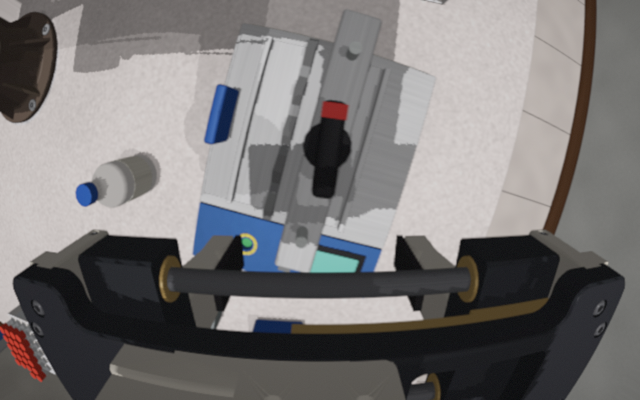

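The joint-6 limit was reached because joint 1 sits near +12° here, which tilted the tool slightly. I'll turn back to yaw -85 and unscrew in two grasps instead.

{"name": "carry_out", "arguments": {"deltas": [[[0,0,-0.1,-0.0236,1],[0,0,-0.1,-0.0472,1],[0,0,-0.1,-0.0708,1],[0,0,-0.1,-0.0944,1],[0,0,-0.1,-0.1178,1]]]}}

```text
clock: 7.15
tool_pos: [0.6449, -0.0953, 0.3056]
orientation: [177.7, -1.3, 146.2]
force: [-0.4, -0.4, -0.5]
opening: 0.0874
gripper_force: 0.0
```

{"name": "carry_out", "arguments": {"deltas": [[[0,0,0,-0.0236,1],[0,0,0,-0.0472,1],[0,0,0,-0.0708,1],[0,0,0,-0.0944,1],[0,0,0,-0.1178,1]]]}}

```text
clock: 7.65
tool_pos: [0.6449, -0.0953, 0.3055]
orientation: [177.4, 0.6, -171.5]
force: [0.1, 0.6, 0.4]
opening: 0.0879
gripper_force: 0.0
```

```bash
python3 -c "
from h import *
print(st())"
```

```text
{'clock': 7.65, 'tool_pos': [0.6449, -0.0953, 0.3055], 'orientation': [177.4461, 0.5818, -171.4638], 'joint_pos': [7.1372, 16.4425, 6.0005, -2.615, -79.0499, -88.1026], 'force': [0.0608, 0.6143, 0.358], 'opening': 0.0879, 'gripper_force': 0.0}
```

{"name": "carry_out", "arguments": {"deltas": [[[0,0,0,-0.0236,1],[0,0,0,-0.0472,1],[0,0,0,-0.0708,1],[0,0,0,-0.0944,1],[0,0,0,-0.1178,1]]]}}

```text
clock: 8.15
tool_pos: [0.6449, -0.0953, 0.3056]
orientation: [178.5, 2.2, -129.1]
force: [-0.7, 0.2, -0.4]
opening: 0.0878
gripper_force: 0.0
```

{"name": "carry_out", "arguments": {"deltas": [[[0,0,0,-0.0236,1],[0,0,0,-0.0472,1],[0,0,0,-0.0708,1],[0,0,0,-0.0944,1],[0,0,0,-0.1178,1]]]}}

```text
clock: 8.65
tool_pos: [0.6449, -0.0953, 0.3055]
orientation: [-179.6, 2.6, -86.6]
force: [-0.3, -0.7, 0.2]
opening: 0.0875
gripper_force: 0.0
```

{"name": "carry_out", "arguments": {"deltas": [[[0,0,0,-0.0236,1],[0,0,0,-0.0472,1],[0,0,0,-0.0708,1],[0,0,0,-0.0944,1],[0,0,0,-0.1178,1]]]}}

```text
clock: 9.15
tool_pos: [0.6449, -0.0953, 0.3055]
orientation: [-178.0, 1.7, -44.2]
force: [-0.2, -0.3, 0.8]
opening: 0.088
gripper_force: 0.0
```

{"name": "carry_out", "arguments": {"deltas": [[[0,0,0,-0.0236,1],[0,0,0,-0.0472,1],[0,0,0,-0.0708,1],[0,0,0,-0.0944,1],[0,0,0,-0.1178,1]]]}}

```text
clock: 9.65
tool_pos: [0.6449, -0.0953, 0.3055]
orientation: [-177.4, -0.1, -1.8]
force: [0.0, 0.1, -0.7]
opening: 0.0876
gripper_force: 0.0
```

{"name": "carry_out", "arguments": {"deltas": [[[0,0,0,-0.0236,1],[0,0,0,-0.0472,1],[0,0,0,-0.0708,1],[0,0,0,-0.0944,1],[0,0,0,-0.1178,1]]]}}

```text
clock: 10.15
tool_pos: [0.6449, -0.0953, 0.3055]
orientation: [-178.1, -1.8, 40.6]
force: [-0.8, 0.5, -0.3]
opening: 0.0881
gripper_force: 0.0
```

{"name": "carry_out", "arguments": {"deltas": [[[0,0,0,-0.0236,1],[0,0,0,-0.0472,1],[0,0,0,-0.0708,1],[0,0,0,-0.0944,1],[0,0,0,-0.1178,1]]]}}

```text
clock: 10.65
tool_pos: [0.6449, -0.0953, 0.3055]
orientation: [-179.9, -2.6, 83.0]
force: [-0.8, 0.9, -0.1]
opening: 0.088
gripper_force: 0.0
```

{"name": "carry_out", "arguments": {"deltas": [[[0,0,0,-0.016,1],[0,0,0,-0.025,1]]]}}

```text
clock: 10.85
tool_pos: [0.6442, -0.0904, 0.3057]
orientation: [179.7, -2.2, 91.1]
force: [0.6, -0.2, 0.2]
opening: 0.0876
gripper_force: 0.0
```

{"name": "carry_out", "arguments": {"deltas": [[[0,0,0,-0.015,1],[0,0,0,-0.015,1]]]}}

```text
clock: 11.05
tool_pos: [0.6399, -0.0676, 0.306]
orientation: [179.4, -0.5, 94.6]
force: [0.3, -0.3, 1.0]
opening: 0.0877
gripper_force: 0.0
```

```bash
python3 -c "
from h import *
print(st())"
```

```text
{'clock': 11.05, 'tool_pos': [0.6399, -0.0676, 0.306], 'orientation': [179.3558, -0.4836, 94.5816], 'joint_pos': [11.0638, 15.1136, 3.3916, -0.4176, -77.5837, 173.6024], 'force': [0.2765, -0.3119, 0.9606], 'opening': 0.0877, 'gripper_force': 0.0}
```

{"name": "carry_out", "arguments": {"deltas": [[[0,0,0,-0.006,1],[0,0,0,-0.006,1]]]}}

```text
clock: 11.25
tool_pos: [0.6373, -0.0605, 0.3045]
orientation: [179.4, 0.2, 95.8]
force: [-0.2, -0.1, -0.5]
opening: 0.0876
gripper_force: 0.0
```

{"name": "carry_out", "arguments": {"deltas": [[[0,0,0,0.0236,1],[0,0,0,0.0472,1],[0,0,0,0.0708,1],[0,0,0,0.0944,1],[0,0,0,0.1178,1]]]}}

```text
clock: 11.75
tool_pos: [0.6369, -0.0617, 0.3038]
orientation: [179.5, -0.2, 52.9]
force: [0.9, 0.2, 0.4]
opening: 0.0878
gripper_force: 0.0
```

{"name": "carry_out", "arguments": {"deltas": [[[0,0,0,0.0236,1],[0,0,0,0.0472,1],[0,0,0,0.0708,1],[0,0,0,0.0944,1],[0,0,0,0.1178,1]]]}}

```text
clock: 12.25
tool_pos: [0.6369, -0.0617, 0.3038]
orientation: [179.8, -0.5, 10.5]
force: [-0.3, 0.6, -0.8]
opening: 0.0874
gripper_force: 0.0
```

{"name": "carry_out", "arguments": {"deltas": [[[0,0,0,0.0236,1],[0,0,0,0.0472,1],[0,0,0,0.0708,1],[0,0,0,0.0944,1],[0,0,0,0.1178,1]]]}}

```text
clock: 12.75
tool_pos: [0.637, -0.0617, 0.3038]
orientation: [-179.8, -0.5, -31.9]
force: [-0.1, 0.6, 0.0]
opening: 0.088
gripper_force: 0.0
```

{"name": "carry_out", "arguments": {"deltas": [[[0,0,0,0.0236,1],[0,0,0,0.0472,1],[0,0,0,0.0708,1],[0,0,0,0.0944,1],[0,0,0,0.1178,1]]]}}

```text
clock: 13.25
tool_pos: [0.637, -0.0617, 0.3037]
orientation: [-179.5, -0.2, -74.3]
force: [0.2, -0.3, 0.6]
opening: 0.0877
gripper_force: 0.0
```

```bash
cat >> h.py <<'E'
def mv(world=None,to=None,yaw=None,pose=None):
    "units for carry_out from measured (or given) pose: world shift or target position, and yaw target"
    o=ctrl.get_obs(); p=np.array(o["tool_pos"]); e=np.array(o["orientation"])
    R=Ro.from_euler("xyz",e,degrees=True).as_matrix()
    d=np.array(world) if world is not None else np.array(to)-p
    t=0 if yaw is None else -((yaw-e[2]+180)%360-180)/360
    return "shift %s turn %.4f  | tilt %s"%(np.round(R.T@d/.2,4),t,np.round(np.degrees(R[:2,2]),2))
E
python3 -c "
from h import *
print(st())
print(mv(to=(.638,-.039,.28),yaw=-84.8),mv(to=(.638,-.039,.205)))"
```

```text
{'clock': 13.25, 'tool_pos': [0.637, -0.0617, 0.3037], 'orientation': [-179.5299, -0.2382, -74.2999], 'joint_pos': [12.0356, 14.8231, 2.453, 0.213, -77.1457, 3.619], 'force': [0.1517, -0.2803, 0.609], 'opening': 0.0877, 'gripper_force': 0.0}
shift [-0.1084 -0.0347  0.1185] turn 0.0292  | tilt [ 0.52 -0.1 ] shift [-0.1099 -0.0317  0.4935] turn 0.0000  | tilt [ 0.52 -0.1 ]
```

{"name": "carry_out", "arguments": {"deltas": [[[-0.108,-0.035,0.12,0.015,1],[-0.108,-0.035,0.12,0.029,1],[-0.108,-0.035,0.12,0.029,1]]]}}

```text
clock: 13.55
tool_pos: [0.6376, -0.0387, 0.279]
orientation: [-179.6, -0.2, -84.4]
force: [0.2, -0.8, 0.5]
opening: 0.0878
gripper_force: 0.0
```

{"name": "carry_out", "arguments": {"deltas": [[[0,0,0.2,0,1],[0,0,0.3,0,1],[0,0,0.37,0,1],[0,0,0.37,0,1]]]}}

```text
clock: 13.95
tool_pos: [0.6375, -0.0393, 0.2038]
orientation: [-179.7, -0.2, -84.3]
force: [-0.3, -0.3, 0.0]
opening: 0.0876
gripper_force: 0.0
```

{"name": "carry_out", "arguments": {"deltas": [[[0,0,0,0,0],[0,0,0,0,-0.5],[0,0,0,0,-1],[0,0,0,0,-1],[0,0,0,0,-1]]]}}

```text
clock: 14.45
tool_pos: [0.6381, -0.0388, 0.2056]
orientation: [-179.5, -0.2, -84.3]
force: [0.6, 0.6, -0.5]
opening: 0.0533
gripper_force: 0.0
```

{"name": "carry_out", "arguments": {"deltas": [[[0,0,0,0,-1],[0,0,0,0,-1],[0,0,0,0,-1]]]}}

```text
clock: 14.75
tool_pos: [0.6361, -0.0391, 0.205]
orientation: [-179.8, -0.2, -84.4]
force: [-6.4, 1.4, 4.2]
opening: 0.0361
gripper_force: 30.0
```

```bash
python3 -c "
from h import *
print(st());print(ctrl.get_obs()['moment'],mv(to=(.638,-.039,.205),yaw=-84.8))"
```

```text
{'clock': 14.75, 'tool_pos': [0.6361, -0.0391, 0.205], 'orientation': [-179.7541, -0.1549, -84.3612], 'joint_pos': [14.1186, 17.6687, -6.4759, 0.208, -65.6352, -8.5649], 'force': [-6.4033, 1.3929, 4.1699], 'opening': 0.0361, 'gripper_force': 30.01}
[ 0.25734099  2.63679718 -0.0742861 ] shift [ 0.0006 -0.0094 -0.    ] turn 0.0012  | tilt [ 0.26 -0.13]
```

The opening stopped at 36 mm, so the fingertips are gripping the 38 mm disc. I'll open, rise 10 mm and close on the wing alone.

{"name": "carry_out", "arguments": {"deltas": [[[0,0,0,0,0],[0,0,0,0,0],[0,0,-0.025,0,0],[0,0,-0.05,0,0],[0,0,-0.05,0,0]]]}}

```text
clock: 15.25
tool_pos: [0.6386, -0.0388, 0.2163]
orientation: [-179.4, -0.2, -84.3]
force: [0.3, -0.0, 0.5]
opening: 0.0439
gripper_force: 0.0
```

{"name": "carry_out", "arguments": {"deltas": [[[0,0,0,0,-1],[0,0,0,0,-1],[0,0,0,0,-1],[0,0,0,0,-1],[0,0,0,0,-1]]]}}

```text
clock: 15.75
tool_pos: [0.6361, -0.0391, 0.2148]
orientation: [-179.8, -0.2, -84.4]
force: [-5.9, 1.1, 4.4]
opening: 0.0157
gripper_force: 30.0
```

{"name": "carry_out", "arguments": {"deltas": [[[0,0,0,0,-1],[0,0,0,0,-1],[0,0,0,0,-1]]]}}

```text
clock: 16.05
tool_pos: [0.6361, -0.0391, 0.2148]
orientation: [-179.8, -0.2, -84.4]
force: [-5.4, 0.1, 3.0]
opening: 0.0159
gripper_force: 30.0
```

```bash
python3 -c "
from h import *
print(st());print(ctrl.get_obs()['moment'],mv(to=(.638,-.039,.205),yaw=-84.8))"
```

```text
{'clock': 16.05, 'tool_pos': [0.6361, -0.0391, 0.2148], 'orientation': [-179.7531, -0.159, -84.3586], 'joint_pos': [14.1201, 17.2878, -5.6916, 0.2106, -66.7999, -8.5609], 'force': [-5.3814, 0.1303, 3.0368], 'opening': 0.0159, 'gripper_force': 29.9923}
[0.19968381 2.48840543 0.03568372] shift [ 0.0004 -0.0094  0.0493] turn 0.0012  | tilt [ 0.26 -0.13]
```

{"name": "carry_out", "arguments": {"deltas": [[[0,0.008,-0.0024,-0.0236,-1],[0,0.008,-0.0047,-0.0472,-1],[0,0.008,-0.0071,-0.0708,-1],[0,0.008,-0.0094,-0.0944,-1],[0,0.008,-0.0118,-0.1178,-1]]]}}

```text
clock: 16.55
tool_pos: [0.6346, -0.0397, 0.2172]
orientation: [-179.9, -0.3, -41.6]
force: [-4.5, -3.3, 3.0]
opening: 0.0157
gripper_force: 30.0
```

```bash
python3 -c "
from h import *
print(st());print(ctrl.get_obs()['moment'])"
```

```text
{'clock': 16.55, 'tool_pos': [0.6346, -0.0397, 0.2172], 'orientation': [-179.944, -0.3157, -41.6253], 'joint_pos': [14.1168, 17.061, -5.708, 0.2492, -67.0071, 34.1612], 'force': [-4.507, -3.2683, 3.0249], 'opening': 0.0157, 'gripper_force': 30.0071}
[-0.8845442   2.19356327 -0.19352262]
```

{"name": "carry_out", "arguments": {"deltas": [[[0,0,-0.0024,-0.0236,-1],[0,0,-0.0047,-0.0472,-1],[0,0,-0.0071,-0.0708,-1],[0,0,-0.0094,-0.0944,-1],[0,0,-0.0118,-0.1178,-1]]]}}

```text
clock: 17.05
tool_pos: [0.634, -0.0411, 0.2196]
orientation: [179.7, -0.2, 0.8]
force: [-6.1, -8.2, 2.0]
opening: 0.0159
gripper_force: 30.0
```

{"name": "carry_out", "arguments": {"deltas": [[[0,0,-0.0024,-0.0236,-1],[0,0,-0.0047,-0.0472,-1],[0,0,-0.0071,-0.0708,-1],[0,0,-0.0094,-0.0944,-1],[0,0,-0.0118,-0.1178,-1]]]}}

```text
clock: 17.55
tool_pos: [0.6346, -0.0425, 0.2219]
orientation: [179.6, 0.1, 43.1]
force: [-1.7, -13.3, 0.4]
opening: 0.0157
gripper_force: 30.0
```

{"name": "carry_out", "arguments": {"deltas": [[[0,0,-0.0024,-0.0236,-1],[0,0,-0.0047,-0.0472,-1],[0,0,-0.0071,-0.0708,-1],[0,0,-0.0094,-0.0944,-1],[0,0,-0.0118,-0.1178,-1]]]}}

```text
clock: 18.05
tool_pos: [0.6359, -0.0431, 0.2243]
orientation: [179.6, 0.4, 85.5]
force: [5.1, -18.1, -4.5]
opening: 0.0161
gripper_force: 30.0
```

{"name": "carry_out", "arguments": {"deltas": [[[0,0,0,0,0],[0,0,0,0,0.5],[0,0,0,0,0.5],[0,0,-0.1,0,0.5],[0,0,-0.2,0,0.5]]]}}

```text
clock: 18.55
tool_pos: [0.6355, -0.0384, 0.2645]
orientation: [179.6, 0.1, 85.3]
force: [2.2, -0.6, -0.8]
opening: 0.05
gripper_force: 0.0
```

```bash
python3 -c "
from h import *
print(st());print(ctrl.get_obs()['moment'])"
```

```text
{'clock': 18.55, 'tool_pos': [0.6355, -0.0384, 0.2645], 'orientation': [179.6105, 0.0811, 85.2579], 'joint_pos': [14.1997, 15.543, -1.5878, 0.213, -72.5271, 160.9951], 'force': [2.197, -0.5765, -0.789], 'opening': 0.05, 'gripper_force': 0.0}
[-0.12281033 -0.0494024  -0.02763819]
```

{"name": "carry_out", "arguments": {"deltas": [[[0,0,0,0.0236,0.5],[0,0,0,0.0472,0.5],[0,0,0,0.0708,0.5],[0,0,0,0.0944,0.5],[0,0,0,0.1178,0.5]]]}}

```text
clock: 19.05
tool_pos: [0.6359, -0.0383, 0.2646]
orientation: [179.6, -0.3, 42.5]
force: [-0.4, 0.0, 0.3]
opening: 0.0656
gripper_force: 0.0
```

{"name": "carry_out", "arguments": {"deltas": [[[0,0,0,0.0236,0.5],[0,0,0,0.0472,0.5],[0,0,0,0.0708,0.5],[0,0,0,0.0944,0.5],[0,0,0,0.1178,0.5]]]}}

```text
clock: 19.55
tool_pos: [0.6359, -0.0383, 0.2646]
orientation: [179.9, -0.5, 0.1]
force: [0.7, -0.6, -0.8]
opening: 0.0656
gripper_force: 0.0
```

{"name": "carry_out", "arguments": {"deltas": [[[0,0,0,0.0236,0.5],[0,0,0,0.0472,0.5],[0,0,0,0.0708,0.5],[0,0,0,0.0944,0.5],[0,0,0,0.1178,0.5]]]}}

```text
clock: 20.05
tool_pos: [0.6359, -0.0383, 0.2646]
orientation: [-179.7, -0.4, -42.3]
force: [-0.6, -0.3, -0.3]
opening: 0.0657
gripper_force: 0.0
```

{"name": "carry_out", "arguments": {"deltas": [[[0,0,0,0.0236,0.5],[0,0,0,0.0472,0.5],[0,0,0,0.0708,0.5],[0,0,0,0.0944,0.5],[0,0,0,0.1178,0.5]]]}}

```text
clock: 20.55
tool_pos: [0.6359, -0.0383, 0.2646]
orientation: [-179.5, -0.1, -84.7]
force: [1.0, -0.0, 0.8]
opening: 0.0659
gripper_force: 0.0
```

{"name": "carry_out", "arguments": {"deltas": [[[0,0,0,0.0144,0.5],[0,0,0,0.0288,0.5],[0,0,0,0.0288,0.5]]]}}

```text
clock: 20.85
tool_pos: [0.6359, -0.0384, 0.2646]
orientation: [-179.5, -0.1, -94.8]
force: [0.6, -1.4, -0.2]
opening: 0.0657
gripper_force: 0.0
```

```bash
python3 -c "
from h import *
print(st());print(mv(to=(.636,-.0415,.225),yaw=-94.7))
s=snap('wrist');save(s,'w4.png')
print([(np.round(d['centre'],1),d['p'],at_z(s,d['centre'],.234)) for d in ctrl.spot_point(s,'knob_grip')])"
```

```text
{'clock': 20.85, 'tool_pos': [0.6359, -0.0384, 0.2646], 'orientation': [-179.523, -0.0518, -94.8059], 'joint_pos': [14.198, 15.5148, -1.6132, 0.2143, -72.4379, -19.0675], 'force': [0.5577, -1.3797, -0.1954], 'opening': 0.0657, 'gripper_force': 0.0}
shift [ 0.0154 -0.0003  0.198 ] turn -0.0003  | tilt [ 0.47 -0.09]
[(array([320.3, 231.3]), 0.77, array([ 0.63576158, -0.03628212,  0.234     ])), (array([319.8, 187.6]), 0.38, array([ 0.63361902, -0.06585257,  0.234     ]))]
```

{"name": "carry_out", "arguments": {"deltas": [[[0.013,0,0.1,0,0.5],[0.013,0,0.198,0,0.5],[0.013,0,0.198,0,0],[0.013,0,0.198,0,-1],[0.013,0,0.198,0,-1]]]}}

```text
clock: 21.45
tool_pos: [0.6367, -0.0415, 0.2262]
orientation: [-179.4, -0.1, -94.7]
force: [0.7, -0.4, 0.8]
opening: 0.0474
gripper_force: 0.0
```

{"name": "carry_out", "arguments": {"deltas": [[[0,0,0,0,-1],[0,0,0,0,-1],[0,0,0,0,-1],[0,0,0,0,-1],[0,0,0,0,-1]]]}}

```text
clock: 21.95
tool_pos: [0.6362, -0.0416, 0.2252]
orientation: [-179.5, -0.1, -94.7]
force: [1.4, -0.7, 1.1]
opening: 0.0159
gripper_force: 30.0
```

{"name": "carry_out", "arguments": {"deltas": [[[0,0,-0.0024,-0.0236,-1],[0,0,-0.0047,-0.0472,-1],[0,0,-0.0071,-0.0708,-1],[0,0,-0.0094,-0.0944,-1],[0,0,-0.0118,-0.1178,-1]]]}}

```text
clock: 22.45
tool_pos: [0.6363, -0.0415, 0.2276]
orientation: [-179.7, -0.4, -52.0]
force: [1.1, -0.0, 0.7]
opening: 0.0158
gripper_force: 30.0
```

```bash
python3 -c "
from h import *
print(st());print(ctrl.get_obs()['moment'])"
```

```text
{'clock': 22.45, 'tool_pos': [0.6363, -0.0415, 0.2276], 'orientation': [-179.6626, -0.3937, -51.976], 'joint_pos': [13.9084, 16.7144, -4.8121, 0.2388, -68.0049, 24.0282], 'force': [1.1116, -0.0232, 0.6719], 'opening': 0.0158, 'gripper_force': 29.9719}
[ 0.15167736 -0.11373871 -0.19628278]
```

{"name": "carry_out", "arguments": {"deltas": [[[0,0,-0.0024,-0.0236,-1],[0,0,-0.0047,-0.0472,-1],[0,0,-0.0071,-0.0708,-1]]]}}

```text
clock: 22.75
tool_pos: [0.6364, -0.0414, 0.229]
orientation: [-179.9, -0.5, -26.5]
force: [1.6, 0.2, 0.8]
opening: 0.0158
gripper_force: 30.0
```

```bash
python3 -c "
from h import *
print(st());print(ctrl.get_obs()['moment'])"
```

```text
{'clock': 22.75, 'tool_pos': [0.6364, -0.0414, 0.229], 'orientation': [-179.8562, -0.5032, -26.4852], 'joint_pos': [13.9121, 16.6682, -4.6905, 0.2333, -68.165, 49.5174], 'force': [1.6334, 0.2431, 0.84], 'opening': 0.0158, 'gripper_force': 29.9816}
[ 0.23932112 -0.16355343 -0.08860142]
```

{"name": "carry_out", "arguments": {"deltas": [[[0,0,-0.0024,-0.0236,-1],[0,0,-0.0047,-0.0472,-1]]]}}

```text
clock: 22.95
tool_pos: [0.6364, -0.0414, 0.2299]
orientation: [180.0, -0.5, -9.5]
force: [2.3, 0.8, 1.0]
opening: 0.0159
gripper_force: 30.0
```

{"name": "carry_out", "arguments": {"deltas": [[[0,0,0,0,-1]]]}}

```text
clock: 23.05
tool_pos: [0.6364, -0.0414, 0.2299]
orientation: [180.0, -0.5, -9.7]
force: [1.9, 0.8, 1.1]
opening: 0.016
gripper_force: 30.0
```

```bash
python3 -c "
from h import *
print(st());print(ctrl.get_obs()['moment'])"
```

```text
{'clock': 23.05, 'tool_pos': [0.6364, -0.0414, 0.2299], 'orientation': [179.9946, -0.529, -9.6946], 'joint_pos': [13.915, 16.6343, -4.6113, 0.2334, -68.272, 66.3049], 'force': [1.8696, 0.8441, 1.093], 'opening': 0.016, 'gripper_force': 29.9732}
[ 0.3316356  -0.24167302  0.07615308]
```

{"name": "carry_out", "arguments": {"deltas": [[[0,0,-0.0024,-0.0236,-1],[0,0,-0.0047,-0.0472,-1]]]}}

```text
clock: 23.25
tool_pos: [0.6356, -0.0414, 0.2303]
orientation: [179.9, -0.4, 7.1]
force: [-1.3, 1.8, -0.7]
opening: 0.018
gripper_force: 34.4
```

{"name": "carry_out", "arguments": {"deltas": [[[0,0,0,0,-1]]]}}

```text
clock: 23.35
tool_pos: [0.6355, -0.0414, 0.2303]
orientation: [179.9, -0.4, 7.0]
force: [-0.9, 0.9, 0.7]
opening: 0.0177
gripper_force: 32.9
```

```bash
python3 -c "
from h import *
print(st());print(ctrl.get_obs()['moment'])"
```

```text
{'clock': 23.35, 'tool_pos': [0.6355, -0.0414, 0.2303], 'orientation': [179.8746, -0.3974, 6.9768], 'joint_pos': [13.9075, 16.6055, -4.586, 0.1854, -68.4292, 83.0013], 'force': [-0.8704, 0.8786, 0.6656], 'opening': 0.0177, 'gripper_force': 32.8862}
[ 0.51759672  0.55176291 -0.87860616]
```

Upper stop reached: opening forced to 17.7 mm, moment -0.88 N m, about 4.6 rad turned in total, and the TCP rise agrees. I'll release, turn to yaw 178 and look at the tab.

{"name": "carry_out", "arguments": {"deltas": [[[0,0,0,0,0],[0,0,0,0,0],[0,0,0,0,0],[0,0,-0.2,0,0.5],[0,0,-0.35,0,1]]]}}

```text
clock: 23.85
tool_pos: [0.6353, -0.0417, 0.3018]
orientation: [179.8, -0.4, 7.1]
force: [0.7, -1.0, 0.7]
opening: 0.0523
gripper_force: 0.0
```

{"name": "carry_out", "arguments": {"deltas": [[[0,0,0,0.0236,1],[0,0,0,0.0472,1],[0,0,0,0.0708,1],[0,0,0,0.0944,1],[0,0,0,0.1178,1]]]}}

```text
clock: 24.35
tool_pos: [0.6354, -0.0415, 0.3007]
orientation: [-179.8, -0.5, -35.7]
force: [-0.5, 0.5, 0.5]
opening: 0.0865
gripper_force: 0.0
```

{"name": "carry_out", "arguments": {"deltas": [[[0,0,0,0.0236,1],[0,0,0,0.0472,1],[0,0,0,0.0708,1],[0,0,0,0.0944,1],[0,0,0,0.1178,1]]]}}

```text
clock: 24.85
tool_pos: [0.6354, -0.0415, 0.3006]
orientation: [-179.6, -0.2, -78.1]
force: [-0.2, -0.3, -0.3]
opening: 0.088
gripper_force: 0.0
```

{"name": "carry_out", "arguments": {"deltas": [[[0,0,0,0.0236,1],[0,0,0,0.0472,1],[0,0,0,0.0708,1],[0,0,0,0.0944,1],[0,0,0,0.1178,1]]]}}

```text
clock: 25.35
tool_pos: [0.6354, -0.0415, 0.3007]
orientation: [-179.5, 0.1, -120.5]
force: [0.1, 0.8, 0.0]
opening: 0.0879
gripper_force: 0.0
```

{"name": "carry_out", "arguments": {"deltas": [[[0,0,0,0.0236,1],[0,0,0,0.0472,1],[0,0,0,0.0708,1],[0,0,0,0.0944,1],[0,0,0,0.1178,1]]]}}

```text
clock: 25.85
tool_pos: [0.6354, -0.0415, 0.3007]
orientation: [-179.7, 0.4, -162.9]
force: [-0.9, 0.1, -0.7]
opening: 0.0877
gripper_force: 0.0
```

{"name": "carry_out", "arguments": {"deltas": [[[0.2,0,0,0.0236,1],[0.38,0,0,0.0472,1],[0.38,0,0,0.0538,1],[0.38,0,0,0.0538,1]]]}}

```text
clock: 26.25
tool_pos: [0.5624, -0.0647, 0.301]
orientation: [-179.9, 0.6, 178.0]
force: [0.5, 0.6, 0.4]
opening: 0.0878
gripper_force: 0.0
```

```bash
python3 - <<'E'
from h import *
import pickle
print(st())
s=snap("wrist");save(s,"w5.png",(180,60,480,260),2.6);pickle.dump(s,open("w5.pkl","wb"))
for nm,z in(("knob_grip",.24),("tray_tab",.142),("tray_mid",.12),("button_top",.077),("holder_hole0",.06)):
    print(nm,[(np.round(d["centre"],1).tolist(),round(float(d["p"]),2),at_z(s,d["centre"],z).round(4).tolist()) for d in ctrl.spot_point(s,nm)[:2]])
for d in ctrl.silhouettes(s,"tray_tab")[:2]:
    ys,xs=np.nonzero(d["mask"]);print(d["p"],len(xs),xs.min(),xs.max(),ys.min(),ys.max(),at_z(s,(xs.min(),ys.max()),.154),at_z(s,(xs.max(),ys.max()),.154))
E
```

```text
{'clock': 26.25, 'tool_pos': [0.5624, -0.0647, 0.301], 'orientation': [-179.9161, 0.5626, 178.0424], 'joint_pos': [13.4075, 7.6261, -6.9713, 0.2383, -74.8824, -105.4266], 'force': [0.4536, 0.5662, 0.4132], 'opening': 0.0878, 'gripper_force': 0.0}
knob_grip [([350.4, 295.5], 0.6, [0.6378, -0.0386, 0.24]), ([345.4, 147.4], 0.42, [0.5134, -0.0423, 0.24])]
tray_tab [([343.2, 147.1], 0.76, [0.5265, -0.0367, 0.142])]
tray_mid [([339.7, 222.6], 0.76, [0.618, -0.0404, 0.12]), ([528.7, 152.3], 0.4, [0.5341, 0.2103, 0.12])]
button_top [([221.1, 179.3], 0.41, [0.5701, -0.1912, 0.077])]
holder_hole0 [([122.8, 137.9], 0.93, [0.502, -0.351, 0.06])]
0.88 16103 254 425 133 237 [ 0.61859196 -0.13566794  0.154     ] [0.62625526 0.05383167 0.154     ]
```

View pics/w5.png

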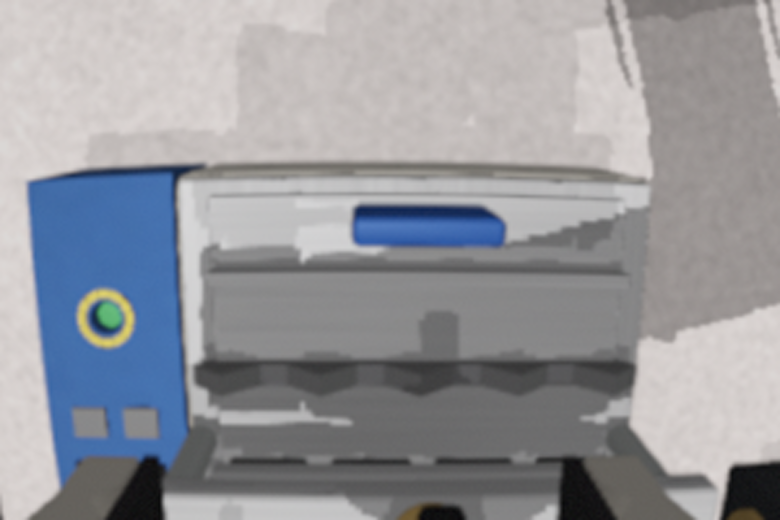

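```bash
python3 -c "
from h import *
print(mv(to=(.526,-.038,.18)));print(mv(to=(.526,-.038,.120)))"
```

```text
shift [0.1947 0.1261 0.5965] turn 0.0000  | tilt [ 0.42 -0.12]
shift [0.1969 0.1266 0.8965] turn 0.0000  | tilt [ 0.42 -0.12]
```

{"name": "carry_out", "arguments": {"deltas": [[[0.195,0.126,0.2,0,1],[0.195,0.126,0.4,0,1],[0.195,0.126,0.6,0,1],[0.196,0.126,0.75,0,1],[0.197,0.127,0.9,0,1]]]}}

```text
clock: 27.1
tool_pos: [0.5257, -0.0379, 0.1183]
orientation: [-179.9, 0.4, 178.2]
force: [0.9, 0.9, -0.2]
opening: 0.0876
gripper_force: 0.0
```

{"name": "carry_out", "arguments": {"deltas": [[[0,0,0,0,0.5],[0,0,0,0,0],[0,0,0,0,0],[0,0,0,0,0],[0,0,0,0,0]]]}}

```text
clock: 27.6
tool_pos: [0.5269, -0.0376, 0.1213]
orientation: [-180.0, 0.6, 178.2]
force: [-2.0, 2.7, 5.8]
opening: 0.0596
gripper_force: 30.0
```

```bash
python3 -c "
from h import *
print(st())"
```

```text
{'clock': 27.6, 'tool_pos': [0.5269, -0.0376, 0.1213], 'orientation': [-179.9665, 0.6403, 178.173], 'joint_pos': [17.3979, 11.9342, -26.6109, 0.3126, -50.8618, -109.4212], 'force': [-2.0225, 2.7314, 5.7849], 'opening': 0.0596, 'gripper_force': 30.0012}
```

{"name": "carry_out", "arguments": {"deltas": [[[0.08,0,0,0,0],[0.18,0,0,0,0],[0.28,0,0,0,0],[0.37,0,0,0,0],[0.44,0,0,0,0]]]}}

```text
clock: 28.1
tool_pos: [0.44, -0.0345, 0.1213]
orientation: [-180.0, 0.8, 178.2]
force: [3.5, 1.8, 6.3]
opening: 0.0598
gripper_force: 30.0
```

{"name": "carry_out", "arguments": {"deltas": [[[0.015,0,0,0,0],[0.025,0,0,0,0]]]}}

```text
clock: 28.3
tool_pos: [0.4352, -0.0343, 0.1213]
orientation: [-180.0, 0.8, 178.2]
force: [8.9, -2.2, -0.0]
opening: 0.0597
gripper_force: 30.0
```

{"name": "carry_out", "arguments": {"deltas": [[[0.015,0,0,0,0],[0.02,0,0,0,0],[0.02,0,0,0,0]]]}}

```text
clock: 28.6
tool_pos: [0.435, -0.0342, 0.1214]
orientation: [-180.0, 1.2, 178.3]
force: [20.2, -8.3, -10.6]
opening: 0.0597
gripper_force: 30.0
```

{"name": "carry_out", "arguments": {"deltas": [[[-0.02,0,0,0,0.5],[-0.02,0,0,0,1],[-0.02,0,0,0,1],[-0.02,0,-0.2,0,1],[-0.02,0,-0.4,0,1]]]}}

```text
clock: 29.1
tool_pos: [0.4308, -0.0352, 0.1992]
orientation: [-179.8, 0.3, 178.2]
force: [1.9, -0.0, 0.4]
opening: 0.0864
gripper_force: 0.0
```

{"name": "carry_out", "arguments": {"deltas": [[[-0.1,0.2,-0.1,0,1],[-0.2,0.4,-0.2,0,1],[-0.3,0.6,-0.4,0,1],[-0.3,0.8,-0.5,0,1],[-0.3,0.95,-0.5,0,1]]]}}

```text
clock: 29.6
tool_pos: [0.4988, 0.1558, 0.3026]
orientation: [180.0, 0.7, 178.2]
force: [-0.5, 0.6, -0.1]
opening: 0.0877
gripper_force: 0.0
```

{"name": "carry_out", "arguments": {"deltas": [[[0,0.2,0,0,1],[0,0.4,0,0,1],[0,0.6,0,0,1],[0,0.7,0,0,1],[0,0.7,0,0,1]]]}}

```text
clock: 30.1
tool_pos: [0.5014, 0.2953, 0.2979]
orientation: [-179.8, 0.4, 178.3]
force: [-0.3, -0.7, -0.2]
opening: 0.0878
gripper_force: 0.0
```

```bash
python3 - <<'E'
from h import *
import pickle
print(st())
s=snap("wrist");save(s,"w6.png",k=1.25);pickle.dump(s,open("w6.pkl","wb"))
for nm,z in(("tube_a",.0125),("tube_a_cap",.0125),("tray_mid",.12),("tray_tab",.142)):
    print(nm,[(np.round(d["centre"],1).tolist(),round(float(d["p"]),2),at_z(s,d["centre"],z).round(4).tolist()) for d in ctrl.spot_point(s,nm)[:7]])
E
```

```text
{'clock': 30.1, 'tool_pos': [0.5014, 0.2953, 0.2979], 'orientation': [-179.8412, 0.3923, 178.2958], 'joint_pos': [50.0198, 9.4557, -5.2442, 0.4203, -75.1822, -141.8316], 'force': [-0.2594, -0.707, -0.1803], 'opening': 0.0878, 'gripper_force': 0.0}
tube_a [([302.0, 94.0], 0.88, [0.4037, 0.2758, 0.0125]), ([488.5, 189.9], 0.74, [0.5511, 0.5746, 0.0125]), ([327.1, 190.8], 0.73, [0.5462, 0.3074, 0.0125]), ([474.8, 77.7], 0.7, [0.3724, 0.5381, 0.0125]), ([366.1, 85.8], 0.59, [0.3936, 0.3665, 0.0125])]
tube_a_cap [([296.9, 63.8], 0.74, [0.3597, 0.2701, 0.0125])]
tray_mid [([86.8, 205.0], 0.71, [0.5246, -0.0333, 0.12]), ([28.4, 241.2], 0.68, [0.5884, -0.2219, 0.12]), ([298.7, 64.7], 0.46, [0.3762, 0.2792, 0.12])]
tray_tab [([66.1, 144.3], 0.75, [0.4341, -0.0319, 0.142])]
```

View pics/w6.png

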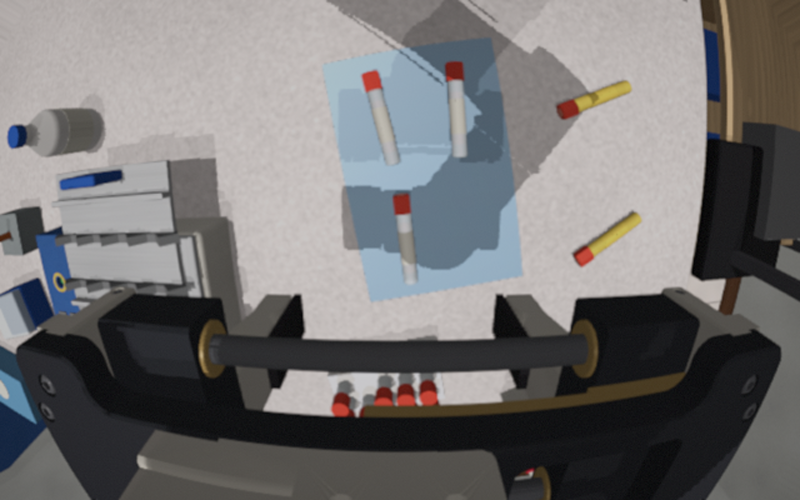

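The wrist view shows three clear red-capped tubes on the blue mat at (405,240), (382,117) and (456,110) in the 800-wide frame, caps up, towards the robot. The yellow look-alikes at (595,100) and (607,240) lie off the mat. The tray is fully out, with the tab at (90,180). Next I measure the tube axes.

```bash
cat >> h.py <<'E'
def tubes(s,z=.0125,zs=.018):
    c=s["color"].astype(int); out=[]
    hsv=cv2.cvtColor(s["color"],cv2.COLOR_RGB2HSV)
    for d in ctrl.silhouettes(s,"tube_a"):
        m=d["mask"]; ys,xs=np.nonzero(m)
        P=np.array([at_z(s,(x,y),zs)[:2] for x,y in zip(xs,ys)])
        h=hsv[ys,xs]; red=((h[:,0]<8)|(h[:,0]>172))&(h[:,1]>150)&(h[:,2]>60)
        yel=(abs(h[:,0]-25)<8)&(h[:,1]>140)
        if red.sum()<8 or len(xs)<60: continue
        mu=P.mean(0);w=np.linalg.svd(P-mu,full_matrices=False)[2][0]
        if (P[red].mean(0)-mu)@w<0: w=-w
        u=(P-mu)@w; lo,hi=np.percentile(u,[1,99]); 
        v=(P-mu)@[-w[1],w[0]]; q=(lo+hi)/2
        out.append(dict(p=d["p"],px=np.round(d["centre"]),mid=mu+w*q,yaw=np.degrees(np.arctan2(w[1],w[0])),len=hi-lo,wid=np.ptp(np.percentile(v,[3,97])),yel=yel.mean(),cap=P[red].mean(0)))
    return out
def show(s,**k):
    for o in tubes(s,**k): print(o["px"],"p%.2f mid %s yaw %.1f len %.3f wid %.3f yel %.2f cap %s"%(o["p"],o["mid"].round(4),o["yaw"],o["len"],o["wid"],o["yel"],o["cap"].round(4)))
E
python3 - <<'E'
from h import *
s=snap("wrist");show(s)
t=snap("top");show(t)
E
```

```text
[326. 187.] p0.88 mid [0.5456 0.3038] yaw -174.8 len 0.108 wid 0.017 yel 0.00 cap [0.5032 0.3003]
[368.  84.] p0.88 mid [0.3949 0.3646] yaw -177.3 len 0.107 wid 0.018 yel 0.00 cap [0.3514 0.3629]
[482. 190.] p0.73 mid [0.5506 0.5668] yaw -56.7 len 0.107 wid 0.021 yel 0.25 cap [0.5729 0.5324]
[305.  92.] p0.66 mid [0.4034 0.2803] yaw -167.6 len 0.107 wid 0.018 yel 0.00 cap [0.361  0.2706]
[471.  78.] p0.56 mid [0.374  0.5378] yaw -66.5 len 0.110 wid 0.017 yel 0.22 cap [0.3902 0.4999]
[260. 232.] p0.56 mid [0.4053 0.2788] yaw -167.6 len 0.102 wid 0.016 yel 0.00 cap [0.3629 0.2691]
```

```bash
python3 -c "
from h import *
print(mv(to=(.5556,.3035,.08),yaw=-174.8));print(mv(to=(.5556,.3035,.007)))"
```

```text
shift [-0.2567  0.0651  1.0983] turn -0.0197  | tilt [ 0.48 -0.09]
shift [-0.2536  0.0655  1.4633] turn 0.0000  | tilt [ 0.48 -0.09]
```

{"name": "carry_out", "arguments": {"deltas": [[[-0.15,0.065,0.15,-0.01,1],[-0.255,0.065,0.35,-0.0197,1],[-0.255,0.065,0.58,-0.0197,1],[-0.255,0.065,0.8,-0.0197,0.5],[-0.255,0.065,0.95,-0.0197,0]]]}}

```text
clock: 31.05
tool_pos: [0.5539, 0.3027, 0.1061]
orientation: [-179.8, 0.3, -174.8]
force: [0.3, -0.1, -0.2]
opening: 0.0767
gripper_force: 0.0
```

{"name": "carry_out", "arguments": {"deltas": [[[0,0,0.2,0,0],[0,0,0.4,0,0],[0.002,0,0.48,0,0],[0.002,0,0.51,0,0],[0.002,0,0.51,0,0]]]}}

```text
clock: 31.55
tool_pos: [0.5554, 0.3037, 0.0069]
orientation: [-179.8, 0.4, -174.8]
force: [0.1, 0.5, -0.3]
opening: 0.0444
gripper_force: 0.0
```

```bash
python3 -c "
from h import *
print(st(),mv(to=(.5556,.3035,.007),yaw=-174.8))"
```

```text
{'clock': 31.55, 'tool_pos': [0.5554, 0.3037, 0.0069], 'orientation': [-179.8059, 0.4161, -174.7577], 'joint_pos': [46.569, 28.6135, -19.1802, 0.6282, -42.0237, -131.7934], 'force': [0.1256, 0.5453, -0.2783], 'opening': 0.0444, 'gripper_force': 0.0} shift [-0.001  -0.0009 -0.0005] turn 0.0001  | tilt [ 0.43 -0.16]
```

{"name": "carry_out", "arguments": {"deltas": [[[0,0,0,0,-1],[0,0,0,0,-1],[0,0,0,0,-1],[0,0,0,0,-1],[0,0,0,0,-1]]]}}

```text
clock: 32.05
tool_pos: [0.5556, 0.3043, 0.0081]
orientation: [-179.9, 0.5, -174.7]
force: [-1.4, -1.8, 4.9]
opening: 0.0171
gripper_force: 30.0
```

{"name": "carry_out", "arguments": {"deltas": [[[0,0,-0.1,0,-1],[0,0,-0.3,0,-1],[0,0,-0.55,0,-1],[0,0,-0.8,0,-1],[0,0,-1,0,-1]]]}}

```text
clock: 32.55
tool_pos: [0.5539, 0.3045, 0.2107]
orientation: [-179.9, 0.6, -174.7]
force: [0.9, 0.5, -1.2]
opening: 0.0169
gripper_force: 30.0
```

```bash
python3 -c "
from h import *
print(st())
y=np.radians(-2);A=np.array([.6243,-.0411]);u=np.array([np.cos(y),np.sin(y)]);v=np.array([-u[1],u[0]])
M=A-.1*u
for l in(.066,.022,-.022,-.066): print(l,(M+u*.010+v*l).round(4),mv(to=(*(M+u*.010+v*l),.21),yaw=178))"
```

```text
{'clock': 32.55, 'tool_pos': [0.5539, 0.3045, 0.2107], 'orientation': [-179.923, 0.5684, -174.7324], 'joint_pos': [46.7355, 16.8365, -7.0047, 0.476, -65.7846, -131.6622], 'force': [0.9434, 0.4741, -1.1767], 'opening': 0.0169, 'gripper_force': 29.9791}
0.066 [0.5367 0.028 ] shift [ 0.213  -1.3689  0.003 ] turn 0.0202  | tilt [ 0.57 -0.02]
0.022 [ 0.5351 -0.016 ] shift [ 0.2408 -1.5871  0.003 ] turn 0.0202  | tilt [ 0.57 -0.02]
-0.022 [ 0.5336 -0.0599] shift [ 0.2686 -1.8053  0.0031] turn 0.0202  | tilt [ 0.57 -0.02]
-0.066 [ 0.5321 -0.1039] shift [ 0.2965 -2.0236  0.0031] turn 0.0202  | tilt [ 0.57 -0.02]
```

{"name": "carry_out", "arguments": {"deltas": [[[0.03,-0.2,0,0,-1],[0.06,-0.4,0,0,-1],[0.09,-0.6,0,0,-1],[0.12,-0.8,0,0,-1],[0.148,-1,0,0,-1]]]}}

```text
clock: 33.05
tool_pos: [0.5419, 0.101, 0.2078]
orientation: [-179.9, 0.5, -174.7]
force: [-0.2, -0.1, -1.0]
opening: 0.0169
gripper_force: 30.0
```

{"name": "carry_out", "arguments": {"deltas": [[[0.03,-0.2,0,0,-1],[0.06,-0.4,0,0,-1],[0.09,-0.6,0,0.007,-1],[0.12,-0.8,0,0.015,-1],[0.148,-1,0,0.0202,-1]]]}}

```text
clock: 33.55
tool_pos: [0.5308, -0.1009, 0.2081]
orientation: [-179.9, 0.5, 177.9]
force: [1.3, 0.1, 0.3]
opening: 0.0172
gripper_force: 30.0
```

{"name": "carry_out", "arguments": {"deltas": [[[0,0,0,0,-1],[0,0,0,0,-1]]]}}

```text
clock: 33.75
tool_pos: [0.531, -0.1002, 0.2078]
orientation: [-179.9, 0.5, 177.9]
force: [-0.1, 0.7, 0.4]
opening: 0.0169
gripper_force: 30.0
```

```bash
python3 - <<'E'
from h import *
import pickle
print(st(),mv(to=(.5321,-.1039,.21),yaw=178))
s=snap("wrist");save(s,"w7.png",(170,60,490,260),2.5);pickle.dump(s,open("w7.pkl","wb"))
for nm,z in(("tray_mid",.12),("tray_tab",.142),("tube_a_cap",.216)):
    print(nm,[(np.round(d["centre"],1).tolist(),round(float(d["p"]),2),at_z(s,d["centre"],z).round(4).tolist()) for d in ctrl.spot_point(s,nm)[:2]])
show(s,zs=.222)
E
```

```text
{'clock': 33.75, 'tool_pos': [0.531, -0.1002, 0.2078], 'orientation': [-179.9172, 0.4634, 177.8638], 'joint_pos': [10.2337, 8.3751, -18.3829, 0.2026, -62.8072, -102.4622], 'force': [-0.0905, 0.7418, 0.3687], 'opening': 0.0169, 'gripper_force': 29.9784} shift [-0.0062 -0.0181 -0.0107] turn -0.0004  | tilt [ 0.46 -0.1 ]
tray_mid [([391.1, 189.4], 0.56, [0.5217, -0.0377, 0.12]), ([403.8, 82.5], 0.54, [0.4337, -0.0273, 0.12])]
tray_tab [([404.1, 84.8], 0.6, [0.437, -0.0332, 0.142])]
tube_a_cap [([572.0, 56.5], 0.79, [0.4137, 0.0597, 0.216])]
[609.  91.] p0.82 mid [0.4293 0.0916] yaw -177.7 len 0.044 wid 0.011 yel 0.00 cap [0.4118 0.0877]
[577.  83.] p0.70 mid [0.4329 0.0568] yaw -167.8 len 0.044 wid 0.011 yel 0.00 cap [0.4156 0.0522]
[318. 210.] p0.60 mid [ 0.5198 -0.0982] yaw 178.4 len 0.106 wid 0.017 yel 0.00 cap [ 0.4782 -0.0969]
```

View pics/w7.png

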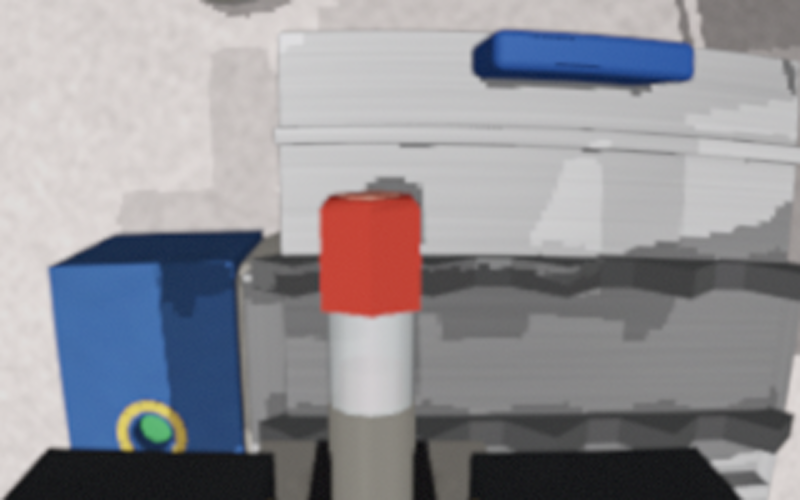

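```bash
python3 - <<'E'
from h import *
import pickle
s=pickle.load(open("w7.pkl","rb"))
for n,p,z in(("comb1 base -24",(500,259),.105),("comb2 base +35",(500,413),.105),("comb1 ridge z.127 -14",(600,288),.127),("comb2 ridge +45",(560,442),.127),("tab top front",(490,75),.154),("tab L",(475,55),.154),("tab R",(692,60),.154),("plate front",(400,34),.105),("wall -65",(450,134),.12)):
    print(n,at_z(s,(170+p[0]/2.5,60+p[1]/2.5),z).round(4))
E
```

```text
comb1 base -24 [ 0.5023 -0.0534  0.105 ]
comb2 base +35 [ 0.5592 -0.0528  0.105 ]
comb1 ridge z.127 -14 [ 0.5083 -0.0237  0.127 ]
comb2 ridge +45 [ 0.562  -0.0351  0.127 ]
tab top front [ 0.4418 -0.0633  0.154 ]
tab L [ 0.4363 -0.0672  0.154 ]
tab R [ 0.4358 -0.0044  0.154 ]
plate front [ 0.425  -0.0853  0.105 ]
wall -65 [ 0.4588 -0.0713  0.12  ]
```

{"name": "carry_out", "arguments": {"deltas": [[[-0.015,-0.018,0.15,0,-1],[-0.015,-0.018,0.3,0,-1],[-0.014,-0.018,0.4,0,-1],[-0.014,-0.018,0.445,0,-1],[-0.014,-0.018,0.445,0,-1]]]}}

```text
clock: 34.5
tool_pos: [0.5343, -0.1027, 0.118]
orientation: [-179.9, 0.3, 178.0]
force: [-0.4, 0.1, -0.5]
opening: 0.0168
gripper_force: 30.0
```

```bash
python3 -c "
from h import *
print(st())"
```

```text
{'clock': 34.5, 'tool_pos': [0.5343, -0.1027, 0.118], 'orientation': [-179.8832, 0.3434, 178.0477], 'joint_pos': [9.9, 13.7222, -24.6611, 0.2368, -51.305, -102.0002], 'force': [-0.3832, 0.0695, -0.4587], 'opening': 0.0168, 'gripper_force': 29.9784}
```

{"name": "carry_out", "arguments": {"deltas": [[[0,0,0.004,0,-1],[0,0,0.008,0,-1],[0,0,0.008,0,-0.4],[0,0,0.008,0,-0.4],[0,0,0.008,0,-0.4]]]}}

```text
clock: 35.0
tool_pos: [0.535, -0.1032, 0.1178]
orientation: [-179.9, 0.5, 178.0]
force: [-0.5, -0.3, -0.4]
opening: 0.0258
gripper_force: 0.0
```

{"name": "carry_out", "arguments": {"deltas": [[[0,0,-0.05,0,-0.4],[0,0,-0.15,0,-0.4],[0,0,-0.35,0,-0.4],[0,0,-0.5,0,-0.4]]]}}

```text
clock: 35.4
tool_pos: [0.5343, -0.1033, 0.2201]
orientation: [-179.9, 0.5, 178.0]
force: [-0.2, 1.0, 0.4]
opening: 0.0262
gripper_force: 0.0
```

```bash
python3 - <<'E'
from h import *
import pickle
print(st())
s=snap("wrist");save(s,"w8.png",(170,60,490,260),2.5);pickle.dump(s,open("w8.pkl","wb"))
show(s,zs=.126)
print(mv(to=(.48,.29,.25)))
E
```

```text
{'clock': 35.4, 'tool_pos': [0.5343, -0.1033, 0.2201], 'orientation': [-179.8861, 0.5489, 177.995], 'joint_pos': [9.8644, 8.1454, -16.9941, 0.2489, -64.3469, -101.9767], 'force': [-0.1854, 0.9782, 0.3864], 'opening': 0.0262, 'gripper_force': 0.0}
[603.  90.] p0.73 mid [0.4139 0.2211] yaw -177.4 len 0.075 wid 0.020 yel 0.00 cap [0.3835 0.2189]
[572.  83.] p0.63 mid [0.4202 0.1623] yaw -167.7 len 0.074 wid 0.017 yel 0.00 cap [0.39   0.1572]
[318. 187.] p0.56 mid [ 0.5264 -0.1011] yaw 178.6 len 0.108 wid 0.017 yel 0.00 cap [ 0.4836 -0.1   ]
shift [ 0.3481  1.955  -0.1437] turn 0.0000  | tilt [ 0.96 -0.12]
```

View pics/w8.png

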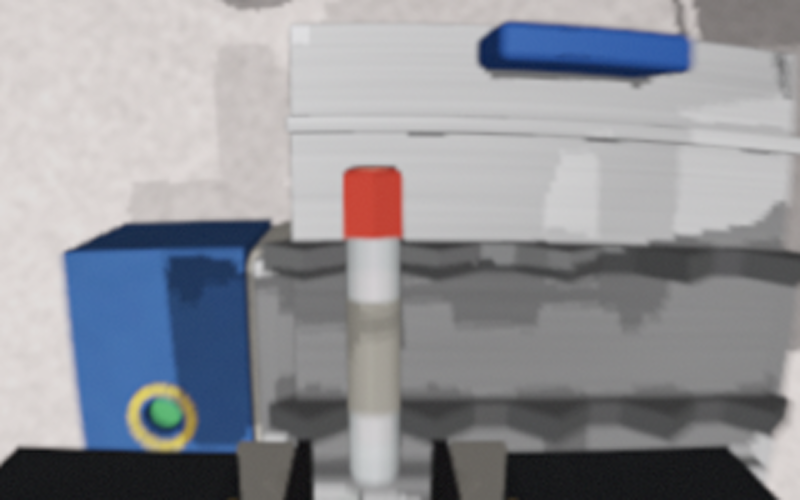

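```bash
python3 - <<'E'
from h import *
import pickle
s=pickle.load(open("w8.pkl","rb"))
q=np.radians(-2);u=np.array([np.cos(q),np.sin(q)])
K=np.array([.6363,-.0415])
f=lambda p,z:at_z(s,(170+p[0]/2.5,60+p[1]/2.5),z)
for n,p,z in(("comb1 base -24",(430,243),.105),("comb2 base +35",(430,399),.105),("cap end",(373,170),.128),("cap inner",(373,237),.129),("tail",(375,485),.125),("wall top outer?",(373,117),.12),("wall",(373,132),.12),("tab front top",(510,65),.154),("tab back",(500,28),.154)):
    X=f(p,z);print(n,X.round(4),"s=",((X[:2]-K)@u*1000+112).round(1))
E
```

```text
comb1 base -24 [ 0.5014 -0.0798  0.105 ] s= -21.5
comb2 base +35 [ 0.5607 -0.0807  0.105 ] s= 37.8
cap end [ 0.4731 -0.0991  0.128 ] s= -49.1
cap inner [ 0.4948 -0.0999  0.129 ] s= -27.4
tail [ 0.5859 -0.1023  0.125 ] s= 63.8
wall top outer? [ 0.4561 -0.0985  0.12  ] s= -66.1
wall [ 0.461  -0.0987  0.12  ] s= -61.2
tab front top [ 0.4415 -0.0588  0.154 ] s= -82.1
tab back [ 0.4307 -0.0614  0.154 ] s= -92.8
```

T1 lies in lane -66 with its cap towards the robot, about 3 mm towards the far wall. I'll re-grip it and nudge it 2.5 mm back before fetching the next.

{"name": "carry_out", "arguments": {"deltas": [[[0,0,0.2,0,-0.4],[0,0,0.4,0,-0.4],[0,0,0.505,0,-0.4],[0,0,0.505,0,-0.4],[0,0,0.505,0,-1]]]}}

```text
clock: 36.0
tool_pos: [0.5351, -0.1034, 0.117]
orientation: [-179.9, 0.5, 178.0]
force: [0.1, 0.3, 0.8]
opening: 0.0222
gripper_force: 0.0
```

{"name": "carry_out", "arguments": {"deltas": [[[0,0,0,0,-1],[0,0,0,0,-1],[0.006,0,0,0,-1],[0.013,0,0,0,-1],[0.013,0,0,0,-1]]]}}

```text
clock: 36.5
tool_pos: [0.5335, -0.1031, 0.1177]
orientation: [-179.9, 0.7, 178.0]
force: [2.8, 1.0, 7.3]
opening: 0.0169
gripper_force: 30.0
```

{"name": "carry_out", "arguments": {"deltas": [[[0,0,0,0,-0.4],[0,0,0,0,-0.4],[0,0,-0.05,0,-0.4],[0,0,-0.25,0,-0.4],[0,0,-0.5,0,-0.4]]]}}

```text
clock: 37.0
tool_pos: [0.5295, -0.1031, 0.2159]
orientation: [-179.9, 0.1, 178.0]
force: [1.5, 0.5, -0.3]
opening: 0.0263
gripper_force: 0.0
```

{"name": "carry_out", "arguments": {"deltas": [[[0.07,0.2,0,0,0],[0.14,0.4,-0.1,0,0],[0.2,0.6,-0.2,0,1],[0.25,0.8,-0.3,0,1],[0.25,0.98,-0.35,0,1]]]}}

```text
clock: 37.5
tool_pos: [0.4868, 0.0963, 0.2884]
orientation: [-180.0, 0.6, 178.0]
force: [2.2, -1.1, -0.0]
opening: 0.061
gripper_force: 0.0
```

{"name": "carry_out", "arguments": {"deltas": [[[0.03,0.2,0,0,1],[0.05,0.4,0,0,1],[0.05,0.6,0,0,1],[0.05,0.8,0,0,1],[0.05,0.95,0,0,1]]]}}

```text
clock: 38.0
tool_pos: [0.4839, 0.287, 0.2855]
orientation: [-179.9, 0.5, 178.0]
force: [0.5, -0.3, 0.5]
opening: 0.0874
gripper_force: 0.0
```

```bash
cat >> h.py <<'E'
def grasp(o,off=.010):
    w=np.array([np.cos(np.radians(o["yaw"])),np.sin(np.radians(o["yaw"]))]);return o["mid"]-off*w
E
python3 - <<'E'
from h import *
print(st())
s=snap("wrist");L=tubes(s)
for o in L:
    g=grasp(o);print(o["px"],o["p"].__round__(2),o["mid"].round(4),o["yaw"].round(1),o["len"].round(3),o["yel"].round(2),"grasp",g.round(4),mv(to=(*g,.08),yaw=o["yaw"]))
E
```

```text
{'clock': 38.0, 'tool_pos': [0.4839, 0.287, 0.2855], 'orientation': [-179.8973, 0.4525, 178.0377], 'joint_pos': [50.9085, 7.8276, -8.7984, 0.4417, -73.1833, -142.9983], 'force': [0.4578, -0.2631, 0.4634], 'opening': 0.0874, 'gripper_force': 0.0}
[373.  97.] 0.91 [0.3951 0.3646] -177.5 0.107 0.0 grasp [0.4051 0.365 ] shift [0.4143 0.3752 1.0196] turn -0.0122  | tilt [ 0.41 -0.16]
[ 57. 213.] 0.81 [ 0.556  -0.2254] 176.7 0.128 0.0 grasp [ 0.566 -0.226] shift [-0.4857 -2.5522  1.0336] turn 0.0041  | tilt [ 0.41 -0.16]
[314. 104.] 0.68 [0.404  0.2807] -167.6 0.106 0.0 grasp [0.4137 0.2828] shift [ 0.358  -0.0342  1.0211] turn -0.0398  | tilt [ 0.41 -0.16]
[489. 202.] 0.68 [0.5496 0.5673] -57.3 0.109 0.21 grasp [0.5442 0.5758] shift [-0.2462  1.4509  1.0217] turn -0.3459  | tilt [ 0.41 -0.16]
[481.  87.] 0.59 [0.3734 0.5378] -67.0 0.112 0.21 grasp [0.3695 0.5471] shift [0.6219 1.2789 1.0159] turn -0.3191  | tilt [ 0.41 -0.16]
```

{"name": "carry_out", "arguments": {"deltas": [[[0.18,-0.02,0.15,-0.02,1],[0.34,-0.034,0.33,-0.0398,1],[0.358,-0.034,0.55,-0.0398,1],[0.358,-0.034,0.78,-0.0398,0.5],[0.358,-0.034,0.95,-0.0398,0]]]}}

```text
clock: 38.6
tool_pos: [0.4131, 0.2791, 0.0931]
orientation: [-179.8, 0.4, -167.7]
force: [0.6, -0.1, -0.3]
opening: 0.0768
gripper_force: 0.0
```

{"name": "carry_out", "arguments": {"deltas": [[[0,0,0.2,0,0],[0,0,0.36,0,0],[0,0,0.42,0,0],[0,0,0.442,0,0],[0,0,0.442,0,0]]]}}

```text
clock: 39.1
tool_pos: [0.4149, 0.2799, 0.0062]
orientation: [-179.8, 0.4, -167.7]
force: [0.5, 0.2, 0.2]
opening: 0.0444
gripper_force: 0.0
```

```bash
python3 -c "
from h import *
print(st(),mv(to=(.4137,.2825,.007),yaw=-167.6))"
```

```text
{'clock': 39.1, 'tool_pos': [0.4149, 0.2799, 0.0062], 'orientation': [-179.7513, 0.3928, -167.6967], 'joint_pos': [56.907, 19.2538, -36.6784, 0.8106, -33.9654, -135.2764], 'force': [0.4797, 0.1804, 0.2117], 'opening': 0.0444, 'gripper_force': 0.0} shift [ 0.003  0.014 -0.004] turn -0.0003  | tilt [ 0.44 -0.16]
```

{"name": "carry_out", "arguments": {"deltas": [[[0.003,0.012,-0.004,0,-0.3],[0.003,0.012,-0.004,0,-1],[0.003,0.012,-0.004,0,-1],[0.003,0.012,-0.004,0,-1],[0.003,0.012,-0.004,0,-1]]]}}

```text
clock: 39.6
tool_pos: [0.414, 0.2827, 0.0076]
orientation: [-179.8, 0.5, -167.7]
force: [-1.9, 0.3, 5.9]
opening: 0.017
gripper_force: 29.8
```

{"name": "carry_out", "arguments": {"deltas": [[[0,0,-0.05,0,-1],[0,0,-0.25,0,-1],[0,0,-0.5,0,-1],[0,0,-0.75,0,-1],[0,0,-1,0,-1]]]}}

```text
clock: 40.1
tool_pos: [0.4117, 0.2822, 0.2098]
orientation: [-179.8, 0.4, -167.7]
force: [1.4, 2.0, -1.0]
opening: 0.0172
gripper_force: 29.8
```

```bash
python3 -c "
from h import *
print(st(),mv(to=(.5367,.028,.205),yaw=178))
s=snap('wrist');show(s,zs=.219)"
```

```text
{'clock': 40.1, 'tool_pos': [0.4117, 0.2822, 0.2098], 'orientation': [-179.8109, 0.4388, -167.6878], 'joint_pos': [57.3929, 4.3446, -22.9207, 0.5005, -62.5595, -135.3114], 'force': [1.3834, 1.9567, -0.9506], 'opening': 0.0172, 'gripper_force': 29.8387} shift [-0.3394 -1.3751  0.0309] turn 0.0398  | tilt [ 0.47 -0.09]
[ 16. 218.] p0.95 mid [0.4491 0.0462] yaw 175.6 len 0.069 wid 0.018 yel 0.00 cap [0.425  0.0419]
[391. 173.] p0.88 mid [0.3602 0.3085] yaw -178.0 len 0.045 wid 0.008 yel 0.00 cap [0.3419 0.3084]
[503. 188.] p0.79 mid [0.3507 0.3814] yaw -67.1 len 0.047 wid 0.008 yel 0.22 cap [0.3579 0.3669]
[319. 205.] p0.76 mid [0.4006 0.2811] yaw -166.6 len 0.108 wid 0.017 yel 0.00 cap [0.3589 0.2712]
```

{"name": "carry_out", "arguments": {"deltas": [[[-0.06,-0.23,0,0,-1],[-0.12,-0.46,0,0,-1],[-0.18,-0.69,0,0,-1],[-0.24,-0.92,0,0,-1],[-0.24,-0.97,0,0,-1]]]}}

```text
clock: 40.7
tool_pos: [0.5013, 0.1, 0.2084]
orientation: [-179.8, 0.4, -167.9]
force: [-0.5, 1.3, -0.1]
opening: 0.0169
gripper_force: 29.8
```

{"name": "carry_out", "arguments": {"deltas": [[[-0.05,-0.2,0,0.02,-1],[-0.1,-0.4,0,0.0398,-1],[-0.1,-0.4,0,0.0398,-1]]]}}

```text
clock: 41.0
tool_pos: [0.5378, 0.0265, 0.2086]
orientation: [-179.9, 0.4, 177.6]
force: [-0.7, 0.2, -0.5]
opening: 0.0171
gripper_force: 29.8
```

```bash
python3 -c "
from h import *
print(st(),mv(to=(.5367,.028,.118),yaw=178))"
```

```text
{'clock': 41.0, 'tool_pos': [0.5378, 0.0265, 0.2086], 'orientation': [-179.8706, 0.4448, 177.5534], 'joint_pos': [23.9257, 8.1833, -18.5767, 0.3522, -62.8995, -116.5323], 'force': [-0.7177, 0.1606, -0.5332], 'opening': 0.0171, 'gripper_force': 29.8412} shift [0.0094 0.0081 0.4527] turn -0.0012  | tilt [ 0.44 -0.15]
```

{"name": "carry_out", "arguments": {"deltas": [[[0.008,0.008,0.15,0,-1],[0.009,0.008,0.3,0,-1],[0.009,0.008,0.42,0,-1],[0.009,0.008,0.458,0,-1],[0.009,0.008,0.458,0,-1]]]}}

```text
clock: 41.5
tool_pos: [0.5355, 0.0311, 0.1168]
orientation: [-179.8, 0.4, 178.0]
force: [-0.1, 0.4, -0.3]
opening: 0.017
gripper_force: 29.9
```

{"name": "carry_out", "arguments": {"deltas": [[[0,0,0,0,-0.4],[0,0,0,0,-0.4],[0,0,-0.1,0,-0.4],[0,0,-0.3,0,-0.4],[0,0,-0.5,0,-0.4]]]}}

```text
clock: 42.0
tool_pos: [0.5349, 0.0314, 0.2185]
orientation: [-179.9, 0.4, 178.0]
force: [1.6, -0.2, 0.7]
opening: 0.0263
gripper_force: 0.0
```

```bash
python3 - <<'E'
from h import *
import pickle
print(st())
s=snap("wrist");save(s,"w9.png",(170,60,490,260),2.5);pickle.dump(s,open("w9.pkl","wb"));show(s,zs=.126)
print(mv(to=(.48,.35,.28)))
E
```

```text
{'clock': 42.0, 'tool_pos': [0.5349, 0.0314, 0.2185], 'orientation': [-179.8963, 0.4452, 178.0024], 'joint_pos': [24.5524, 7.4886, -18.0356, 0.3242, -64.1243, -116.691], 'force': [1.5844, -0.2135, 0.7412], 'opening': 0.0263, 'gripper_force': 0.0}
[618. 182.] p0.84 mid [0.5222 0.4022] yaw -56.9 len 0.076 wid 0.014 yel 0.09 cap [0.538  0.3823]
[551.  77.] p0.82 mid [0.4147 0.2625] yaw -178.2 len 0.075 wid 0.016 yel 0.00 cap [0.3831 0.2638]
[318. 180.] p0.72 mid [0.525  0.0308] yaw 179.0 len 0.108 wid 0.017 yel 0.00 cap [0.4819 0.0313]
[175. 181.] p0.72 mid [ 0.5189 -0.0977] yaw 178.1 len 0.096 wid 0.020 yel 0.00 cap [ 0.4823 -0.099 ]
[613.  77.] p0.66 mid [0.3997 0.3812] yaw -67.1 len 0.084 wid 0.013 yel 0.18 cap [0.4099 0.3606]
shift [ 0.3409  1.5784 -0.286 ] turn 0.0000  | tilt [1.07 0.05]
```

View pics/w9.png

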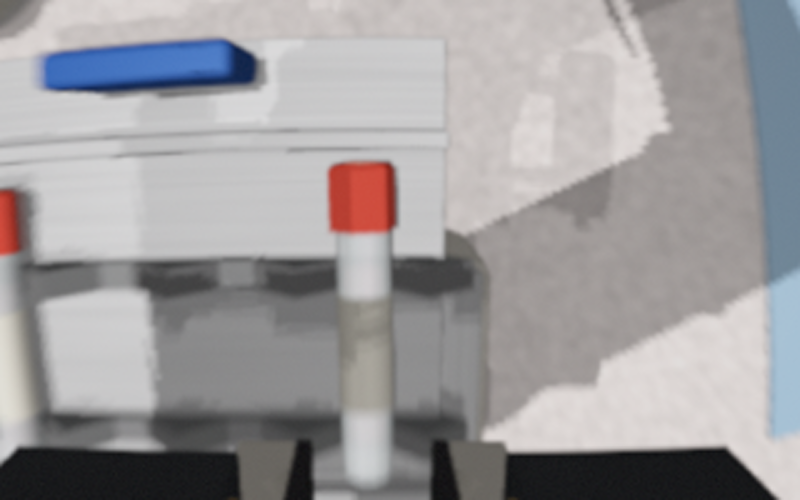

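```bash
python3 - <<'E'
from h import *
import pickle
s=pickle.load(open("w9.pkl","rb"))
q=np.radians(-2);u=np.array([np.cos(q),np.sin(q)])
K=np.array([.6363,-.0415])
f=lambda p,z:at_z(s,(170+p[0]/2.5,60+p[1]/2.5),z)
for n,p,z in(("comb1 base -24",(300,260),.105),("comb2 base +35",(300,413),.105),("cap end",(362,165),.128),("cap inner",(362,230),.129),("tail",(368,485),.122),("wall outer",(362,131),.12),("wall inner",(362,148),.12),("T1 cap inner",(10,252),.129),("comb1 left",(80,262),.105),("tab front",(150,88),.15)):
    X=f(p,z);print(n,X.round(4),"s=",((X[:2]-K)@u*1000+112).round(1))
E
```

```text
comb1 base -24 [0.506  0.0084 0.105 ] s= -19.9
comb2 base +35 [0.5644 0.0048 0.105 ] s= 38.5
cap end [0.4717 0.0321 0.128 ] s= -55.0
cap inner [0.4926 0.0314 0.129 ] s= -34.2
tail [0.5869 0.0298 0.122 ] s= 60.2
wall outer [0.461  0.0324 0.12  ] s= -65.8
wall inner [0.4666 0.0322 0.12  ] s= -60.2
T1 cap inner [ 0.4929 -0.0914  0.129 ] s= -29.5
comb1 left [ 0.5023 -0.0747  0.105 ] s= -20.7
tab front [ 0.4436 -0.029   0.15  ] s= -81.0
```

{"name": "carry_out", "arguments": {"deltas": [[[0,0,0.2,0,-0.4],[0,0,0.4,0,-0.4],[0,0,0.5,0,-0.4],[0,0,0.5,0,-0.4],[0,0,0.5,0,-1]]]}}

```text
clock: 42.6
tool_pos: [0.5366, 0.0313, 0.1178]
orientation: [-179.9, 0.5, 178.0]
force: [0.0, 1.0, 0.2]
opening: 0.0227
gripper_force: 0.0
```

{"name": "carry_out", "arguments": {"deltas": [[[0,0,0,0,-1],[0,0,0,0,-1],[-0.006,0,0,0,-1],[-0.012,0,0,0,-1],[-0.012,0,0,0,-1]]]}}

```text
clock: 43.1
tool_pos: [0.5391, 0.0309, 0.1185]
orientation: [-179.9, 0.6, 178.0]
force: [-2.3, -3.4, 6.7]
opening: 0.0168
gripper_force: 30.0
```

{"name": "carry_out", "arguments": {"deltas": [[[0,0,0,0,-0.4],[0,0,0,0,-0.4],[0,0,-0.05,0,-0.4],[0,0,-0.25,0,-0.4],[0,0,-0.5,0,-0.4]]]}}

```text
clock: 43.6
tool_pos: [0.5364, 0.0311, 0.2169]
orientation: [-179.8, 0.2, 178.0]
force: [2.5, 1.0, 0.3]
opening: 0.0261
gripper_force: 0.0
```

{"name": "carry_out", "arguments": {"deltas": [[[0.06,0.2,0,0,0],[0.12,0.4,-0.1,0,0],[0.18,0.6,-0.2,0,1],[0.24,0.8,-0.3,0,1],[0.3,0.95,-0.35,0,1]]]}}

```text
clock: 44.1
tool_pos: [0.4836, 0.2259, 0.289]
orientation: [180.0, 0.6, 178.0]
force: [0.1, -0.1, -0.8]
opening: 0.0607
gripper_force: 0.0
```

{"name": "carry_out", "arguments": {"deltas": [[[0.02,0.2,0,0,1],[0.04,0.4,0,0,1],[0.04,0.6,0,0,1],[0.04,0.6,0,0,1]]]}}

```text
clock: 44.5
tool_pos: [0.4796, 0.3477, 0.2856]
orientation: [-179.9, 0.5, 178.2]
force: [-0.1, -0.4, -0.4]
opening: 0.087
gripper_force: 0.0
```

```bash
python3 - <<'E'
from h import *
print(st())
s=snap("wrist");L=tubes(s)
for o in L:
    g=grasp(o);print(o["px"],o["p"].__round__(2),o["mid"].round(4),o["yaw"].round(1),o["len"].round(3),o["yel"].round(2),"grasp",g.round(4),mv(to=(*g,.007),yaw=o["yaw"]))
E
```

```text
{'clock': 44.5, 'tool_pos': [0.4796, 0.3477, 0.2856], 'orientation': [-179.924, 0.4619, 178.1596], 'joint_pos': [55.1172, 10.7476, -5.2332, 0.4463, -73.8315, -147.0815], 'force': [-0.1339, -0.3733, -0.4183], 'opening': 0.087, 'gripper_force': 0.0}
[ 88. 208.] 0.87 [ 0.535  -0.0681] 176.5 0.086 0.0 grasp [ 0.545  -0.0687] shift [-0.3856 -2.0515  1.4012] turn 0.0044  | tilt [ 0.44 -0.12]
[459. 207.] 0.78 [0.5498 0.5686] -57.4 0.107 0.2 grasp [0.5444 0.577 ] shift [-0.2741  1.1754  1.3942] turn -0.3460  | tilt [ 0.44 -0.12]
[442.  87.] 0.78 [0.3731 0.5393] -66.7 0.11 0.17 grasp [0.3692 0.5485] shift [0.5966 1.0033 1.3878] turn -0.3200  | tilt [ 0.44 -0.12]
```

```bash
python3 - <<'E'
from h import *
s=snap("wrist");save(s,"w10.png")
print([(np.round(d["centre"],1).tolist(),round(float(d["p"]),2)) for d in ctrl.spot_point(s,"tube_a")])
for o in tubes(s)[:6]:
    g=grasp(o);print(o["px"],o["p"].__round__(2),o["mid"].round(4),o["yaw"].round(1),o["len"].round(3),o["yel"].round(2),"grasp",g.round(4),mv(to=(*g,.007),yaw=o["yaw"]))
E
```

```text
[([330.8, 104.8], 0.97), ([462.9, 207.3], 0.83), ([94.8, 224.7], 0.71), ([451.6, 86.5], 0.68), ([39.9, 225.1], 0.65), ([38.8, 170.3], 0.65)]
[458. 207.] 0.82 [0.5497 0.5686] -57.5 0.106 0.22 grasp [0.5443 0.577 ] shift [-0.2681  1.183   1.3974] turn -0.3461  | tilt [ 0.48 -0.09]
[ 38. 220.] 0.76 [ 0.5607 -0.2439] 175.5 0.13 0.0 grasp [ 0.5707 -0.2447] shift [-0.5464 -2.9182  1.4049] turn 0.0067  | tilt [ 0.48 -0.09]
[ 90. 208.] 0.64 [ 0.5354 -0.0678] 175.9 0.08 0.0 grasp [ 0.5454 -0.0685] shift [-0.3886 -2.0422  1.4025] turn 0.0057  | tilt [ 0.48 -0.09]
[333.  99.] 0.62 [0.3943 0.3652] -178.3 0.11 0.0 grasp [0.4043 0.3655] shift [0.3935 0.1014 1.3932] turn -0.0105  | tilt [ 0.48 -0.09]
[445.  89.] 0.6 [0.3733 0.5391] -66.9 0.109 0.18 grasp [0.3694 0.5483] shift [0.6008 1.0086 1.3904] turn -0.3200  | tilt [ 0.48 -0.09]
```

View pics/w10.png

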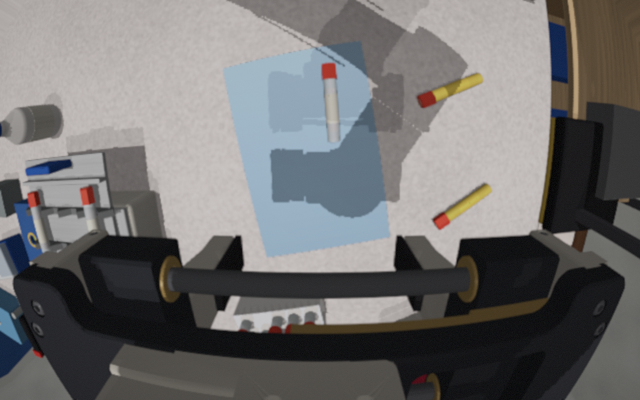

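One clear tube is left on the mat at (331,104) px; two tubes lie in the tray at (38,205) and (90,205).

{"name": "carry_out", "arguments": {"deltas": [[[0.18,0.09,0.15,-0.0105,1],[0.34,0.09,0.33,-0.0105,1],[0.39,0.09,0.55,-0.0105,1],[0.39,0.09,0.78,-0.0105,0.5],[0.39,0.09,0.95,-0.0105,0]]]}}

```text
clock: 45.25
tool_pos: [0.4036, 0.3625, 0.0938]
orientation: [-179.9, 0.4, -178.3]
force: [0.3, 0.6, -0.3]
opening: 0.0767
gripper_force: 0.0
```

{"name": "carry_out", "arguments": {"deltas": [[[0,0,0.2,0,0],[0,0,0.36,0,0],[0,0.008,0.42,0,0],[0,0.008,0.441,0,0],[0,0.008,0.441,0,0]]]}}

```text
clock: 45.75
tool_pos: [0.4054, 0.3657, 0.0078]
orientation: [-179.9, 0.5, -178.3]
force: [-0.2, 0.4, -0.4]
opening: 0.0442
gripper_force: 0.0
```

```bash
python3 -c "
from h import *
print(st(),mv(to=(.4045,.3645,.007),yaw=-178))"
```

```text
{'clock': 45.75, 'tool_pos': [0.4054, 0.3657, 0.0078], 'orientation': [-179.9133, 0.4944, -178.2532], 'joint_pos': [62.9636, 22.3548, -30.8007, 0.7953, -36.6851, -151.8543], 'force': [-0.2079, 0.3921, -0.386], 'opening': 0.0442, 'gripper_force': 0.0} shift [ 0.0049 -0.0057  0.0037] turn -0.0007  | tilt [ 0.5  -0.07]
```

{"name": "carry_out", "arguments": {"deltas": [[[0.004,0,0,0,-0.3],[0.004,0,0,0,-1],[0.004,0,0,0,-1],[0.004,0,0,0,-1],[0.004,0,0,0,-1]]]}}

```text
clock: 46.25
tool_pos: [0.4043, 0.3656, 0.0076]
orientation: [-179.9, 0.5, -178.2]
force: [-0.7, -0.4, 5.6]
opening: 0.0176
gripper_force: 29.9
```

{"name": "carry_out", "arguments": {"deltas": [[[0,0,-0.05,0,-1],[0,0,-0.25,0,-1],[0,0,-0.5,0,-1],[0,0,-0.75,0,-1],[0,0,-1,0,-1]]]}}

```text
clock: 46.75
tool_pos: [0.4021, 0.3652, 0.2097]
orientation: [-179.9, 0.5, -178.2]
force: [0.5, 1.9, -0.7]
opening: 0.0174
gripper_force: 29.9
```

```bash
python3 -c "
from h import *
print(st(),mv(to=(.5351,-.016,.205),yaw=178))
s=snap('wrist');show(s,zs=.219)"
```

```text
{'clock': 46.75, 'tool_pos': [0.4021, 0.3652, 0.2097], 'orientation': [-179.8896, 0.4641, -178.2347], 'joint_pos': [63.2639, 8.6823, -17.8861, 0.5154, -63.3081, -151.7301], 'force': [0.5195, 1.921, -0.7078], 'opening': 0.0174, 'gripper_force': 29.8661} shift [-0.6057 -1.9255  0.032 ] turn 0.0105  | tilt [ 0.47 -0.1 ]
[319. 210.] p0.79 mid [0.392  0.3663] yaw -177.1 len 0.109 wid 0.018 yel 0.00 cap [0.3495 0.3643]
[455. 159.] p0.79 mid [0.3439 0.4386] yaw -66.4 len 0.046 wid 0.007 yel 0.31 cap [0.3513 0.4231]
[  5. 262.] p0.56 mid [0.4425 0.084 ] yaw 162.1 len 0.066 wid 0.018 yel 0.00 cap [0.4252 0.0826]
```

{"name": "carry_out", "arguments": {"deltas": [[[-0.06,-0.2,0,0,-1],[-0.12,-0.4,0,0,-1],[-0.18,-0.6,0,0,-1],[-0.24,-0.8,0,0,-1],[-0.3,-0.96,0,0,-1]]]}}

```text
clock: 47.35
tool_pos: [0.4682, 0.1736, 0.2085]
orientation: [-179.9, 0.5, -178.2]
force: [1.0, -0.0, -0.4]
opening: 0.017
gripper_force: 29.9
```

{"name": "carry_out", "arguments": {"deltas": [[[-0.06,-0.2,0,0,-1],[-0.12,-0.4,0,0,-1],[-0.18,-0.6,0,0,-1],[-0.24,-0.8,0,0.0105,-1],[-0.3,-0.96,0,0.0105,-1]]]}}

```text
clock: 47.85
tool_pos: [0.5342, -0.0165, 0.2094]
orientation: [-179.9, 0.5, 177.8]
force: [0.6, 1.4, -0.4]
opening: 0.0172
gripper_force: 29.9
```

{"name": "carry_out", "arguments": {"deltas": [[[0,0,0,0,-1],[0,0,0,0,-1]]]}}

```text
clock: 48.05
tool_pos: [0.534, -0.0153, 0.2088]
orientation: [-179.9, 0.4, 177.9]
force: [-0.3, 0.0, -0.8]
opening: 0.0169
gripper_force: 29.9
```

```bash
python3 -c "
from h import *
print(st(),mv(to=(.534,-.016,.117),yaw=178))"
```

```text
{'clock': 48.05, 'tool_pos': [0.534, -0.0153, 0.2088], 'orientation': [-179.9109, 0.4456, 177.8569], 'joint_pos': [19.5907, 7.7545, -19.0267, 0.2785, -62.8382, -111.8604], 'force': [-0.2564, 0.0038, -0.7788], 'opening': 0.0169, 'gripper_force': 29.8663} shift [ 0.0035 -0.003   0.459 ] turn -0.0004  | tilt [ 0.44 -0.11]
```

{"name": "carry_out", "arguments": {"deltas": [[[0.002,-0.003,0.15,0,-1],[0.003,-0.003,0.3,0,-1],[0.003,-0.003,0.42,0,-1],[0.003,-0.003,0.459,0,-1],[0.003,-0.003,0.459,0,-1]]]}}

```text
clock: 48.55
tool_pos: [0.5341, -0.0144, 0.1169]
orientation: [-179.9, 0.4, 178.1]
force: [-0.1, 0.3, 0.2]
opening: 0.0169
gripper_force: 29.9
```

{"name": "carry_out", "arguments": {"deltas": [[[0,0,0,0,-0.47],[0,0,0,0,-0.47],[0,0,-0.1,0,-0.47],[0,0,-0.3,0,-0.47],[0,0,-0.5,0,-0.47]]]}}

```text
clock: 49.05
tool_pos: [0.5331, -0.015, 0.2186]
orientation: [-179.9, 0.4, 178.0]
force: [0.8, 1.3, 0.6]
opening: 0.0228
gripper_force: 0.0
```

{"name": "carry_out", "arguments": {"deltas": [[[0.2,-0.05,-0.2,0,0],[0.2,-0.07,-0.4,0,1],[0.2,-0.07,-0.4,0,1]]]}}

```text
clock: 49.35
tool_pos: [0.4942, -0.0277, 0.3044]
orientation: [180.0, 1.2, 178.0]
force: [-0.6, 0.6, -0.4]
opening: 0.042
gripper_force: 0.0
```

```bash
python3 - <<'E'
from h import *
import pickle
print(st())
s=snap("wrist");save(s,"w11.png",(190,80,450,275),3);pickle.dump(s,open("w11.pkl","wb"));show(s,zs=.126)
print(ctrl.spot_point(s,"tray_tab")[:1],ctrl.spot_point(s,"tray_mid")[:1])
E
```

```text
{'clock': 49.35, 'tool_pos': [0.4942, -0.0277, 0.3044], 'orientation': [179.9589, 1.1619, 178.0179], 'joint_pos': [19.9158, -0.0346, -14.9518, 0.4111, -73.9898, -112.0071], 'force': [-0.5682, 0.6084, -0.3614], 'opening': 0.042, 'gripper_force': 0.0}
[253. 194.] p0.96 mid [ 0.5184 -0.0999] yaw 177.9 len 0.091 wid 0.018 yel 0.00 cap [ 0.484  -0.0982]
[370. 192.] p0.90 mid [0.5202 0.0304] yaw 178.4 len 0.094 wid 0.018 yel 0.00 cap [0.4837 0.0315]
[596. 100.] p0.87 mid [0.384 0.395] yaw -66.9 len 0.089 wid 0.014 yel 0.21 cap [0.395  0.3689]
[332. 200.] p0.84 mid [ 0.5242 -0.0122] yaw 178.6 len 0.108 wid 0.018 yel 0.00 cap [ 0.4812 -0.0113]
[598. 187.] p0.82 mid [0.5175 0.4176] yaw -58.3 len 0.088 wid 0.020 yel 0.11 cap [0.5331 0.3928]
[{'centre': [310.0, 127.3], 'p': 0.93}] [{'centre': [310.5, 202.9], 'p': 0.7}]
```

View pics/w11.png

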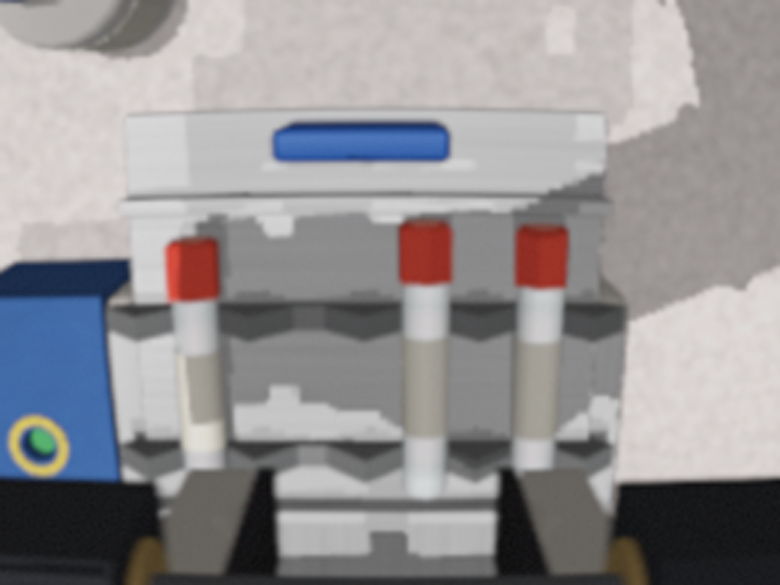

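```bash
python3 - <<'E'
from h import *
import pickle
s=pickle.load(open("w11.pkl","rb"))
q=np.radians(-2);u=np.array([np.cos(q),np.sin(q)])
K=np.array([.6363,-.0415])
f=lambda p,z:at_z(s,(190+p[0]/3,80+p[1]/3),z)
for n,p,z in(("comb1 base -24",(310,303),.105),("comb2 base +35",(310,441),.105),("T1 cap end",(193,240),.128),("T1 inner",(193,299),.129),("T3 end",(426,222),.128),("T3 inner",(426,282),.129),("T3 tail",(424,495),.122),("T2 end",(541,226),.128),("T2 inner",(541,287),.129),("wallfront top",(300,197),.127),("far wall",(385,500),.127),("tab",(360,125),.154),("tabfront",(360,160),.154)):
    X=f(p,z);print(n,X.round(4),"s=",((X[:2]-K)@u*1000+112).round(1))
E
```

```text
comb1 base -24 [ 0.5043 -0.0563  0.105 ] s= -19.4
comb2 base +35 [ 0.5634 -0.0599  0.105 ] s= 39.8
T1 cap end [ 0.4727 -0.0962  0.128 ] s= -49.6
T1 inner [ 0.4949 -0.0979  0.129 ] s= -27.4
T3 end [ 0.4697 -0.0105  0.128 ] s= -55.6
T3 inner [ 0.4918 -0.0111  0.129 ] s= -33.5
T3 tail [ 0.5817 -0.0135  0.122 ] s= 56.4
T2 end [0.4722 0.0316 0.128 ] s= -54.5
T2 inner [0.495  0.0315 0.129 ] s= -31.8
wallfront top [ 0.4589 -0.0557  0.127 ] s= -64.8
far wall [ 0.5808 -0.0293  0.127 ] s= 56.1
tab [ 0.4321 -0.0322  0.154 ] s= -92.4
tabfront [ 0.4437 -0.0326  0.154 ] s= -80.8
```

T1 sits about +1 mm from centre, T3 about -4 mm and T2 about -3 mm (towards the front wall). I'll centre T3 and T2.

```bash
python3 -c "
from h import *
print(st()['tool_pos'],mv(to=(.533,-.0155,.2)),mv(to=(.533,-.0155,.1175)))"
```

```text
[0.492, -0.0273, 0.2964] shift [-0.199   0.0669  0.4835] turn 0.0000  | tilt [ 0.45 -0.09] shift [-0.1958  0.0675  0.8959] turn 0.0000  | tilt [ 0.45 -0.09]
```

{"name": "carry_out", "arguments": {"deltas": [[[-0.1,0.067,0.1,0,-0.42],[-0.199,0.067,0.25,0,-0.42],[-0.198,0.067,0.45,0,-0.42],[-0.198,0.067,0.5,0,-0.42],[-0.198,0.067,0.5,0,-0.42]]]}}

```text
clock: 50.05
tool_pos: [0.5319, -0.016, 0.1948]
orientation: [-179.8, 0.2, 178.0]
force: [0.0, -0.0, 1.1]
opening: 0.0295
gripper_force: 0.0
```

{"name": "carry_out", "arguments": {"deltas": [[[0,0,0.18,0,-0.42],[0,0,0.32,0,-0.42],[0,0,0.393,0,-0.42],[0,0,0.393,0,-0.42],[0,0,0.393,0,-1]]]}}

```text
clock: 50.55
tool_pos: [0.535, -0.0156, 0.1202]
orientation: [-179.9, 0.6, 178.0]
force: [0.6, 0.1, 0.2]
opening: 0.0215
gripper_force: 0.0
```

{"name": "carry_out", "arguments": {"deltas": [[[0,0,0,0,-1],[0,0,0,0,-1],[-0.01,0,0,0,-1],[-0.02,0,0,0,-1],[-0.02,0,0,0,-1]]]}}

```text
clock: 51.05
tool_pos: [0.5392, -0.0156, 0.1203]
orientation: [-179.9, 0.6, 178.0]
force: [-1.7, 0.1, 6.9]
opening: 0.0167
gripper_force: 30.0
```

{"name": "carry_out", "arguments": {"deltas": [[[0,0,0,0,-0.47],[0,0,0,0,-0.47],[0,0,-0.05,0,-0.47],[0,0,-0.25,0,-0.47],[0,0,-0.4,0,-0.47]]]}}

```text
clock: 51.55
tool_pos: [0.5373, -0.0159, 0.2005]
orientation: [-179.9, 0.5, 178.0]
force: [1.2, 0.3, 1.2]
opening: 0.0233
gripper_force: 0.0
```

```bash
python3 -c "
from h import *
print(st()['tool_pos'],mv(to=(.535,.0298,.2)),mv(to=(.535,.0298,.1175)))"
```

```text
[0.5373, -0.0159, 0.2005] shift [0.0196 0.2281 0.0018] turn 0.0000  | tilt [ 0.47 -0.14] shift [0.0231 0.229  0.4143] turn 0.0000  | tilt [ 0.47 -0.14]
```

Now T2 by +3 mm, then up for another look.

{"name": "carry_out", "arguments": {"deltas": [[[0.02,0.228,0,0,-0.42],[0.02,0.228,0,0,-0.42],[0.02,0.229,0.2,0,-0.42],[0.021,0.229,0.35,0,-0.42],[0.022,0.229,0.41,0,-0.42]]]}}

```text
clock: 52.05
tool_pos: [0.5334, 0.0295, 0.1141]
orientation: [-179.8, 0.3, 178.0]
force: [-0.2, 0.6, 0.2]
opening: 0.0253
gripper_force: 0.0
```

{"name": "carry_out", "arguments": {"deltas": [[[0,0,0,0,-0.42],[0,0,0,0,-1],[0,0,0,0,-1],[-0.007,0,0,0,-1],[-0.014,0,0,0,-1]]]}}

```text
clock: 52.55
tool_pos: [0.5385, 0.0301, 0.1176]
orientation: [-179.9, 0.6, 178.0]
force: [-3.2, 0.6, 6.1]
opening: 0.0173
gripper_force: 30.0
```

{"name": "carry_out", "arguments": {"deltas": [[[0,0,0,0,-1],[0,0,0,0,-0.47],[0,0,0,0,-0.47],[0,0,-0.1,0,-0.47],[0,0,-0.3,0,-0.47]]]}}

```text
clock: 53.05
tool_pos: [0.5355, 0.0295, 0.1742]
orientation: [-179.8, 0.1, 178.0]
force: [1.3, 0.3, -0.9]
opening: 0.0231
gripper_force: 0.0
```

{"name": "carry_out", "arguments": {"deltas": [[[0.15,-0.15,-0.2,0,0],[0.22,-0.3,-0.4,0,1],[0.22,-0.3,-0.6,0,1],[0.22,-0.3,-0.6,0,1],[0.22,-0.3,-0.6,0,1]]]}}

```text
clock: 53.55
tool_pos: [0.4908, -0.0281, 0.2973]
orientation: [-180.0, 0.6, 177.9]
force: [-0.0, 0.0, -0.5]
opening: 0.0575
gripper_force: 0.0
```

```bash
python3 - <<'E'
from h import *
import pickle
print(st())
s=snap("wrist");save(s,"w12.png",(190,80,450,275),3);pickle.dump(s,open("w12.pkl","wb"));show(s,zs=.126)
hsv=cv2.cvtColor(s["color"],cv2.COLOR_RGB2HSV);r=((hsv[...,0]<8)|(hsv[...,0]>172))&(hsv[...,1]>150)&(hsv[...,2]>60)
n,l,stt,c=cv2.connectedComponentsWithStats(r.astype(np.uint8))
q=np.radians(-2);u=np.array([np.cos(q),np.sin(q)])
K=np.array([.6363,-.0415])
for i in range(1,n):
    if stt[i,4]>60 and stt[i,0]<420:
        X=at_z(s,c[i],.128);print(stt[i],c[i].round(1),X.round(4),"s=",((X[:2]-K)@u*1000+112).round(1))
E
```

```text
{'clock': 53.55, 'tool_pos': [0.4908, -0.0281, 0.2973], 'orientation': [-179.9964, 0.6468, 177.9451], 'joint_pos': [19.8929, 0.1482, -15.6113, 0.2554, -73.6421, -112.0185], 'force': [-0.0418, 0.0332, -0.4509], 'opening': 0.0575, 'gripper_force': 0.0}
[331. 208.] p0.91 mid [ 0.53   -0.0137] yaw 177.9 len 0.108 wid 0.017 yel 0.00 cap [ 0.4865 -0.0123]
[601. 192.] p0.88 mid [0.5164 0.417 ] yaw -57.9 len 0.087 wid 0.022 yel 0.09 cap [0.5316 0.3898]
[599. 103.] p0.88 mid [0.3838 0.3936] yaw -67.2 len 0.086 wid 0.013 yel 0.23 cap [0.3944 0.3665]
[369. 206.] p0.78 mid [0.5323 0.0299] yaw 176.4 len 0.108 wid 0.017 yel 0.00 cap [0.4902 0.0319]
[254. 201.] p0.69 mid [ 0.516  -0.0997] yaw 178.2 len 0.076 wid 0.017 yel 0.00 cap [ 0.4891 -0.0987]
[324 165  16  20 305] [331.4 174.5] [ 0.486  -0.0124  0.128 ] s= -39.2
[364 167  16  20 304] [371.5 176.4] [0.4895 0.0314 0.128 ] s= -37.2
[245 170  17  21 310] [253.3 179.9] [ 0.4886 -0.0982  0.128 ] s= -33.6
```

```bash
python3 - <<'E'
from h import *
import pickle
q=np.radians(-2);u=np.array([np.cos(q),np.sin(q)]);K=np.array([.6363,-.0415])
for w in("w11.pkl","w12.pkl"):
    s=pickle.load(open(w,"rb"));g=cv2.cvtColor(s["color"],cv2.COLOR_RGB2GRAY).astype(float)
    sv=lambda x,y,z:((at_z(s,(x,y),z)[:2]-K)@u*1000+112).round(1)
    p=g[:,283:303].mean(1);d=np.diff(p); e=[i for i in range(120,250) if abs(d[i])>12 and abs(d[i])==abs(d[i-1:i+2]).max()]
    print(w,[(i,round(d[i]),sv(293,i+.5,.105)) for i in e])
    hsv=cv2.cvtColor(s["color"],cv2.COLOR_RGB2HSV);r=((hsv[...,0]<8)|(hsv[...,0]>172))&(hsv[...,1]>150)&(hsv[...,2]>60)
    n,l,stt,c=cv2.connectedComponentsWithStats(r.astype(np.uint8))
    for i in range(1,n):
        if stt[i,4]>60 and 200<stt[i,0]<420: print(stt[i],c[i].round(1),sv(*c[i],.128))
E
```

```text
w11.pkl [(120, -54, np.float64(-90.9)), (123, 20, np.float64(-87.5)), (133, 54, np.float64(-75.9)), (143, -31, np.float64(-64.2)), (145, 41, np.float64(-61.9)), (151, -13, np.float64(-54.8)), (179, -23, np.float64(-21.2)), (189, 19, np.float64(-8.9)), (214, 14, np.float64(23.1)), (226, -56, np.float64(39.1)), (228, 22, np.float64(41.9)), (235, 23, np.float64(51.5)), (245, -39, np.float64(65.6)), (249, 43, np.float64(71.4))]
[324 155  16  19 302] [331.5 164. ] -44.5
[362 156  17  19 300] [370.  165.1] -43.5
[246 160  17  20 297] [253.8 169.6] -38.7
w12.pkl [(124, -20, np.float64(-91.9)), (126, 17, np.float64(-89.7)), (129, -49, np.float64(-86.2)), (133, 20, np.float64(-81.7)), (144, 44, np.float64(-69.1)), (153, -36, np.float64(-58.7)), (190, -23, np.float64(-14.9)), (200, 19, np.float64(-2.6)), (217, 18, np.float64(19.0)), (236, -47, np.float64(44.1)), (239, 16, np.float64(48.2)), (246, 22, np.float64(57.9))]
[324 165  16  20 305] [331.4 174.5] -39.2
[364 167  16  20 304] [371.5 176.4] -37.2
[245 170  17  21 310] [253.3 179.9] -33.6
```

The whole tray moved with the nudges: combs and tubes shifted together while T1 was untouched. I'll redo the two corrections with each tube lifted slightly first.

```bash
python3 -c "
from h import *
print(st()['tool_pos'],mv(to=(.538,-.0157,.2)),mv(to=(.538,-.0157,.1185)))"
```

```text
[0.4899, -0.028, 0.295] shift [-0.2347  0.0707  0.4767] turn 0.0000  | tilt [ 0.39 -0.1 ] shift [-0.2319  0.0713  0.8841] turn 0.0000  | tilt [ 0.39 -0.1 ]
```

{"name": "carry_out", "arguments": {"deltas": [[[-0.12,0.07,0.1,0,-0.42],[-0.234,0.07,0.25,0,-0.42],[-0.234,0.07,0.45,0,-0.42],[-0.234,0.07,0.5,0,-0.42],[-0.234,0.07,0.5,0,-0.42]]]}}

```text
clock: 54.15
tool_pos: [0.537, -0.0163, 0.194]
orientation: [-179.8, 0.1, 178.0]
force: [0.5, -0.0, 0.8]
opening: 0.0366
gripper_force: 0.0
```

{"name": "carry_out", "arguments": {"deltas": [[[0,0,0.18,0,-0.42],[0,0,0.32,0,-0.42],[0,0,0.383,0,-0.42],[0,0,0.383,0,-0.42],[0,0,0.383,0,-1]]]}}

```text
clock: 54.65
tool_pos: [0.5402, -0.0159, 0.1215]
orientation: [-179.9, 0.6, 178.0]
force: [-0.2, 1.2, 0.1]
opening: 0.0218
gripper_force: 0.0
```

{"name": "carry_out", "arguments": {"deltas": [[[0,0,0,0,-1],[0,0,0,0,-1],[0,0,-0.015,0,-1],[0,0,-0.03,0,-1],[-0.01,0,-0.03,0,-1]]]}}

```text
clock: 55.15
tool_pos: [0.5411, -0.0161, 0.1264]
orientation: [-179.9, 0.5, 178.0]
force: [0.2, 0.4, -0.2]
opening: 0.0158
gripper_force: 29.5
```

{"name": "carry_out", "arguments": {"deltas": [[[-0.01,0,0,0,-1],[-0.01,0,0.013,0,-1],[-0.01,0,0.026,0,-1],[-0.01,0,0.026,0,-0.47],[-0.01,0,0.026,0,-0.47]]]}}

```text
clock: 55.65
tool_pos: [0.5429, -0.0163, 0.1204]
orientation: [-179.9, 0.4, 178.0]
force: [-0.1, 0.1, -1.0]
opening: 0.0225
gripper_force: 0.0
```

{"name": "carry_out", "arguments": {"deltas": [[[0,0,-0.1,0,-0.47],[0,0,-0.25,0,-0.47],[0,0,-0.4,0,-0.47],[0,0,-0.4,0,-0.47]]]}}

```text
clock: 56.05
tool_pos: [0.5445, -0.0158, 0.2044]
orientation: [-180.0, 0.8, 178.0]
force: [0.3, -0.1, -0.4]
opening: 0.0234
gripper_force: 0.0
```

```bash
python3 -c "
from h import *
print(st()['tool_pos'],mv(to=(.537,.0295,.2)),mv(to=(.537,.0295,.1185)))"
```

```text
[0.5445, -0.0158, 0.2044] shift [0.0457 0.2252 0.0215] turn 0.0000  | tilt [ 0.82 -0.06] shift [0.0515 0.2254 0.4289] turn 0.0000  | tilt [ 0.82 -0.06]
```

{"name": "carry_out", "arguments": {"deltas": [[[0.035,0.226,0,0,-0.42],[0.035,0.226,0,0,-0.42],[0.035,0.226,0.2,0,-0.42],[0.038,0.226,0.35,0,-0.42],[0.04,0.226,0.418,0,-0.42]]]}}

```text
clock: 56.55
tool_pos: [0.5345, 0.0286, 0.1134]
orientation: [-179.8, 0.2, 178.0]
force: [1.0, -0.9, 0.8]
opening: 0.0257
gripper_force: 0.0
```

{"name": "carry_out", "arguments": {"deltas": [[[0,0,0,0,-0.42],[0,0,0,0,-1],[0,0,0,0,-1],[0,0,-0.015,0,-1],[0,0,-0.03,0,-1]]]}}

```text
clock: 57.05
tool_pos: [0.537, 0.0293, 0.1238]
orientation: [-179.9, 0.5, 178.0]
force: [-0.7, 0.0, 0.0]
opening: 0.0175
gripper_force: 30.0
```

{"name": "carry_out", "arguments": {"deltas": [[[-0.008,0,0,0,-1],[-0.016,0,0,0,-1],[-0.016,0,0.013,0,-1],[-0.016,0,0.027,0,-1],[-0.016,0,0.027,0,-0.47]]]}}

```text
clock: 57.55
tool_pos: [0.5399, 0.029, 0.1173]
orientation: [-179.9, 0.5, 178.0]
force: [-0.4, 0.1, 0.7]
opening: 0.0206
gripper_force: 0.0
```

{"name": "carry_out", "arguments": {"deltas": [[[0,0,0,0,-0.47],[0,0,-0.1,0,-0.47],[0,0,-0.25,0,-0.47],[0,0,-0.4,0,-0.47]]]}}

```text
clock: 57.95
tool_pos: [0.5387, 0.0291, 0.1979]
orientation: [-179.9, 0.4, 178.0]
force: [0.5, 0.3, 0.2]
opening: 0.023
gripper_force: 0.0
```

{"name": "carry_out", "arguments": {"deltas": [[[0.15,-0.15,-0.2,0,0],[0.25,-0.3,-0.4,0,1],[0.25,-0.3,-0.5,0,1],[0.25,-0.3,-0.5,0,1],[0.25,-0.3,-0.5,0,1]]]}}

```text
clock: 58.45
tool_pos: [0.4863, -0.0288, 0.2976]
orientation: [-180.0, 0.6, 178.0]
force: [0.3, 0.4, -1.3]
opening: 0.0578
gripper_force: 0.0
```

{"name": "carry_out", "arguments": {"deltas": [[[0,0,0,0,1],[0,0,0,0,1]]]}}

```text
clock: 58.65
tool_pos: [0.486, -0.0286, 0.2958]
orientation: [-179.9, 0.3, 178.0]
force: [-0.1, 0.3, 0.1]
opening: 0.0732
gripper_force: 0.0
```

```bash
python3 - <<'E'
from h import *
import pickle
print(st())
s=snap("wrist");save(s,"w13.png",(190,80,450,275),3);pickle.dump(s,open("w13.pkl","wb"))
q=np.radians(-2);u=np.array([np.cos(q),np.sin(q)]);K=np.array([.6363,-.0415])
g=cv2.cvtColor(s["color"],cv2.COLOR_RGB2GRAY).astype(float)
sv=lambda x,y,z:((at_z(s,(x,y),z)[:2]-K)@u*1000+112).round(1)
p=g[:,283:303].mean(1);d=np.diff(p); e=[i for i in range(120,250) if abs(d[i])>12 and abs(d[i])==abs(d[i-1:i+2]).max()]
print([(i,round(d[i]),float(sv(293,i+.5,.105))) for i in e])
hsv=cv2.cvtColor(s["color"],cv2.COLOR_RGB2HSV);r=((hsv[...,0]<8)|(hsv[...,0]>172))&(hsv[...,1]>150)&(hsv[...,2]>60)
n,l,stt,c=cv2.connectedComponentsWithStats(r.astype(np.uint8))
for i in range(1,n):
    if stt[i,4]>60 and 200<stt[i,0]<420: print(stt[i],c[i].round(1),sv(*c[i],.128))
print([(np.round(d["centre"],1),at_z(s,d["centre"],.142).round(4)) for d in ctrl.spot_point(s,"tray_tab")[:1]])
E
```

```text
{'clock': 58.65, 'tool_pos': [0.486, -0.0286, 0.2958], 'orientation': [-179.8691, 0.3327, 177.998], 'joint_pos': [20.0426, -0.0865, -16.0308, 0.2564, -73.7966, -112.1159], 'force': [-0.0528, 0.2559, 0.1425], 'opening': 0.0732, 'gripper_force': 0.0}
[(130, -42, -90.9), (132, 48, -88.7), (136, -50, -84.1), (141, 20, -78.4), (151, 43, -67.0), (155, -23, -62.4), (158, -17, -58.9), (162, 18, -54.3), (196, -22, -13.7), (206, 19, -1.3), (219, 20, 15.2), (242, -49, 45.8), (245, 17, 49.9)]
[324 174  17  20 307] [331.8 183.9] -34.8
[364 175  17  21 314] [371.7 185.4] -33.3
[246 177  17  20 312] [254.2 186.7] -31.8
[(array([311.1, 148.1]), array([ 0.4488, -0.0335,  0.142 ]))]
```

View pics/w13.png

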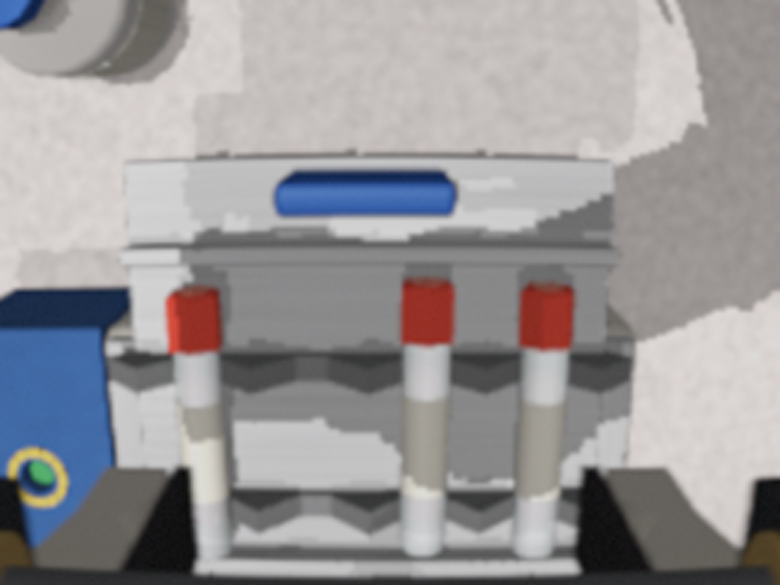

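All three tubes are now seated within about 3 mm of centre, one per lane (-66, +22, +66), caps towards the robot. Next: grip the tab and slide the tray home.

```bash
python3 -c "
from h import *
print(mv(to=(.4475,-.035,.2)),mv(to=(.4475,-.035,.121),yaw=178))"
```

```text
shift [ 0.1951 -0.0376  0.4794] turn 0.0000  | tilt [ 0.35 -0.15] shift [ 0.1975 -0.0367  0.8744] turn 0.0000  | tilt [ 0.35 -0.15]
```

{"name": "carry_out", "arguments": {"deltas": [[[0.15,-0.037,0.1,0,1],[0.195,-0.037,0.3,0,1],[0.195,-0.037,0.5,0,1],[0.197,-0.037,0.7,0,1],[0.197,-0.037,0.874,0,1]]]}}

```text
clock: 59.25
tool_pos: [0.4474, -0.0352, 0.1201]
orientation: [-179.9, 0.4, 178.0]
force: [1.2, -0.1, -0.6]
opening: 0.0875
gripper_force: 0.0
```

{"name": "carry_out", "arguments": {"deltas": [[[0,0,0,0,1],[0,0,0,0,0],[0,0,0,0,0],[0,0,0,0,0],[0,0,0,0,0]]]}}

```text
clock: 59.75
tool_pos: [0.4489, -0.0349, 0.1234]
orientation: [-180.0, 0.6, 178.0]
force: [0.8, -0.3, -0.1]
opening: 0.0611
gripper_force: 0.0
```

```bash
python3 -c "
from h import *
print(st())"
```

```text
{'clock': 59.75, 'tool_pos': [0.4489, -0.0349, 0.1234], 'orientation': [-179.9573, 0.602, 177.9869], 'joint_pos': [21.0265, 4.4943, -35.5228, 0.3618, -49.4462, -113.2738], 'force': [0.8307, -0.3379, -0.1427], 'opening': 0.0611, 'gripper_force': 0.0}
```

{"name": "carry_out", "arguments": {"deltas": [[[0,0,0,0,0],[0,0,0,0,0],[-0.05,0,0,0,0],[-0.12,0,0,0,0],[-0.2,0,0,0,0]]]}}

```text
clock: 60.25
tool_pos: [0.4881, -0.0362, 0.1233]
orientation: [-180.0, 0.5, 178.0]
force: [-4.8, 3.9, 7.0]
opening: 0.0596
gripper_force: 30.0
```

{"name": "carry_out", "arguments": {"deltas": [[[-0.07,0,0,0,0],[-0.13,0,0,0,0],[-0.18,0,0,0,0],[-0.2,0,0,0,0],[-0.2,0,0,0,0]]]}}

```text
clock: 60.75
tool_pos: [0.5295, -0.0376, 0.1233]
orientation: [-179.9, 0.6, 178.0]
force: [2.1, 0.8, 1.1]
opening: 0.0599
gripper_force: 30.0
```

{"name": "carry_out", "arguments": {"deltas": [[[-0.02,0,0,0,0],[-0.04,0,0,0,0],[-0.04,0,0,0,0]]]}}

```text
clock: 61.05
tool_pos: [0.5365, -0.0379, 0.1233]
orientation: [-179.9, 0.5, 178.0]
force: [-0.0, 2.4, 4.1]
opening: 0.0603
gripper_force: 30.0
```

{"name": "carry_out", "arguments": {"deltas": [[[-0.015,0,0,0,0],[-0.02,0,0,0,0],[-0.02,0,0,0,0]]]}}

```text
clock: 61.35
tool_pos: [0.5384, -0.038, 0.1233]
orientation: [-179.9, 0.3, 178.0]
force: [-9.2, 5.8, 12.8]
opening: 0.0598
gripper_force: 30.0
```

{"name": "carry_out", "arguments": {"deltas": [[[-0.01,0,0,0,0],[-0.02,0,0,0,0],[-0.02,0,0,0,0],[-0.02,0,0,0,0]]]}}

```text
clock: 61.75
tool_pos: [0.5386, -0.0381, 0.123]
orientation: [-179.9, -0.0, 177.9]
force: [-22.5, 12.5, 24.0]
opening: 0.0599
gripper_force: 30.0
```

{"name": "carry_out", "arguments": {"deltas": [[[0.03,0,0,0,0],[0.03,0,0,0,0.5],[0.03,0,0,0,1],[0.03,0,0,0,1],[0.03,0,0,0,1]]]}}

```text
clock: 62.25
tool_pos: [0.5381, -0.0385, 0.1225]
orientation: [-179.9, 0.4, 178.0]
force: [0.6, 0.8, -0.1]
opening: 0.0839
gripper_force: 0.0
```

{"name": "carry_out", "arguments": {"deltas": [[[0,0,0,0,0],[0,0,0,0,0],[0,0,0,0,0],[0,0,0,0,0],[-0.015,0,0,0,0]]]}}

```text
clock: 62.75
tool_pos: [0.5399, -0.0381, 0.1227]
orientation: [-179.9, 0.4, 178.0]
force: [-19.3, 9.1, 16.8]
opening: 0.0595
gripper_force: 30.0
```

{"name": "carry_out", "arguments": {"deltas": [[[-0.01,0,0,0,0],[-0.01,0,0,0,0],[-0.01,0,0,0,1],[-0.01,0,0,0,1],[-0.01,0,0,0,1]]]}}

```text
clock: 63.25
tool_pos: [0.5434, -0.0385, 0.1229]
orientation: [-179.9, 0.5, 178.0]
force: [-0.1, 0.2, -0.9]
opening: 0.0782
gripper_force: 0.0
```

{"name": "carry_out", "arguments": {"deltas": [[[0.01,0,0,0,1],[0.01,0,-0.2,0,1],[0.01,0,-0.45,0,1],[0.01,0,-0.7,0,1],[0.01,0,-0.95,0,1]]]}}

```text
clock: 63.75
tool_pos: [0.5391, -0.0382, 0.3149]
orientation: [-179.9, 0.5, 178.0]
force: [2.0, 0.7, -0.2]
opening: 0.0875
gripper_force: 0.0
```

```bash
python3 - <<'E'
from h import *
print(st())
s=snap("wrist")
for nm,z in(("knob_grip",.24),("tray_tab",.142)):
    print(nm,[(np.round(d["centre"],1).tolist(),round(float(d["p"]),2),at_z(s,d["centre"],z).round(4).tolist()) for d in ctrl.spot_point(s,nm)[:2]])
print(mv(to=(.70,-.0415,.34)))
E
```

```text
{'clock': 63.75, 'tool_pos': [0.5391, -0.0382, 0.3149], 'orientation': [-179.9029, 0.4744, 177.9784], 'joint_pos': [16.914, 4.8047, -8.4334, 0.253, -76.3448, -108.9947], 'force': [2.0359, 0.7269, -0.1905], 'opening': 0.0875, 'gripper_force': 0.0}
knob_grip [([321.5, 310.9], 0.82, [0.6406, -0.0377, 0.24]), ([374.5, 208.4], 0.45, [0.5414, 0.008, 0.24])]
tray_tab [([317.0, 177.1], 0.64, [0.537, -0.0385, 0.142]), ([321.7, 311.9], 0.51, [0.7184, -0.0392, 0.142])]
shift [-0.7963  0.0102 -0.1034] turn 0.0000  | tilt [ 0.88 -0.03]
```

{"name": "carry_out", "arguments": {"deltas": [[[-0.2,0.01,-0.1,0,1],[-0.4,0.01,-0.15,0,1],[-0.6,0.01,-0.15,0,1],[-0.8,0.01,-0.15,0,1],[-0.8,0.01,-0.15,0,1]]]}}

```text
clock: 64.4
tool_pos: [0.7022, -0.0417, 0.3385]
orientation: [-179.8, 0.1, 177.9]
force: [0.3, -0.2, -1.8]
opening: 0.0877
gripper_force: 0.0
```

{"name": "carry_out", "arguments": {"deltas": [[[0,0,0,0,1],[0,0,0,0,1]]]}}

```text
clock: 64.6
tool_pos: [0.6987, -0.0417, 0.3435]
orientation: [-179.9, 0.4, 178.0]
force: [-0.8, -0.4, 0.8]
opening: 0.0873
gripper_force: 0.0
```

```bash
python3 - <<'E'
from h import *
import pickle
print(st())
s=snap("wrist");pickle.dump(s,open("w14.pkl","wb"))
kg=ctrl.spot_point(s,"knob_grip");print([(np.round(d["centre"],1).tolist(),round(float(d["p"]),2),at_z(s,d["centre"],.24).round(4).tolist()) for d in kg[:2]])
c=s["color"].astype(int);cx,cy=map(int,kg[0]["centre"]);roi=np.zeros(c.shape[:2],bool);roi[max(0,cy-60):cy+60,cx-60:cx+60]=1
hsv=cv2.cvtColor(s["color"],cv2.COLOR_RGB2HSV)
red=roi&((hsv[...,0]<8)|(hsv[...,0]>172))&(hsv[...,1]>120)
for n,q in(("red",red),("dk40",roi&(c.max(2)<40)),("dk25",roi&(c.max(2)<28))):
    nn,l,stt,ce=cv2.connectedComponentsWithStats(q.astype(np.uint8))
    for i in range(1,nn):
        if stt[i,4]>25:
            ys,xs=np.nonzero(l==i);P=np.array([at_z(s,(x,y),.258)[:2] for x,y in zip(xs,ys)]);w=np.linalg.svd(P-P.mean(0),full_matrices=False)[2][0]
            print(n,stt[i],P.mean(0).round(4),"dir",np.degrees(np.arctan2(w[1],w[0])).round(1))
save(s,"w14.png",(max(0,cx-110),max(0,cy-85),cx+110,cy+85),3.5)
E
```

```text
{'clock': 64.6, 'tool_pos': [0.6987, -0.0417, 0.3435], 'orientation': [-179.8926, 0.4079, 177.9796], 'joint_pos': [12.6054, 20.2847, 15.0611, 0.2079, -84.4089, -104.6458], 'force': [-0.848, -0.4497, 0.8325], 'opening': 0.0873, 'gripper_force': 0.0}
[([315.2, 128.8], 0.79, [0.6387, -0.0409, 0.24])]
red [329  68  15  16 226] [ 0.5956 -0.0231] dir -3.3
red [365  69  10  17 162] [0.5971 0.0029] dir -6.0
red [256  70  16  17 261] [ 0.595  -0.0792] dir 16.1
red [306 154  22  14 279] [ 0.6627 -0.0406] dir 88.4
dk40 [306  88  24  66 488] [ 0.6328 -0.0379] dir 0.7
dk25 [323  93   6  61 166] [ 0.6347 -0.0324] dir -3.6
```

{"name": "carry_out", "arguments": {"deltas": [[[0,0,0,-0.0236,1],[0,0,0,-0.0472,1],[0,0,0,-0.0708,1],[0,0,0,-0.0944,1],[0,0,0,-0.1178,1]]]}}

```text
clock: 65.2
tool_pos: [0.6985, -0.0415, 0.3455]
orientation: [-179.6, 0.4, -139.2]
force: [-0.3, 1.0, -0.0]
opening: 0.0876
gripper_force: 0.0
```

{"name": "carry_out", "arguments": {"deltas": [[[0,0,0,-0.0236,1],[0,0,0,-0.0472,1],[0,0,0,-0.0708,1],[0,0,0,-0.0944,1],[0,0,0,-0.1178,1]]]}}

```text
clock: 65.7
tool_pos: [0.6984, -0.0415, 0.3455]
orientation: [-179.4, -0.0, -96.8]
force: [-0.9, 0.1, -1.0]
opening: 0.0875
gripper_force: 0.0
```

{"name": "carry_out", "arguments": {"deltas": [[[0,0,0,-0.0236,1],[0,0,0,-0.0472,1],[0,0,0,-0.0708,1],[0,0,0,-0.0944,1],[0,0,0,-0.1178,1]]]}}

```text
clock: 66.2
tool_pos: [0.6985, -0.0415, 0.3455]
orientation: [-179.6, -0.4, -54.4]
force: [-0.2, -0.1, -0.3]
opening: 0.0875
gripper_force: 0.0
```

{"name": "carry_out", "arguments": {"deltas": [[[0,0,0,-0.0236,1],[0,0,0,-0.0472,1],[0,0,0,-0.0708,1],[0,0,0,-0.0944,0.5],[0,0,0,-0.1178,0.2]]]}}

```text
clock: 66.7
tool_pos: [0.6985, -0.0415, 0.3455]
orientation: [-180.0, -0.6, -12.0]
force: [0.3, -0.4, 0.3]
opening: 0.0769
gripper_force: 0.0
```

{"name": "carry_out", "arguments": {"deltas": [[[0,0,0,-0.02,0.2],[0,0,0,-0.0358,0.2],[0,0,0,-0.0358,0.2]]]}}

```text
clock: 67.0
tool_pos: [0.6985, -0.0415, 0.3454]
orientation: [179.9, -0.6, 0.6]
force: [-1.2, -0.3, 0.7]
opening: 0.0548
gripper_force: 0.0
```

```bash
python3 -c "
from h import *
print(st());print(mv(to=(.6363,-.0415,.29),yaw=.6),mv(to=(.6363,-.0415,.230)))"
```

```text
{'clock': 67.0, 'tool_pos': [0.6985, -0.0415, 0.3454], 'orientation': [179.907, -0.5599, 0.5998], 'joint_pos': [12.6229, 20.15, 15.0978, 0.2086, -84.4195, 77.9571], 'force': [-1.2054, -0.3054, 0.7477], 'opening': 0.0548, 'gripper_force': 0.0}
shift [-0.3139 -0.0038  0.2741] turn -0.0000  | tilt [ 0.56 -0.09] shift [-0.3168 -0.0043  0.574 ] turn 0.0000  | tilt [ 0.56 -0.09]
```

{"name": "carry_out", "arguments": {"deltas": [[[-0.2,-0.004,0,0,0.2],[-0.314,-0.004,0.1,0,0.2],[-0.315,-0.004,0.3,0,0.2],[-0.316,-0.004,0.48,0,0.2],[-0.317,-0.004,0.575,0,0.2]]]}}

```text
clock: 67.5
tool_pos: [0.6347, -0.0415, 0.2264]
orientation: [179.9, -0.3, 0.3]
force: [0.2, 0.2, 0.1]
opening: 0.0529
gripper_force: 0.0
```

{"name": "carry_out", "arguments": {"deltas": [[[0,0,0,0,0.2],[0,0,0,0,-1],[0,0,0,0,-1],[0,0,0,0,-1],[0,0,0,0,-1]]]}}

```text
clock: 68.0
tool_pos: [0.6372, -0.0415, 0.2297]
orientation: [179.9, -0.6, 0.5]
force: [-0.5, -0.2, 0.4]
opening: 0.0263
gripper_force: 0.0
```

{"name": "carry_out", "arguments": {"deltas": [[[0,0,0,0,-1],[0,0,0,0,-1],[0,0,0,0,-1],[0,0,0,0,-1]]]}}

```text
clock: 68.4
tool_pos: [0.637, -0.0414, 0.2291]
orientation: [179.9, -0.5, 0.5]
force: [-1.4, 2.2, 4.2]
opening: 0.0165
gripper_force: 29.9
```

```bash
python3 -c "
from h import *
print(st())"
```

```text
{'clock': 68.4, 'tool_pos': [0.637, -0.0414, 0.2291], 'orientation': [179.8995, -0.5042, 0.4923], 'joint_pos': [13.8973, 16.7275, -4.5943, 0.2311, -68.2112, 76.5096], 'force': [-1.3861, 2.1637, 4.1608], 'opening': 0.0165, 'gripper_force': 29.9055}
```

{"name": "carry_out", "arguments": {"deltas": [[[0,0,0.0024,0.0236,-1],[0,0,0.0047,0.0472,-1],[0,0,0.0071,0.0708,-1],[0,0,0.0094,0.0944,-1],[0,0,0.0118,0.1178,-1]]]}}

```text
clock: 68.9
tool_pos: [0.6369, -0.042, 0.2268]
orientation: [-179.8, -0.5, -42.2]
force: [-1.5, 0.2, 5.5]
opening: 0.016
gripper_force: 29.9
```

{"name": "carry_out", "arguments": {"deltas": [[[0,0,0.0024,0.0236,-1],[0,0,0.0047,0.0472,-1],[0,0,0.0071,0.0708,-1],[0,0,0.0094,0.0944,-1],[0,0,0.0118,0.1178,-1]]]}}

```text
clock: 69.4
tool_pos: [0.6363, -0.0422, 0.2244]
orientation: [-179.6, -0.2, -84.6]
force: [-4.4, -0.1, 6.0]
opening: 0.0162
gripper_force: 29.9
```

{"name": "carry_out", "arguments": {"deltas": [[[0,0,0.0024,0.0236,-1],[0,0,0.0047,0.0472,-1],[0,0,0.0071,0.0708,-1],[0,0,0.0094,0.0944,-1],[0,0,0.0118,0.1178,-1]]]}}

```text
clock: 69.9
tool_pos: [0.6357, -0.0421, 0.2221]
orientation: [-179.6, 0.1, -127.0]
force: [-4.3, 1.6, 8.8]
opening: 0.0155
gripper_force: 30.0
```

```bash
python3 -c "
from h import *
print(st());print(ctrl.get_obs()['moment'])"
```

```text
{'clock': 69.9, 'tool_pos': [0.6357, -0.0421, 0.2221], 'orientation': [-179.6176, 0.0747, -127.0299], 'joint_pos': [13.8893, 16.955, -5.2204, 0.2703, -67.5258, -51.0221], 'force': [-4.2829, 1.5923, 8.7743], 'opening': 0.0155, 'gripper_force': 29.9571}
[0.51285881 2.41028585 0.10139275]
```

Following well; two and a half more calls, then release and regrasp half a turn back.

{"name": "carry_out", "arguments": {"deltas": [[[0,0,0.0024,0.0236,-1],[0,0,0.0047,0.0472,-1],[0,0,0.0071,0.0708,-1],[0,0,0.0094,0.0944,-1],[0,0,0.0118,0.1178,-1]]]}}

```text
clock: 70.4
tool_pos: [0.6355, -0.0415, 0.2197]
orientation: [-179.8, 0.3, -169.4]
force: [-6.3, 4.1, 8.5]
opening: 0.0158
gripper_force: 30.0
```

{"name": "carry_out", "arguments": {"deltas": [[[0,0,0.0024,0.0236,-1],[0,0,0.0047,0.0472,-1],[0,0,0.0071,0.0708,-1],[0,0,0.0094,0.0944,-1],[0,0,0.0118,0.1178,-1]]]}}

```text
clock: 70.9
tool_pos: [0.6358, -0.0411, 0.2174]
orientation: [179.9, 0.4, 148.2]
force: [-6.4, 5.9, 9.6]
opening: 0.0155
gripper_force: 30.0
```

{"name": "carry_out", "arguments": {"deltas": [[[0,0,0.0024,0.0236,-1],[0,0,0.0047,0.0472,-1],[0,0,0.0047,0.0472,-1]]]}}

```text
clock: 71.2
tool_pos: [0.6359, -0.0409, 0.2164]
orientation: [179.8, 0.3, 131.2]
force: [-5.2, 4.9, 8.5]
opening: 0.0157
gripper_force: 30.0
```

```bash
python3 -c "
from h import *
print(st());print(ctrl.get_obs()['moment'])"
```

```text
{'clock': 71.2, 'tool_pos': [0.6359, -0.0409, 0.2164], 'orientation': [179.7637, 0.3069, 131.2052], 'joint_pos': [13.9377, 17.1503, -5.6623, 0.179, -66.8368, -152.8017], 'force': [-5.2035, 4.9368, 8.5472], 'opening': 0.0157, 'gripper_force': 30.0156}
[ 1.8260071   2.58203805 -0.17916298]
```

{"name": "carry_out", "arguments": {"deltas": [[[0,0,0,0,0.2],[0,0,0,0,0.2],[0,0,0,0,0.2],[0,0,-0.15,0,0.2],[0,0,-0.3,0,0.2]]]}}

```text
clock: 71.7
tool_pos: [0.6359, -0.0418, 0.2753]
orientation: [179.9, 0.3, 131.5]
force: [0.5, -0.1, -0.2]
opening: 0.0493
gripper_force: 0.0
```

{"name": "carry_out", "arguments": {"deltas": [[[0,0,0,-0.0236,0.2],[0,0,0,-0.0472,0.2],[0,0,0,-0.0708,0.2],[0,0,0,-0.0944,0.2],[0,0,0,-0.1178,0.2]]]}}

```text
clock: 72.2
tool_pos: [0.6364, -0.0417, 0.2755]
orientation: [-179.9, 0.5, 174.2]
force: [-0.2, 0.6, -0.9]
opening: 0.0526
gripper_force: 0.0
```

{"name": "carry_out", "arguments": {"deltas": [[[0,0,0,-0.0236,0.2],[0,0,0,-0.0472,0.2],[0,0,0,-0.0708,0.2],[0,0,0,-0.0944,0.2],[0,0,0,-0.1178,0.2]]]}}

```text
clock: 72.7
tool_pos: [0.6364, -0.0417, 0.2755]
orientation: [-179.6, 0.3, -143.4]
force: [0.3, -0.5, -0.1]
opening: 0.0524
gripper_force: 0.0
```

{"name": "carry_out", "arguments": {"deltas": [[[0,0,0,-0.0236,0.2],[0,0,0,-0.0472,0.2],[0,0,0,-0.0708,0.2],[0,0,0,-0.0944,0.2],[0,0,0,-0.1178,0.2]]]}}

```text
clock: 73.2
tool_pos: [0.6364, -0.0417, 0.2755]
orientation: [-179.5, -0.0, -101.0]
force: [0.2, 0.5, 0.1]
opening: 0.0529
gripper_force: 0.0
```

{"name": "carry_out", "arguments": {"deltas": [[[0,0,0,-0.0236,0.2],[0,0,0,-0.0472,0.2],[0,0,0,-0.0708,0.2],[0,0,0,-0.0944,0.2],[0,0,0,-0.1178,0.2]]]}}

```text
clock: 73.7
tool_pos: [0.6364, -0.0417, 0.2755]
orientation: [-179.7, -0.3, -58.5]
force: [0.4, 0.3, -0.1]
opening: 0.0528
gripper_force: 0.0
```

{"name": "carry_out", "arguments": {"deltas": [[[0,0,0,-0.0144,0.2],[0,0,0,-0.0288,0.2],[0,0,0,-0.0288,0.2]]]}}

```text
clock: 74.0
tool_pos: [0.6364, -0.0417, 0.2755]
orientation: [-179.8, -0.4, -48.5]
force: [-0.0, 0.6, 0.0]
opening: 0.0527
gripper_force: 0.0
```

```bash
python3 -c "
from h import *
print(st());print(mv(to=(.6363,-.0418,.215)))"
```

```text
{'clock': 74.0, 'tool_pos': [0.6364, -0.0417, 0.2755], 'orientation': [-179.7516, -0.38, -48.4567], 'joint_pos': [13.8938, 15.3111, -0.4892, 0.2305, -73.8035, 27.5868], 'force': [-0.007, 0.6341, 0.0222], 'opening': 0.0527, 'gripper_force': 0.0}
shift [-0.0018  0.0021  0.3026] turn 0.0000  | tilt [ 0.44 -0.12]
```

{"name": "carry_out", "arguments": {"deltas": [[[0,0,0.12,0,0.2],[0,0,0.24,0,0.2],[0,0,0.295,0,0.2],[0,0,0.295,0,-1],[0,0,0.295,0,-1]]]}}

```text
clock: 74.5
tool_pos: [0.6374, -0.0418, 0.2176]
orientation: [-179.7, -0.4, -48.6]
force: [0.0, 0.5, 0.9]
opening: 0.0419
gripper_force: 0.0
```

{"name": "carry_out", "arguments": {"deltas": [[[0,0,0,0,-1],[0,0,0,0,-1],[0,0,0,0,-1],[0,0,0,0,-1],[0,0,0,0,-1]]]}}

```text
clock: 75.0
tool_pos: [0.6368, -0.0419, 0.2176]
orientation: [-179.7, -0.4, -48.5]
force: [-2.8, -0.4, 4.6]
opening: 0.0156
gripper_force: 30.0
```

{"name": "carry_out", "arguments": {"deltas": [[[0,0,0.0024,0.0236,-1],[0,0,0.0047,0.0472,-1],[0,0,0.0071,0.0708,-1],[0,0,0.0094,0.0944,-1],[0,0,0.0118,0.1178,-1]]]}}

```text
clock: 75.5
tool_pos: [0.6363, -0.0421, 0.2152]
orientation: [-179.6, -0.1, -91.3]
force: [-4.3, -1.5, 6.8]
opening: 0.0159
gripper_force: 30.0
```

{"name": "carry_out", "arguments": {"deltas": [[[0,0,0.0024,0.0236,-1],[0,0,0.0047,0.0472,-1],[0,0,0.0071,0.0708,-1],[0,0,0.0094,0.0944,-1]]]}}

```text
clock: 75.9
tool_pos: [0.6359, -0.0419, 0.2133]
orientation: [-179.6, 0.1, -125.2]
force: [-6.3, -0.1, 7.7]
opening: 0.016
gripper_force: 30.0
```

```bash
python3 -c "
from h import *
print(st());print(ctrl.get_obs()['moment'])"
```

```text
{'clock': 75.9, 'tool_pos': [0.6359, -0.0419, 0.2133], 'orientation': [-179.606, 0.0955, -125.2445], 'joint_pos': [13.8896, 17.2748, -5.932, 0.2569, -66.4634, -49.2364], 'force': [-6.2525, -0.1297, 7.7233], 'opening': 0.016, 'gripper_force': 29.9933}
[-0.02731351  2.66771944  0.12406171]
```

{"name": "carry_out", "arguments": {"deltas": [[[0,0,0.0024,0.0236,-1],[0,0,0.0036,0.036,-1],[0,0,0.0036,0.036,-1]]]}}

```text
clock: 76.2
tool_pos: [0.6358, -0.0418, 0.2126]
orientation: [-179.7, 0.2, -138.0]
force: [-5.9, 0.5, 7.8]
opening: 0.016
gripper_force: 30.0
```

```bash
python3 -c "
from h import *
print(ctrl.get_obs()['moment'])"
```

```text
[ 0.08278702  2.69874439 -0.10443695]
```

{"name": "carry_out", "arguments": {"deltas": [[[0,0,0.0015,0.015,-1],[0,0,0.0015,0.015,-1]]]}}

```text
clock: 76.4
tool_pos: [0.6358, -0.0418, 0.2123]
orientation: [-179.7, 0.2, -143.4]
force: [-6.2, 0.9, 9.0]
opening: 0.0159
gripper_force: 30.1
```

```bash
python3 -c "
from h import *
print(ctrl.get_obs()['moment'])"
```

```text
[0.19968036 2.8017478  0.40404298]
```

{"name": "carry_out", "arguments": {"deltas": [[[0,0,0.0015,0.015,-1],[0,0,0.0015,0.015,-1]]]}}

```text
clock: 76.6
tool_pos: [0.636, -0.0417, 0.2123]
orientation: [-179.7, 0.3, -148.8]
force: [-6.3, -0.3, 8.1]
opening: 0.0165
gripper_force: 32.1
```

```bash
python3 -c "
from h import *
print(ctrl.get_obs()['moment'])"
```

```text
[0.22005768 2.66334334 0.91407969]
```

Lower stop reached: moment 0.91 N m, about 322° turned, TCP sunk 17.5 mm. I'll release and go to see the stylus and the button.

{"name": "carry_out", "arguments": {"deltas": [[[0,0,0,0,0],[0,0,0,0,0],[0,0,0,0,0],[0,0,-0.2,0,0.3],[0,0,-0.45,0,0.5]]]}}

```text
clock: 77.1
tool_pos: [0.635, -0.0415, 0.2995]
orientation: [-179.8, 0.0, -148.7]
force: [1.9, 0.8, 1.4]
opening: 0.0519
gripper_force: 0.0
```

{"name": "carry_out", "arguments": {"deltas": [[[0,0,-0.05,0.0236,1],[0,0,-0.1,0.0472,1],[0,0,-0.1,0.0708,1],[0,0,-0.1,0.0922,1],[0,0,-0.1,0.0922,1]]]}}

```text
clock: 77.6
tool_pos: [0.6362, -0.0413, 0.3211]
orientation: [-179.9, 0.5, 178.0]
force: [0.2, -0.2, -0.5]
opening: 0.0866
gripper_force: 0.0
```

```bash
python3 - <<'E'
from h import *
import pickle
print(st())
s=snap("wrist");pickle.dump(s,open("w15.pkl","wb"))
for nm,z in(("button_top",.077),("holder_hole0",.06),("stylus_tip",.01),("stylus",.01)):
    print(nm,[(np.round(d["centre"],1).tolist(),round(float(d["p"]),2),at_z(s,d["centre"],z).round(4).tolist()) for d in ctrl.spot_point(s,nm)[:2]])
print(mv(to=(.57,-.3,.32)))
E
```

```text
{'clock': 77.6, 'tool_pos': [0.6362, -0.0413, 0.3211], 'orientation': [-179.9182, 0.4671, 178.0099], 'joint_pos': [13.922, 14.2948, 3.9377, 0.2105, -79.2163, -105.951], 'force': [0.2318, -0.2027, -0.4658], 'opening': 0.0866, 'gripper_force': 0.0}
button_top []
holder_hole0 [([116.8, 91.4], 0.93, [0.5018, -0.3462, 0.06])]
stylus_tip [([114.6, 93.2], 0.46, [0.4974, -0.3886, 0.01]), ([338.9, 123.6], 0.2, [0.5843, -0.0077, 0.01])]
stylus []
shift [ 0.2912 -1.3025  0.0055] turn 0.0000  | tilt [ 0.46 -0.11]
```

{"name": "carry_out", "arguments": {"deltas": [[[0,-0.2,0,0,1],[0,-0.4,0,0,1],[0,-0.6,0,0,1],[0,-0.75,0,0,1],[0,-0.75,0,0,1]]]}}

```text
clock: 78.35
tool_pos: [0.6306, -0.1947, 0.3211]
orientation: [-179.9, 0.4, 178.0]
force: [-0.6, 0.5, 0.1]
opening: 0.0874
gripper_force: 0.0
```

{"name": "carry_out", "arguments": {"deltas": [[[0,0,0,0,1],[0,0,0,0,1]]]}}

```text
clock: 78.55
tool_pos: [0.6312, -0.1908, 0.3215]
orientation: [-179.9, 0.5, 178.2]
force: [-1.2, 0.9, 0.9]
opening: 0.0876
gripper_force: 0.0
```

```bash
cat >> h.py <<'E'
def col(s,h0,h1,smin=120,vmin=50,amin=20):
    hsv=cv2.cvtColor(s["color"],cv2.COLOR_RGB2HSV);m=(hsv[...,0]>=h0)&(hsv[...,0]<=h1)&(hsv[...,1]>smin)&(hsv[...,2]>vmin)
    n,l,t,c=cv2.connectedComponentsWithStats(m.astype(np.uint8)); return [(t[i].tolist(),c[i].round(1)) for i in range(1,n) if t[i,4]>amin]
E
python3 - <<'E'
from h import *
import pickle
print(st()["tool_pos"])
s=snap("wrist");pickle.dump(s,open("w16.pkl","wb"))
for nm,z in(("button_top",.077),("holder_hole0",.06)):
    print(nm,[(np.round(d["centre"],1).tolist(),round(float(d["p"]),2),at_z(s,d["centre"],z).round(4).tolist()) for d in ctrl.spot_point(s,nm)[:2]])
print("green",[(t,c,at_z(s,c,.077).round(4)) for t,c in col(s,50,85)])
print("yellow",[(t,c,at_z(s,c,.085).round(4)) for t,c in col(s,20,35)][:6])
print("orange",[(t,c) for t,c in col(s,3,19)][:8])
E
```

```text
[0.6312, -0.1908, 0.3215]
button_top [([440.1, 162.2], 0.53, [0.6282, -0.0212, 0.077]), ([317.2, 118.4], 0.5, [0.5679, -0.1893, 0.077])]
holder_hole0 [([197.7, 77.5], 0.93, [0.499, -0.3536, 0.06]), ([315.5, 119.3], 0.7, [0.5697, -0.1917, 0.06])]
green []
yellow [([0, 0, 99, 99, 7368], array([54.9, 46. ]), array([ 0.395 , -0.6177,  0.085 ])), ([630, 50, 10, 10, 65], array([634.7,  54.1]), array([0.3988, 0.4316, 0.085 ])), ([315, 112, 13, 16, 31], array([323.6, 117.7]), array([ 0.567 , -0.1811,  0.085 ])), ([633, 127, 7, 11, 46], array([636.7, 132.6]), array([0.5557, 0.444 , 0.085 ])), ([168, 257, 12, 9, 40], array([174.1, 261.5]), array([ 0.7687, -0.4204,  0.085 ])), ([458, 257, 20, 20, 91], array([468.7, 265.5]), array([0.7914, 0.0433, 0.085 ]))]
orange [([0, 0, 21, 90, 157], array([15.3, 45.6])), ([622, 54, 9, 9, 59], array([626.1,  58.2])), ([165, 68, 10, 9, 72], array([169.9,  72.3])), ([177, 71, 29, 12, 191], array([191.3,  76.3])), ([6, 97, 12, 18, 167], array([ 11.6, 105.4])), ([383, 122, 17, 18, 271], array([390.7, 130.6])), ([450, 124, 17, 17, 246], array([458.2, 132. ])), ([481, 127, 15, 17, 197], array([488.2, 135. ]))]
```

{"name": "carry_out", "arguments": {"deltas": [[[0.15,-0.2,0,0,1],[0.25,-0.4,0,0,1],[0.28,-0.6,0,0,1],[0.28,-0.75,0,0,1],[0.28,-0.75,0,0,1]]]}}

```text
clock: 79.2
tool_pos: [0.5697, -0.3419, 0.321]
orientation: [-179.9, 0.4, 178.0]
force: [0.5, -0.9, -0.6]
opening: 0.0879
gripper_force: 0.0
```

{"name": "carry_out", "arguments": {"deltas": [[[0,0,0,0,1],[0,0,0,0,1]]]}}

```text
clock: 79.4
tool_pos: [0.5705, -0.3385, 0.3214]
orientation: [-179.9, 0.5, 178.2]
force: [-0.6, 0.1, -0.2]
opening: 0.0881
gripper_force: 0.0
```

```bash
python3 - <<'E'
from h import *
import pickle
print(st()["tool_pos"])
s=snap("wrist");pickle.dump(s,open("w17.pkl","wb"))
for nm,z in(("holder_hole0",.06),("stylus",.01),("stylus_tip",.01)):
    print(nm,[(np.round(d["centre"],1).tolist(),round(float(d["p"]),2),at_z(s,d["centre"],z).round(4).tolist()) for d in ctrl.spot_point(s,nm)[:2]])
for d in ctrl.silhouettes(s,"stylus")[:2]:
    ys,xs=np.nonzero(d["mask"]);print(d["p"],d["centre"],len(xs),xs.min(),xs.max(),ys.min(),ys.max())
print("orange",[(t,c) for t,c in col(s,3,19)][:8])
print("yellow",[(t,c,at_z(s,c,.085).round(4)) for t,c in col(s,20,35)][:6])
save(s,"w17.png",(120,40,440,280),2.5)
E
```

```text
[0.5705, -0.3385, 0.3214]
holder_hole0 [([305.0, 112.9], 0.65, [0.4999, -0.3531, 0.06])]
stylus [([310.8, 109.9], 0.6, [0.4967, -0.3465, 0.01]), ([425.5, 164.2], 0.55, [0.5834, -0.1668, 0.01])]
stylus_tip []
0.69 [565.4, 234.3] 503 551 580 219 251
orange [([46, 0, 48, 118, 262], array([85.3, 69. ])), ([300, 110, 12, 11, 104], array([305.7, 115. ])), ([22, 122, 11, 7, 48], array([ 27. , 125.5])), ([487, 170, 15, 18, 197], array([494. , 178.7])), ([535, 171, 13, 16, 160], array([541.5, 178.9])), ([556, 173, 13, 15, 140], array([561.5, 180.5])), ([598, 229, 39, 31, 575], array([617.9, 244.9])), ([159, 256, 22, 25, 153], array([167.3, 265.6]))]
yellow [([59, 0, 108, 116, 7709], array([126.5,  54.1]), array([ 0.3883, -0.605 ,  0.085 ])), ([427, 157, 11, 12, 23], array([433.3, 160.8]), array([ 0.5642, -0.1824,  0.085 ])), ([419, 158, 17, 19, 55], array([424.5, 169.5]), array([ 0.576 , -0.1947,  0.085 ])), ([168, 256, 11, 10, 44], array([172.6, 260.3]), array([ 0.706 , -0.5702,  0.085 ])), ([458, 256, 11, 10, 47], array([463. , 261.2]), array([ 0.7218, -0.1164,  0.085 ])), ([467, 262, 11, 21, 63], array([473.7, 271.9]), array([ 0.744 , -0.0924,  0.085 ]))]
```

View pics/w17.png

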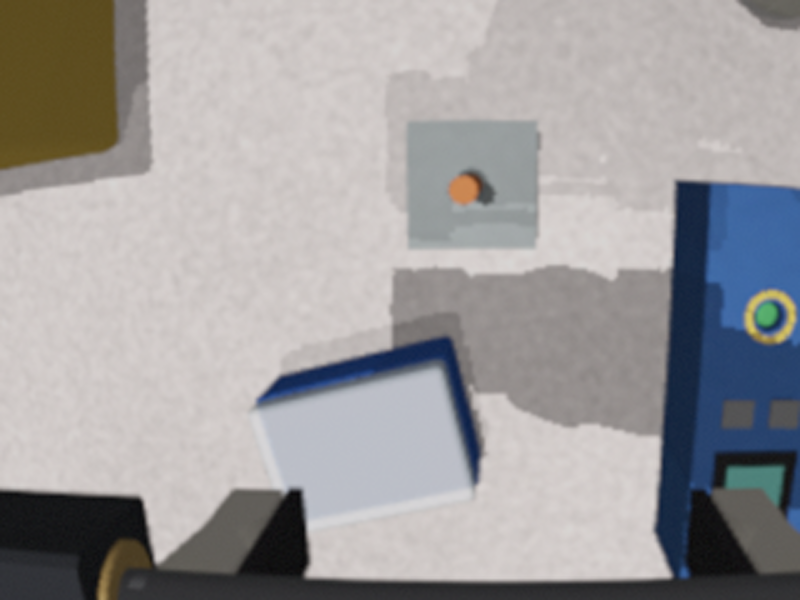

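The picture shows the stylus end-on at (464,188) in the holder block at (473,185), the tip box at (370,430) and the green button in its yellow ring at (768,316). All are undisturbed.

```bash
python3 - <<'E'
from h import *
import pickle
a=pickle.load(open("w16.pkl","rb"));b=pickle.load(open("w17.pkl","rb"))
def blob(s,h0,h1,near,sm=90):
    L=[(np.hypot(*(c-near)),c,t) for t,c in col(s,h0,h1,smin=sm,vmin=40,amin=8)];L.sort(key=lambda x:x[0]);return L[:2]
for s,n in((a,(317,118)),(b,(427,166))): 
    print("green",[(x[1],x[2],at_z(s,x[1],.077).round(4)) for x in blob(s,45,90,np.array(n),60)])
T,e=tri([(a,(169.9,72.3)),(b,(305.7,115.0))]);print("stylus top",T.round(4),np.round(e,2))
print("top at .16:",at_z(a,(169.9,72.3),.16).round(4),at_z(b,(305.7,115),.16).round(4))
print("block mid .06",at_z(b,(309.2,114),.06).round(4),"corners",[at_z(b,(120+x/2.5,40+y/2.5),.06)[:2].round(4) for x,y in((408,122),(538,122),(408,248),(537,248))])
print("ring b",at_z(b,(428,166.6),.085).round(4))
T,e=tri([(a,(317.2,118.4)),(b,(427,166.2))]);print("button",T.round(4),np.round(e,2))
E
```

```text
green [(array([316.5, 121.2]), [311, 116, 12, 12, 102], array([ 0.5715, -0.1903,  0.077 ])), (array([316.5, 208.4]), [303, 187, 28, 44, 1224], array([ 0.6895, -0.1943,  0.077 ]))]
green [(array([426.3, 165.5]), [422, 161, 10, 10, 75], array([ 0.5722, -0.1894,  0.077 ])), (array([422.9, 231.1]), [409, 225, 26, 17, 265], array([ 0.6695, -0.1876,  0.077 ]))]
stylus top [ 0.5005 -0.3481  0.1579] [0.27 0.27]
top at .16: [ 0.5011 -0.3471  0.16  ] [ 0.5002 -0.3479  0.16  ]
block mid .06 [ 0.5016 -0.3475  0.06  ] corners [array([ 0.4658, -0.3809]), array([ 0.4686, -0.3119]), array([ 0.5344, -0.3841]), array([ 0.5369, -0.3142])]
ring b [ 0.5721 -0.1898  0.085 ]
button [ 0.5697 -0.1901  0.0842] [2.21 2.21]
```

```bash
python3 -c "
from h import *
print(mv(to=(.499,-.349,.2)),mv(to=(.499,-.349,.1),yaw=178))"
```

```text
shift [ 0.361  -0.0622  0.6048] turn 0.0000  | tilt [ 0.48 -0.11] shift [ 0.3652 -0.0614  1.1048] turn 0.0005  | tilt [ 0.48 -0.11]
```

{"name": "carry_out", "arguments": {"deltas": [[[0.2,-0.062,0,0,1],[0.36,-0.062,0.15,0,1],[0.361,-0.062,0.35,0,1],[0.361,-0.062,0.55,0,1],[0.361,-0.062,0.6,0,0.5]]]}}

```text
clock: 80.15
tool_pos: [0.4964, -0.3482, 0.1968]
orientation: [179.9, 0.2, 178.1]
force: [-0.2, 1.2, -0.9]
opening: 0.0834
gripper_force: 0.0
```

{"name": "carry_out", "arguments": {"deltas": [[[0,0,0.15,0,0.3],[0.002,0,0.35,0,0.3],[0.003,0.001,0.5,0,0.3],[0.004,0.001,0.505,0,0.3],[0.004,0.001,0.505,0,0.3]]]}}

```text
clock: 80.65
tool_pos: [0.4996, -0.35, 0.101]
orientation: [-179.9, 0.5, 178.2]
force: [0.5, -0.5, 0.8]
opening: 0.0568
gripper_force: 0.0
```

{"name": "carry_out", "arguments": {"deltas": [[[0,0,0,0,-0.3],[0,0,0,0,-1],[0,0,0,0,-1],[0,0,0,0,-1],[0,0,0,0,-1]]]}}

```text
clock: 81.15
tool_pos: [0.4988, -0.3497, 0.1002]
orientation: [-179.9, 0.5, 178.1]
force: [-0.1, 0.2, 0.1]
opening: 0.0222
gripper_force: 0.0
```

{"name": "carry_out", "arguments": {"deltas": [[[0,0,0,0,-1],[0,0,0,0,-1],[0,0,0,0,-1],[0,0,0,0,-1],[0,0,0,0,-1]]]}}

```text
clock: 81.65
tool_pos: [0.4987, -0.3497, 0.0998]
orientation: [-179.9, 0.5, 178.1]
force: [-0.3, -0.2, 1.6]
opening: 0.0114
gripper_force: 30.0
```

```bash
python3 -c "
from h import *
print(st())"
```

```text
{'clock': 81.65, 'tool_pos': [0.4987, -0.3497, 0.0998], 'orientation': [-179.9024, 0.4672, 178.1295], 'joint_pos': [-16.699, 20.3614, -17.5523, -0.0322, -51.6097, -75.1521], 'force': [-0.2969, -0.1691, 1.5702], 'opening': 0.0114, 'gripper_force': 29.9987}
```

```bash
python3 -c "
from h import *
print(mv(world=(0,0,.12)),mv(world=(.0713,.1582,0)))"
```

```text
shift [-0.0049 -0.001  -0.6   ] turn 0.0000  | tilt [ 0.46 -0.11] shift [-0.3305  0.8022  0.0013] turn 0.0000  | tilt [ 0.46 -0.11]
```

{"name": "carry_out", "arguments": {"deltas": [[[-0.0006,0,-0.075,0,-1],[-0.0018,0,-0.225,0,-1],[-0.003,-0.001,-0.375,0,-1],[-0.0045,-0.001,-0.55,0,-1],[-0.0049,-0.001,-0.6,0,-1]]]}}

```text
clock: 82.15
tool_pos: [0.5001, -0.3505, 0.2239]
orientation: [-179.8, 0.8, 178.2]
force: [0.4, 1.4, 0.5]
opening: 0.0111
gripper_force: 30.0
```

{"name": "carry_out", "arguments": {"deltas": [[[-0.08,0.2,0,0,-1],[-0.16,0.4,0,0,-1],[-0.24,0.6,0,0,-1],[-0.3305,0.802,0.0013,0,-1],[-0.3305,0.802,0.0013,0,-1]]]}}

```text
clock: 82.65
tool_pos: [0.5717, -0.1875, 0.2191]
orientation: [-179.9, 0.5, 178.3]
force: [0.1, -0.2, -0.5]
opening: 0.0114
gripper_force: 30.0
```

{"name": "carry_out", "arguments": {"deltas": [[[0,0,0,0,-1],[0,0,0,0,-1]]]}}

```text
clock: 82.85
tool_pos: [0.5695, -0.1918, 0.2194]
orientation: [-179.9, 0.4, 178.1]
force: [-0.4, -0.9, -0.6]
opening: 0.0114
gripper_force: 30.0
```

```bash
python3 - <<'E'
from h import *
import pickle
print(st())
s=snap("wrist");pickle.dump(s,open("w18.pkl","wb"));save(s,"w18.png")
o,d=ray(s,(320,200));print("cam",o.round(3))
print("green",[(t,c,at_z(s,c,.077).round(4)) for t,c in col(s,45,90,60,40,20)])
print("orange",[(t,c) for t,c in col(s,3,19,120,60,20)])
tp=np.array(ctrl.get_obs()["tool_pos"]);tip=tp-[0.0005,0,.0898];print("tip expected px",proj(s,tip),"shaft",proj(s,tp),"button px exp at .5694,-.1915",proj(s,(.5694,-.1915,.077)))
print([(np.round(d["centre"],1).tolist(),round(float(d["p"]),2)) for d in ctrl.spot_point(s,"stylus_tip")[:2]],[(np.round(d["centre"],1).tolist(),round(float(d["p"]),2)) for d in ctrl.spot_point(s,"button_top")[:2]])
E
```

```text
{'clock': 82.85, 'tool_pos': [0.5695, -0.1918, 0.2194], 'orientation': [-179.9079, 0.4173, 178.1181], 'joint_pos': [0.069, 13.6448, -10.0618, 0.1165, -65.8794, -91.9984], 'force': [-0.3689, -0.9117, -0.5511], 'opening': 0.0114, 'gripper_force': 29.9976}
cam [ 0.491 -0.187  0.377]
green [([312, 182, 14, 13, 147], array([318.6, 188.2]), array([ 0.5717, -0.1904,  0.077 ]))]
orange [([486, 193, 21, 25, 399], array([495.8, 204.9])), ([404, 195, 23, 27, 499], array([414.5, 208.5])), ([520, 195, 20, 23, 349], array([529.6, 206.2])), ([307, 212, 23, 60, 1058], array([318.4, 245.7])), ([613, 257, 24, 28, 327], array([626.2, 268.8])), ([284, 261, 6, 37, 93], array([286.2, 278.4])), ([347, 261, 7, 27, 69], array([350.5, 274.5])), ([347, 289, 6, 21, 67], array([350.1, 300. ])), ([284, 299, 6, 11, 34], array([286.6, 303.6])), ([162, 305, 296, 29, 2549], array([323.7, 322.8])), ([433, 365, 51, 16, 348], array([457.7, 372.6]))]
tip expected px [316.25585334 201.5222828 ] shaft [314.90801584 250.22928246] button px exp at .5694,-.1915 [317.43726079 186.03967058]
[([315.8, 208.1], 0.67)] [([319.4, 186.1], 0.64), ([317.5, 203.8], 0.64)]
```

```bash
python3 - <<'E'
from h import *
import pickle
s=pickle.load(open("w18.pkl","rb"))
tip=np.array([.5690,-.1918,.1296])
for h in(0,.03,.042,.08): print(h,proj(s,tip+[0,0,h]).round(1))
for r in range(176,226,2): print(r,[s["color"][r,c].tolist() for c in(310,314,318,322,326)])
E
```

```text
0 [316.7 201.5]
0.03 [316.4 213.6]
0.042 [316.3 219.4]
0.08 [315.8 242.1]
176 [[32, 55, 93], [80, 79, 79], [113, 99, 59], [94, 86, 72], [43, 62, 94]]
178 [[93, 86, 79], [141, 119, 55], [139, 117, 52], [133, 112, 53], [132, 114, 80]]
180 [[162, 139, 70], [156, 135, 79], [105, 99, 91], [109, 97, 71], [166, 142, 67]]
182 [[168, 145, 74], [73, 85, 107], [50, 100, 93], [41, 73, 87], [152, 132, 86]]
184 [[135, 120, 94], [52, 108, 83], [61, 126, 77], [60, 122, 79], [72, 83, 109]]
186 [[77, 84, 106], [60, 125, 76], [61, 126, 78], [61, 125, 76], [40, 74, 96]]
188 [[44, 66, 104], [63, 127, 79], [61, 126, 78], [62, 125, 77], [39, 80, 82]]
190 [[41, 61, 99], [58, 121, 73], [61, 126, 77], [62, 125, 77], [29, 59, 74]]
192 [[42, 65, 105], [47, 102, 70], [60, 125, 75], [57, 120, 75], [30, 51, 84]]
194 [[62, 75, 108], [26, 48, 72], [47, 99, 71], [36, 73, 71], [37, 61, 100]]
196 [[121, 109, 90], [29, 51, 87], [29, 50, 76], [29, 48, 80], [60, 75, 107]]
198 [[160, 138, 72], [56, 71, 102], [36, 59, 98], [38, 65, 108], [127, 115, 92]]
200 [[161, 140, 70], [148, 126, 71], [64, 79, 97], [116, 106, 89], [169
[... 239 characters left out ...]
4, 73, 118]]
208 [[45, 74, 119], [37, 61, 97], [21, 20, 19], [33, 53, 87], [43, 73, 118]]
210 [[45, 74, 118], [37, 60, 98], [24, 22, 20], [30, 46, 74], [44, 72, 118]]
212 [[45, 73, 117], [38, 60, 96], [82, 45, 24], [43, 46, 69], [43, 71, 116]]
214 [[44, 73, 117], [53, 65, 98], [99, 54, 26], [75, 54, 66], [42, 72, 116]]
216 [[44, 73, 118], [85, 58, 65], [99, 54, 27], [95, 54, 40], [43, 73, 118]]
218 [[47, 72, 115], [98, 53, 28], [99, 53, 26], [98, 53, 25], [54, 71, 110]]
220 [[60, 69, 102], [98, 53, 26], [98, 53, 25], [98, 53, 25], [76, 61, 74]]
222 [[75, 63, 88], [98, 53, 25], [99, 54, 27], [98, 54, 26], [84, 58, 61]]
224 [[76, 61, 85], [98, 54, 26], [99, 54, 27], [99, 54, 27], [89, 56, 53]]
```

The dark stylus point is at (318,201), as predicted, and the button at (318.6,188) puts it 2.5 mm further on in x. I'll correct that, then press.

```bash
python3 -c "
from h import *
print(st()['tool_pos'],mv(to=(.572,-.1914,.172)),mv(to=(.572,-.1914,.1598)))"
```

```text
[0.5695, -0.1925, 0.2197] shift [-0.0105  0.0061  0.2386] turn 0.0000  | tilt [ 0.45 -0.11] shift [-0.01    0.0062  0.2996] turn 0.0000  | tilt [ 0.45 -0.11]
```

{"name": "carry_out", "arguments": {"deltas": [[[-0.012,0.005,0,0,-1],[-0.012,0.005,0.1,0,-1],[-0.011,0.005,0.19,0,-1],[-0.01,0.005,0.225,0,-1],[-0.01,0.005,0.225,0,-1]]]}}

```text
clock: 83.5
tool_pos: [0.5717, -0.191, 0.1739]
orientation: [-179.9, 0.4, 178.1]
force: [-0.0, 0.5, -0.3]
opening: 0.0111
gripper_force: 30.0
```

{"name": "carry_out", "arguments": {"deltas": [[[0,0,0.02,0,-1],[0,0,0.04,0,-1],[0,0,0.055,0,-1],[0,0,0.065,0,-1],[0,0,0.065,0,-1]]]}}

```text
clock: 84.0
tool_pos: [0.573, -0.1908, 0.1623]
orientation: [-179.9, 0.5, 178.1]
force: [0.2, 0.6, 3.6]
opening: 0.0116
gripper_force: 30.0
```

```bash
python3 -c "
from h import *
print(st())"
```

```text
{'clock': 84.0, 'tool_pos': [0.573, -0.1908, 0.1623], 'orientation': [-179.888, 0.531, 178.1409], 'joint_pos': [0.1877, 16.3768, -14.2404, 0.1529, -58.8561, -92.1259], 'force': [0.1611, 0.572, 3.6063], 'opening': 0.0116, 'gripper_force': 29.9976}
```

{"name": "carry_out", "arguments": {"deltas": [[[0,0,0.008,0,-1],[0,0,0.012,0,-1],[0,0,0.012,0,-1]]]}}

```text
clock: 84.3
tool_pos: [0.5735, -0.1909, 0.1614]
orientation: [-179.9, 0.6, 178.2]
force: [-2.2, 0.7, 12.1]
opening: 0.0114
gripper_force: 30.0
```

{"name": "carry_out", "arguments": {"deltas": [[[0,0,0.005,0,-1],[0,0,0.01,0,-1],[0,0,0.01,0,-1]]]}}

```text
clock: 84.6
tool_pos: [0.5741, -0.1912, 0.161]
orientation: [-179.8, 0.7, 178.2]
force: [-3.6, 2.3, 20.6]
opening: 0.0113
gripper_force: 30.0
```

Button bottomed at 20 N with the tip at z ≈ 0.071. I'll withdraw and take the stylus back.

{"name": "carry_out", "arguments": {"deltas": [[[0,0,-0.05,0,-1],[0,0,-0.15,0,-1],[0.006,0,-0.3,0,-1],[0.006,0,-0.3,0,-1]]]}}

```text
clock: 85.0
tool_pos: [0.5725, -0.1909, 0.2214]
orientation: [-179.9, 0.8, 178.2]
force: [0.5, -0.0, 0.1]
opening: 0.0113
gripper_force: 30.0
```

```bash
python3 -c "
from h import *
print(st());print(mv(to=(.4988,-.3497,.222),yaw=178.13))"
```

```text
{'clock': 85.0, 'tool_pos': [0.5725, -0.1909, 0.2214], 'orientation': [-179.8532, 0.788, 178.1543], 'joint_pos': [0.2009, 13.5794, -9.9082, 0.1918, -65.7303, -92.1253], 'force': [0.5008, -0.008, 0.1051], 'opening': 0.0113, 'gripper_force': 29.9997}
shift [ 0.3428 -0.8052 -0.0057] turn 0.0001  | tilt [ 0.78 -0.17]
```

{"name": "carry_out", "arguments": {"deltas": [[[0.085,-0.2,0,0,-1],[0.17,-0.4,0,0,-1],[0.255,-0.6,0,0,-1],[0.342,-0.805,0,0,-1],[0.342,-0.805,0,0,-1]]]}}

```text
clock: 85.5
tool_pos: [0.4945, -0.3526, 0.2162]
orientation: [-179.9, 0.4, 177.9]
force: [-0.3, -0.2, -0.0]
opening: 0.0116
gripper_force: 30.0
```

{"name": "carry_out", "arguments": {"deltas": [[[0,0,0,0,-1],[0,0,0,0,-1],[0,0,0,0,-1]]]}}

```text
clock: 85.8
tool_pos: [0.4977, -0.3483, 0.2169]
orientation: [-179.9, 0.5, 178.2]
force: [0.3, -0.2, 0.6]
opening: 0.0115
gripper_force: 30.0
```

```bash
python3 - <<'E'
from h import *
import pickle
print(st());print(mv(to=(.4988,-.3497,.16),yaw=178.13));print(mv(to=(.4988,-.3497,.102)))
s=snap("wrist")
g=s["color"].astype(int)
tp=np.array(ctrl.get_obs()["tool_pos"])
print("tip exp",proj(s,tp-[.0005,0,.0898]).round(1),"hole exp",proj(s,(.4983,-.3497,.06)).round(1))
print([(np.round(d["centre"],1).tolist(),round(float(d["p"]),2),at_z(s,d["centre"],.06).round(4)) for d in ctrl.spot_point(s,"holder_hole0")[:2]],[(np.round(d["centre"],1).tolist(),round(float(d["p"]),2)) for d in ctrl.spot_point(s,"stylus_tip")[:2]])
dk=(g.max(2)<60).astype(np.uint8);dk[:, :260]=0;dk[:,380:]=0;dk[:150]=0;dk[230:]=0
n,l,t,c=cv2.connectedComponentsWithStats(dk);print([(t[i].tolist(),c[i].round(1)) for i in range(1,n) if t[i,4]>8])
E
```

```text
{'clock': 85.8, 'tool_pos': [0.4977, -0.3483, 0.2169], 'orientation': [-179.9201, 0.4588, 178.1989], 'joint_pos': [-16.6019, 14.3426, -9.3846, -0.0438, -65.8089, -75.1818], 'force': [0.2915, -0.1947, 0.5873], 'opening': 0.0115, 'gripper_force': 29.9996}
shift [-0.0035 -0.0067  0.2848] turn 0.0002  | tilt [ 0.46 -0.09]
shift [-0.0012 -0.0063  0.5747] turn 0.0000  | tilt [ 0.46 -0.09]
tip exp [316.8 201.6] hole exp [315.8 183.2]
[] [([316.3, 205.4], 0.76)]
[([316, 202, 6, 10, 57], array([318.5, 206.7]))]
```

{"name": "carry_out", "arguments": {"deltas": [[[-0.005,-0.0067,0.05,0,-1],[-0.004,-0.0067,0.15,0,-1],[-0.0035,-0.0067,0.25,0,-1],[-0.003,-0.0066,0.35,0,-1],[-0.003,-0.0066,0.35,0,-1]]]}}

```text
clock: 86.45
tool_pos: [0.4966, -0.3496, 0.1436]
orientation: [180.0, 0.2, 178.1]
force: [-1.5, 0.3, 0.9]
opening: 0.0117
gripper_force: 30.0
```

```bash
python3 -c "
from h import *
print(st());print(mv(to=(.4987,-.3497,.101),yaw=178.13))"
```

```text
{'clock': 86.45, 'tool_pos': [0.4966, -0.3496, 0.1436], 'orientation': [179.9596, 0.173, 178.1137], 'joint_pos': [-16.7865, 17.8822, -14.665, -0.0992, -57.296, -75.0463], 'force': [-1.5314, 0.2897, 0.8508], 'opening': 0.0117, 'gripper_force': 29.9995}
shift [-0.01   -0.0005  0.213 ] turn -0.0000  | tilt [0.17 0.03]
```

{"name": "carry_out", "arguments": {"deltas": [[[0,0,0,0,-1],[0,0,0,0,-1],[0,0,0,0,-1]]]}}

```text
clock: 86.75
tool_pos: [0.499, -0.3509, 0.1483]
orientation: [-179.9, 0.6, 178.1]
force: [1.2, -0.4, -0.7]
opening: 0.0113
gripper_force: 30.0
```

```bash
python3 -c "
from h import *
print(st());print(mv(to=(.4987,-.3497,.101),yaw=178.13))"
```

```text
{'clock': 86.75, 'tool_pos': [0.499, -0.3509, 0.1483], 'orientation': [-179.8668, 0.5685, 178.1377], 'joint_pos': [-16.8027, 17.6329, -14.3831, -0.0212, -57.4004, -75.0489], 'force': [1.1525, -0.3685, -0.7459], 'opening': 0.0113, 'gripper_force': 29.9996}
shift [0.004  0.0066 0.2363] turn 0.0000  | tilt [ 0.56 -0.15]
```

{"name": "carry_out", "arguments": {"deltas": [[[0.001,0.004,0.05,0,-1],[0.001,0.004,0.1,0,-1],[0.002,0.004,0.15,0,-1],[0.002,0.004,0.2,0,-1],[0.002,0.004,0.225,0,-1]]]}}

```text
clock: 87.25
tool_pos: [0.498, -0.3498, 0.1006]
orientation: [-179.9, 0.4, 178.1]
force: [0.4, -0.5, 0.5]
opening: 0.0113
gripper_force: 30.0
```

{"name": "carry_out", "arguments": {"deltas": [[[0,0,0,0,-1],[0,0,0.006,0,-1]]]}}

```text
clock: 87.45
tool_pos: [0.4984, -0.35, 0.1009]
orientation: [-179.9, 0.5, 178.1]
force: [0.6, 0.2, 0.2]
opening: 0.0114
gripper_force: 30.0
```

```bash
python3 -c "
from h import *
print(st())"
```

```text
{'clock': 87.45, 'tool_pos': [0.4984, -0.35, 0.1009], 'orientation': [-179.9011, 0.4572, 178.1302], 'joint_pos': [-16.7388, 20.2938, -17.4853, -0.0276, -51.7536, -75.1144], 'force': [0.6214, 0.2209, 0.2462], 'opening': 0.0114, 'gripper_force': 29.9996}
```

{"name": "carry_out", "arguments": {"deltas": [[[0,0,0,0,-0.3],[0,0,0,0,0],[0,0,0,0,0.3],[0,0,0,0,0.3],[0,0,0,0,0.3]]]}}

```text
clock: 87.95
tool_pos: [0.4984, -0.35, 0.1011]
orientation: [-179.9, 0.5, 178.1]
force: [0.2, 0.5, 0.1]
opening: 0.0455
gripper_force: 0.0
```

{"name": "carry_out", "arguments": {"deltas": [[[0,0,-0.1,0,0.3],[0,0,-0.3,0,0.3],[0,0,-0.55,0,0.5],[0,0,-0.8,0,0.5],[0,0,-1,0,0.5]]]}}

```text
clock: 88.45
tool_pos: [0.4968, -0.3498, 0.3045]
orientation: [-179.8, 0.6, 178.1]
force: [0.8, -0.8, 0.1]
opening: 0.0653
gripper_force: 0.0
```

{"name": "carry_out", "arguments": {"deltas": [[[-0.2,0.1,-0.1,0,0.5],[-0.4,0.2,-0.1,0,0.5],[-0.5,0.2,-0.1,0,0.5],[-0.5,0.2,-0.1,0,0.5],[-0.5,0.2,-0.1,0,0.5]]]}}

```text
clock: 88.95
tool_pos: [0.5978, -0.3126, 0.3209]
orientation: [-179.9, 0.4, 178.2]
force: [0.3, 1.3, 0.8]
opening: 0.0659
gripper_force: 0.0
```

```bash
python3 - <<'E'
from h import *
import pickle
print(st())
s=snap("wrist");t=snap("top");save(s,"w19.png")
print("orange wrist",[(a,c,at_z(s,c,.16).round(4)) for a,c in col(s,3,19,120,60,40) if a[2]<60])
for nm,z in(("holder_hole0",.06),("tip_box",0),("spray_bottle",0)):
    print(nm,[(np.round(d["centre"],1).tolist(),round(float(d["p"]),2),at_z(s,d["centre"],z).round(4).tolist()) for d in ctrl.spot_point(s,nm)[:2]])
for nm,z in(("tray_tab",.142),("knob_grip",.222),("tube_rack",0),("tip_box",0),("tube_a",.12)):
    print("top",nm,[(np.round(d["centre"],1).tolist(),round(float(d["p"]),2),at_z(t,d["centre"],z).round(3).tolist()) for d in ctrl.spot_point(t,nm)[:6]])
E
```

```text
{'clock': 88.95, 'tool_pos': [0.5978, -0.3126, 0.3209], 'orientation': [-179.922, 0.3911, 178.1501], 'joint_pos': [-11.0809, 18.0176, 9.082, 0.0145, -80.6659, -80.7716], 'force': [0.3221, 1.2535, 0.7987], 'opening': 0.0659, 'gripper_force': 0.0}
orange wrist [([274, 86, 19, 12, 150], array([282.5,  91.7]), array([ 0.502 , -0.3445,  0.16  ])), ([472, 150, 16, 18, 212], array([479.6, 158.4]), array([ 0.5744, -0.1268,  0.16  ])), ([524, 152, 14, 16, 175], array([531. , 159.8]), array([ 0.5747, -0.0485,  0.16  ])), ([547, 155, 13, 16, 157], array([552.8, 162.6]), array([ 0.5775, -0.0085,  0.16  ])), ([592, 217, 42, 36, 657], array([614. , 234.7]), array([0.6956, 0.1837, 0.16  ])), ([192, 258, 17, 47, 264], array([198.3, 281.4]), array([ 0.7216, -0.4687,  0.16  ])), ([428, 258, 18, 26, 134], array([438.8, 268.6]), array([ 0.7122, -0.1653,  0.16  ])), ([429, 284, 17, 21, 120], array([438.3, 296.1]), array([ 0.7548, -0.1594,  0.16  ])), ([409, 384, 6, 16, 44], array([411.4, 392.2]), array([ 0.9586, -0.1681,  0.16  ]))]
holder_hole0 [([286.3, 95.0], 0.92, [0.5013, -0.3511, 0.06])]
tip_box [([254.8, 189.9], 0.88, [0.6469, -0.4167, -0.0]), ([287.9, 97.1], 0.71, [0.5021, -0.3549, 0.0])]
spray_bottle [([414.8, 10.9], 0.83, [0.3613, -0.1521, 0.0]), ([551.1, 163.6], 0.58, [0.6087, 0.1376, 0.0])]
top tray_tab [([348.4, 193.4], 0.65, [0.541, -0.037, 0.142]), ([371.4, 181.5], 0.46, [0.581, -0.117, 0.142])]
top knob_grip [([353.1, 158.6], 0.58, [0.648, -0.048, 0.222])]
top tube_rack [([263.8, 147.7], 0.63, [0.735, 0.275, 0.0])]
top tip_box [([444.1, 168.2], 0.66, [0.647, -0.419, 0.0])]
top tube_a [([342.8, 194.0], 0.66, [0.541, -0.019, 0.12]), ([328.7, 168.5], 0.59, [0.632, 0.029, 0.12]), ([183.3, 196.4], 0.53, [0.539, 0.54, 0.12]), ([371.3, 170.6], 0.48, [0.623, -0.121, 0.12]), ([189.6, 242.2], 0.47, [0.38, 0.515, 0.12]), ([342.8, 170.6], 0.43, [0.624, -0.02, 0.12])]
```

```bash
python3 -c "
from h import *
print(ctrl.close_job())"
```

```text
the job is handed in; nothing more can be done
None
```

I carried out every step in the order asked and handed the job in at about 89 s; all three tubes from the mat are in lanes of their own with caps towards the robot, though the result was not reported back.

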